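# Dead-weight check of domed load cells

### The job

Set up the dead-weight check: swing the latch of the grey case free, open its lid, and balance every flat rectangular steel weight from it on a load cell of its own, lying flat and centred on the domed top so that it rests there by itself. Leave the round weights in the case, do not knock over the wash bottle, and finish with the lid fully closed and the latch swung back over it.

Things in the scene. Friction and masses are not known exactly. Their poses are not given: they have to be found in the camera images.
- flat1_center (a point): centre of a flat rectangular bright-steel test weight, 50 x 34 x 20 mm (its own x, y, z; the two large faces are alike), about 0.26 kg; at the start it lies flat in the case. Two or three of flat1 to flat4 are present, the others read None
- flat2_center (a point): centre of a flat rectangular bright-steel test weight, 50 x 34 x 20 mm (its own x, y, z; the two large faces are alike), about 0.26 kg; at the start it lies flat in the case. Two or three of flat1 to flat4 are present, the others read None
- flat3_center (a point): centre of a flat rectangular bright-steel test weight, 50 x 34 x 20 mm (its own x, y, z; the two large faces are alike), about 0.26 kg; at the start it lies flat in the case. Two or three of flat1 to flat4 are present, the others read None
- flat4_center (a point): centre of a flat rectangular bright-steel test weight, 50 x 34 x 20 mm (its own x, y, z; the two large faces are alike), about 0.26 kg; at the start it lies flat in the case. Two or three of flat1 to flat4 are present, the others read None
- flat1: the same weight flat1, origin at the centre of one 50 x 34 mm face, z through its thickness
- flat2: the same weight flat2, origin at the centre of one 50 x 34 mm face, z through its thickness
- flat3: the same weight flat3, origin at the centre of one 50 x 34 mm face, z through its thickness
- flat4: the same weight flat4, origin at the centre of one 50 x 34 mm face, z through its thickness
- round1: round upright steel weight, 26 mm across and 30 mm tall, in the case among the flat ones, origin at the centre of its underside; it stays in the case
- round2: round upright steel weight, 26 mm across and 30 mm tall, in the case among the flat ones, origin at the centre of its underside; it stays in the case
- cell1_top (a point): highest point of a load cell's domed steel top. The cell is a fixed aluminium drum 102 mm across; from it rises the dome, part of a ball of 48 mm radius whose crown stands 33 mm above the drum; the three crowns are 63, 78 and 93 mm above the bench (this point gives it). z is up
- cell2_top (a point): highest point of a load cell's domed steel top. The cell is a fixed aluminium drum 102 mm across; from it rises the dome, part of a ball of 48 mm radius whose crown stands 33 mm above the drum; the three crowns are 63, 78 and 93 mm above the bench (this point gives it). z is up
- cell3_top (a point): highest point of a load cell's domed steel top. The cell is a fixed aluminium drum 102 mm across; from it rises the dome, part of a ball of 48 mm radius whose crown stands 33 mm above the drum; the three crowns are 63, 78 and 93 mm above the bench (this point gives it). z is up
- case_in (a point): centre of the inner floor of the fixed grey case, 5 mm above the bench. The case is 190 mm (its x) by 300 mm (its y) by 60 mm high, walls and floor 5 mm; it stands turned so that its x points roughly to the robot's left. Its lid closes the top and is hinged along the +x (left) rim. z is up
- lid (a joint): angle of the lid: 0 closed, grows as it opens upwards and over to the case's +x side (the robot's left), stop at 2.0 rad; 8 mm plate, 0.3 kg, stiff hinge (about 0.4 N m) that stays where it is left. The latch physically blocks it until swung clear
- lid_hinge (a point): middle of the lid's hinge line, which runs along the case's y; at the level of the lid's underside; its frame turns with the lid
- lid_handle (a point): grip point of the round steel knob on the lid's outer face, 160 mm from the hinge line (30 mm from the lid's free edge), 43 mm above the lid's underside; the knob travels round the hinge and ends on the lid's far side (left) when it stands open. The frame turns with the lid, z out of its outer face
- latch (a joint): angle of the latch lever on the case's -x (right) side: near 0 it points along the case's x, over the lid's free edge; it swings level, clockwise from above, stop 2.2 rad; clear of the lid from about 1.25 rad; stays where left (friction 0.06 N m). Its underside passes 5 mm above the closed lid, so it swings back only when the lid is down (below 0.02 rad)
- latch_grip (a point): middle of the black upright pin at the end of the latch lever, 12 mm across and 32 mm tall, 55 mm from the pivot
- latch_hinge (a point): the latch's upright pivot axis, at the same height as latch_grip
- crucible: small steel crucible 36 mm across and 24 mm tall, on the bench near the load cells; bystander; the bench at x 0.43, y -0.40 is always clear at the start, origin under its centre
- washbottle: white wash bottle with red cap, 64 mm across and 160 mm tall; bystander, origin under its centre
Things that resemble listed ones, but are neither listed nor needed, are in the scene too. Leave any orange look-alike of the part that bears cell3_top alone.

How it is judged (in metres and radians):
On the way, in this order (a step that is already met when the one before it is completed fails the run):
1. the latch is swung clear of the lid (beyond 1.25 rad) (value of joint latch above 1.25 rad), for 0.1 s.
2. the lid is open (beyond 1.2 rad) (value of joint lid above 1.2 rad), for 0.2 s.
3. every flat weight present lies balanced on a load cell, released and at rest (((horizontal distance between flat1_center and cell1_top below 0.01 m and z of flat1_center in the frame of cell1_top between 0.006 and 0.015 m and angle between the z axis of flat1_center and the z axis of cell1_top, either way round below 0.28 rad) or (horizontal distance between flat1_center and cell2_top below 0.01 m and z of flat1_center in the frame of cell2_top between 0.006 and 0.015 m and angle between the z axis of flat1_center and the z axis of cell2_top, either way round below 0.28 rad) or (horizontal distance between flat1_center and cell3_top below 0.01 m and z of flat1_center in the frame of cell3_top between 0.006 and 0.015 m and angle between the z axis of flat1_center and the z axis of cell3_top, either way round below 0.28 rad)) and linear speed of each of flat1, flat2, flat3, flat4 below 0.03 m/s and angular speed of each of flat1, flat2, flat3, flat4 below 0.4 rad/s and contact force between the fingers and flat1 below 0.05 N and ((horizontal distance between flat2_center and cell1_top below 0.01 m and z of flat2_center in the frame of cell1_top between 0.006 and 0.015 m and angle between the z axis of flat2_center and the z axis of cell1_top, either way round below 0.28 rad) or (horizontal distance between flat2_center and cell2_top below 0.01 m and z of flat2_center in the frame of cell2_top between 0.006 and 0.015 m and angle between the z axis of flat2_center and the z axis of cell2_top, either way round below 0.28 rad) or (horizontal distance between flat2_center and cell3_top below 0.01 m and z of flat2_center in the frame of cell3_top between 0.006 and 0.015 m and angle between the z axis of flat2_center and the z axis of cell3_top, either way round below 0.28 rad)) and contact force between the fingers and flat2 below 0.05 N and ((horizontal distance between flat3_center and cell1_top below 0.01 m and z of flat3_center in the frame of cell1_top between 0.006 and 0.015 m and angle between the z axis of flat3_center and the z axis of cell1_top, either way round below 0.28 rad) or (horizontal distance between flat3_center and cell2_top below 0.01 m and z of flat3_center in the frame of cell2_top between 0.006 and 0.015 m and angle between the z axis of flat3_center and the z axis of cell2_top, either way round below 0.28 rad) or (horizontal distance between flat3_center and cell3_top below 0.01 m and z of flat3_center in the frame of cell3_top between 0.006 and 0.015 m and angle between the z axis of flat3_center and the z axis of cell3_top, either way round below 0.28 rad)) and contact force between the fingers and flat3 below 0.05 N and ((horizontal distance between flat4_center and cell1_top below 0.01 m and z of flat4_center in the frame of cell1_top between 0.006 and 0.015 m and angle between the z axis of flat4_center and the z axis of cell1_top, either way round below 0.28 rad) or (horizontal distance between flat4_center and cell2_top below 0.01 m and z of flat4_center in the frame of cell2_top between 0.006 and 0.015 m and angle between the z axis of flat4_center and the z axis of cell2_top, either way round below 0.28 rad) or (horizontal distance between flat4_center and cell3_top below 0.01 m and z of flat4_center in the frame of cell3_top between 0.006 and 0.015 m and angle between the z axis of flat4_center and the z axis of cell3_top, either way round below 0.28 rad)) and contact force between the fingers and flat4 below 0.05 N), for 0.5 s.
At the end, for the whole second after the job is handed in: Each flat weight present rests alone on its own load cell: centre within 10 mm of the crown horizontally and 6 to 15 mm above it, tilted under 0.28 rad, slower than 0.03 m/s and 0.4 rad/s, untouched by the fingers; round weights in the case; lid closed within 0.06 rad, latch below 0.4 rad (all of step 3 and value of joint lid below 0.06 rad and value of joint latch below 0.4 rad and horizontal distance between each of round1, round2 and case_in below 0.17 m and z of each of round1, round2 in the frame of case_in below 0.03 m).
It fails at once if the wash bottle is knocked over (tilted beyond 0.6 rad) (angle between washbottle's own z axis and vertical above 0.6 rad).
Of flat1, flat2, flat3, flat4 only 2 to 3 are there at a start; the rules pass over those that are not, and their reading is None.
At some moment in a run one of flat1, flat2, flat3, flat4 may be knocked a few centimetres aside while the robot is not near it.
Once in a run the grip may slacken for a moment while it holds something.
It also fails if it takes over 210 s, if anything falls off the work surface, if the arm or the gripper's body presses on something with over 40 N, if the wrist force passes 120 N, or if a joint passes its speed limit or range.

### The arm

A 6-joint arm with a two-finger parallel gripper is mounted at the origin on the work surface. World frame = base frame: x ahead of the robot, y to its left, z up, the work surface at z = 0. Lengths are in m, angles in degrees, forces in N, time in s.
With the tool pointing down it reaches from about 0.4 to 0.825 m from the base axis. Payload 7 kg.
Tool frame: the origin (TCP) lies at the very end of the fingers, on their centre line; the grasp point (between the pads) lies 19 mm behind it (r.grasp_offset is the z of the grasp point in the tool frame, in m); z points along the fingers, y is the direction in which the jaws open and shut (so a half turn about z gives the same grasp; the last joint's range is limited). The gripper opens to 88 mm and grips with 3 to 60 N. Pads are 19 mm wide; open, the fingers measure 130 mm over their backs; the gripper's body (78 mm by 193 mm) begins 47 mm behind the grasp point.
Start: joints at [-53.165, 20.546, 0.682, 0, -70.136, -16.507], TCP at [0.234, -0.633, 0.202] pointing down, gripper open.
Joint ranges: [-176.03, 176.03], [-82.01, 121.73], [-58.28, 71.71], [-173.87, 95.51], [-174.79, -0.11], [-173.66, 173.66]. Speed limits (degrees/s): [136.94, 136.94, 172.46, 180, 180, 180].

### API

Orientations are given as [roll, pitch, yaw] about the fixed x, y, z axes, in that order (R = Rz(yaw) Ry(pitch) Rx(roll)).
In Python, from plant import r gives the robot as it stands.
- The arm moves only by the tool carry_out, never from a script. Its argument "plan" is a list of rows, each a list of 6 numbers: the shift along the world's x, y, z in m, then the turn, a rotation vector about the world's x, y, z in rad. In form: [[tx, ty, tz, wx, wy, wz], ...]. A call has 1 to 12 rows; each row shifts and turns the pose as measured when the row begins; what a row does not reach is not made up. A row lasts 1/12 s, in which the tool goes at most 41.7 mm and 7.16 degrees, less where a joint would pass 70% of its speed; a pose out of reach is approached as far as the arm can. A call with a gripper value outside its range is refused whole. "fingers" is the closure, from -1 (fully open) to 1 (shut), set as the call begins (left out, the last holds). The fingers move at their own pace and stop on an object; "force" is the grip in N (left out, the last holds). Time passes only in rows, so rows that do not move let the fingers close. It gives the time, the measured TCP pose, the force and the opening at its end, in the units of the state.
- r.get_state(): the state, without advancing time (a new reading comes with each control period).
- r.capture(name): name is "side" or "top" or "wrist"; returns the picture (420x560x3 uint8, red, green, blue); there is no depth.
- r.camera_model(name): a dict with "fov_y" (degrees; the focal length in pixels is half the picture's height over the tangent of half this angle, whatever the lens; pixels are square), "cx", "cy" (the principal point, pixels), "k1" (the pictures are not rectified: a ray, as slopes to the right and down, at radius r is drawn at 1 + k1 r^2 times it, then the intrinsics apply), "R" (3x3) and "t" (3): a world point X has camera coordinates R X + t; the wrist camera has in their place "mount" (4x4, takes a point from camera to tool coordinates, whose origin is the TCP and whose axes are the flange's). Camera axes: x right, y down, z forward; pixel columns grow to the right and rows downward; lengths in m; the calibration is good to about 2 mm. A picture is of the moment at which its call begins: read the wrist's pose just before it. camera_model takes no time and is no camera call.
- r.close_job(): hands the job in, once; it reports no verdict.
The state is a dict: "time_s": time; "joints": joint angles; "qd": joint speeds; "joint_torque": joint torques, N m; "tcp_pos": TCP position; "eef_rot": TCP orientation; "contact_force": force on the tool from outside, world axes, zero at the start; "moment": the same for the moment, N m; "gripper_width": finger opening in m.
Only numpy, scipy, OpenCV 4.12 (cv2) and the standard library are available. Lean on these libraries where they do the work, as an engineer would, in place of code of your own. Each camera call takes 0.05 s, during which the arm holds its last target.

## Working session

There is one attempt and no reset: what is moved stays moved. The work goes in short steps, Python scripts to look and compute and a tool call to move; the robot and the scene stay as the last step left them, time stands still between calls to the robot, and variables do not carry over. Pictures are saved under pics/ and viewed, and the job is handed in when it is done.

Besides the shell and the picture viewer there is one more tool, called in YAML: its name, and indented under it one key for each argument. carry_out: Moves the arm, as the interface text tells. Its arguments: {"type":"object","properties":{"plan":{"type":"array"},"fingers":{"type":"number"},"force":{"type":"number"}},"required":["plan"]}

```bash
ls; mkdir -p pics; python3 - <<'E'
from plant import r
import cv2,json
s=r.get_state();print(s)
for n in("side","top","wrist"):
    print(n,r.camera_model(n))
    cv2.imwrite(f"pics/{n}0.png",r.capture(n)[:,:,::-1])
E
```

```text
pics
{'time_s': 0.0, 'joints': array([-5.31655987e+01,  2.05912519e+01,  6.33689270e-01, -2.01744833e-02,
       -7.01373623e+01, -1.65051896e+01]), 'qd': array([-0.04231039,  0.03997456,  0.05345302, -0.00826416, -0.00445525,
       -0.03463684]), 'joint_torque': array([ 1.69911906e-03, -5.82723427e+01,  2.93065685e+01,  6.99705809e+00,
        7.11882240e-03, -1.90579881e-04]), 'tcp_pos': array([ 0.23426529, -0.63246577,  0.201024  ]), 'eef_rot': array([ 1.79903598e+02, -8.78714868e-03, -1.59677651e+02]), 'contact_force': array([-0.05224954, -0.32365693,  0.18943791]), 'moment': array([ 0.02168875, -0.00091585, -0.03289815]), 'gripper_width': 0.08747375989037481}
side {'fov_y': 53.83044319238174, 'cx': 277.520357970371, 'cy': 207.5800463949823, 'k1': -0.07291572528465907, 'R': array([[-0.99212153, -0.12500788,  0.00823968],
       [-0.1028682 ,  0.77533932, -0.62311081],
       [ 0.07150522, -0.61904925, -0.78209017]]), 't': array([0.49603944, 0.03050951, 1.11385422])}
top {'fov_y': 57.34427151374788, 'cx': 279.2667943306019, 'cy': 211.16237851329367, 'k1': -0.03666355775914379, 'R': array([[ 0.0289521 , -0.99951237,  0.01169638],
       [-0.99051571, -0.03025988, -0.13402598],
       [ 0.13431456, -0.00770511, -0.99090879]]), 't': array([0.04286829, 0.50475939, 1.13093233])}
wrist {'fov_y': 65.99233842008587, 'cx': 276.0386597694612, 'cy': 212.0740733832108, 'k1': -0.052768919107087656, 'mount': array([[-4.26280793e-04, -9.62710732e-01, -2.70532557e-01,
         7.35144304e-02],
       [ 9.99999360e-01, -1.26995134e-04, -1.12378689e-03,
        -2.27213582e-04],
       [ 1.04752538e-03, -2.70532863e-01,  9.62710171e-01,
        -1.82748586e-01],
       [ 0.00000000e+00,  0.00000000e+00,  0.00000000e+00,
         1.00000000e+00]])}
```

View pics/side0.png

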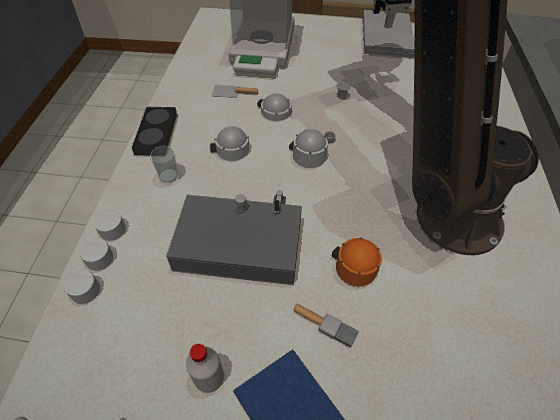

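View pics/top0.png

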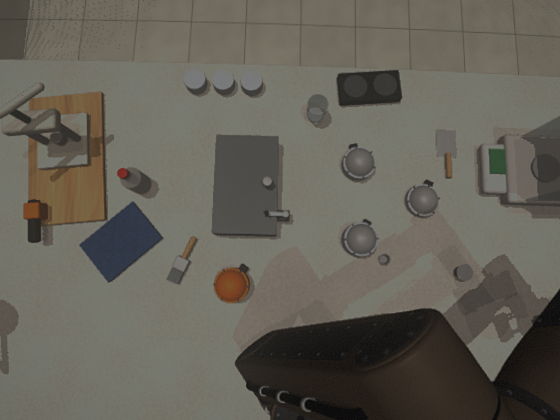

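View pics/wrist0.png

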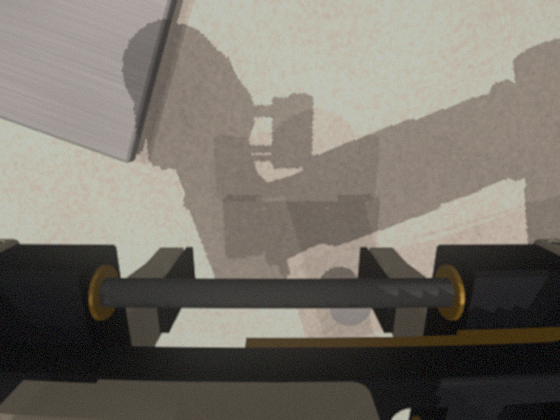

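```bash
cat > h.py <<'E'
import numpy as np, cv2, glob
from plant import r
from scipy.spatial.transform import Rotation as Ro
from scipy.optimize import least_squares
def K(m):
    f=210/np.tan(np.radians(m["fov_y"])/2); return f,m["cx"],m["cy"],m["k1"]
def ext(n,s=None):
    m=r.camera_model(n)
    if n!="wrist": return m,np.array(m["R"]),np.array(m["t"])
    s=s or r.get_state()
    T=np.eye(4);T[:3,:3]=Ro.from_euler("xyz",s["eef_rot"],degrees=True).as_matrix();T[:3,3]=s["tcp_pos"]
    C=np.linalg.inv(T@np.array(m["mount"]));return m,C[:3,:3],C[:3,3]
def proj(X,e):
    m,R,t=e;f,cx,cy,k=K(m);c=np.atleast_2d(X)@R.T+t;u=c[:,:2]/c[:,2:];u=u*(1+k*(u**2).sum(1,keepdims=True));return u*f+[cx,cy]
def ray(p,e):
    m,R,t=e;f,cx,cy,k=K(m);d=(np.array(p,float)-[cx,cy])/f;u=d.copy()
    for _ in range(20):u=d/(1+k*(u**2).sum())
    v=R.T@np.array([u[0],u[1],1]);return -R.T@t,v/np.linalg.norm(v)
def atz(p,e,z):
    o,v=ray(p,e);return o+v*(z-o[2])/v[2]
def tri(obs):
    A=np.zeros((3,3));b=np.zeros(3)
    for p,e in obs:
        o,v=ray(p,e);M=np.eye(3)-np.outer(v,v);A+=M;b+=M@o
    return np.linalg.solve(A,b)
def shot(n,name,crop=None,sc=1):
    s=r.get_state();e=ext(n,s);im=r.capture(n)[:,:,::-1].copy()
    cv2.imwrite(f"pics/{name}_full.png",im)
    if crop: 
        x0,y0,x1,y1=crop;im=cv2.resize(im[y0:y1,x0:x1],None,fx=sc,fy=sc,interpolation=cv2.INTER_CUBIC);
    cv2.imwrite(f"pics/{name}.png",im);np.save(f"pics/{name}.npy",np.array([list(s["tcp_pos"]),list(s["eef_rot"])]));return e
def wext(name):
    a=np.load(f"pics/{name}.npy");return ext("wrist",{"tcp_pos":a[0],"eef_rot":a[1]})
def st():
    s=r.get_state();print("t",round(s["time_s"],2),"tcp",s["tcp_pos"].round(4),"rot",s["eef_rot"].round(2),"F",s["contact_force"].round(1),"w",round(s["gripper_width"],4),"j",s["joints"].round(1));return s
E
python3 - <<'E'
from h import *
im=cv2.imread("pics/top0.png")
cv2.imwrite("pics/a.png",cv2.resize(im[125:245,205:300],None,fx=5,fy=5,interpolation=cv2.INTER_CUBIC))
cv2.imwrite("pics/b.png",cv2.resize(im[135:285,325:485],None,fx=4,fy=4,interpolation=cv2.INTER_CUBIC))
im=cv2.imread("pics/side0.png")
cv2.imwrite("pics/c.png",cv2.resize(im[80:290,160:345],None,fx=2.8,fy=2.8,interpolation=cv2.INTER_CUBIC))
t=ext("top");print(atz((247,185),t,.065),atz((359,163),t,.07),atz((423,200),t,.07),atz((360,238),t,.07),atz((279,214),t,.07),atz((268,182),t,.1),atz((384,259),t,.02),atz((133,182),t,.08))
E
```

```text
[0.57463572 0.15638107 0.065     ] [ 0.65150887 -0.17692084  0.07      ] [ 0.54494497 -0.36874376  0.07      ] [ 0.42643754 -0.17999142  0.07      ] [0.48992119 0.05868282 0.07      ] [0.57823819 0.09336372 0.1       ] [ 0.368264   -0.26450195  0.02      ] [0.57045679 0.49127405 0.08      ]
```

View pics/a.png

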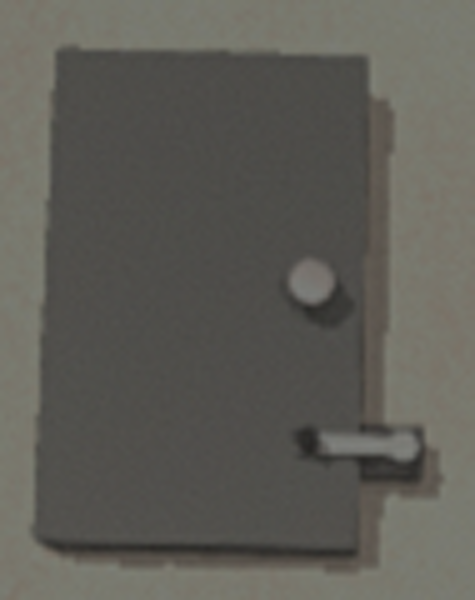

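View pics/b.png

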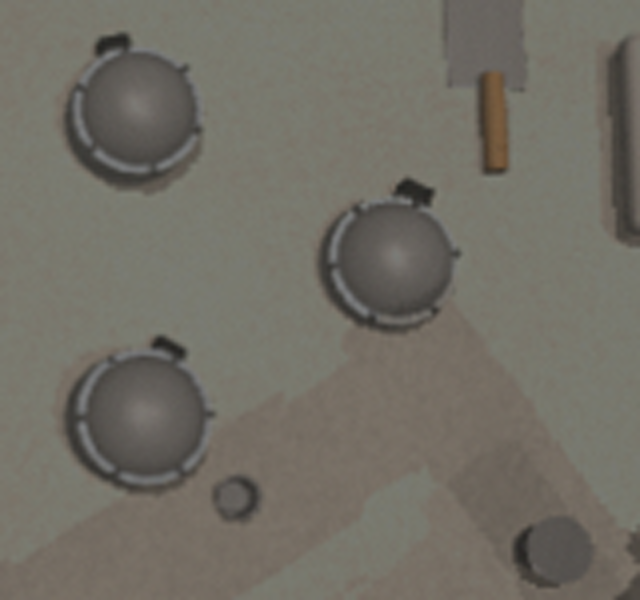

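View pics/c.png

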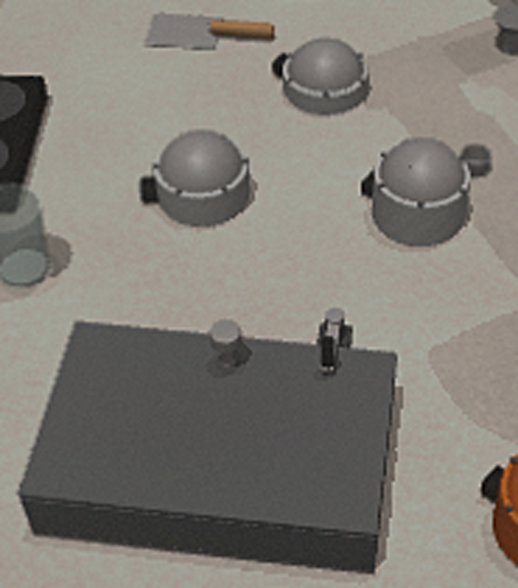

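```bash
python3 - <<'E'
from h import *
t=ext("top");s=ext("side")
P=[(58,48),(368,55),(357,543),(37,538)]
T=[(a/5+204.6,b/5+124.6) for a,b in P]
for z in(.06,.068):
  W=np.array([atz(p,t,z) for p in T]);print(z,W.round(4).tolist(),"c",W.mean(0), [np.linalg.norm(W[i]-W[(i+1)%4]).round(4) for i in range(4)])
S=[(a/2.8+159.7,b/2.8+79.7) for a,b in [(77,323),(22,493),(378,535),(397,354)]]
for z in(.06,.068):
  W=np.array([atz(p,s,z) for p in S]);print(z,W.round(4).tolist(),"c",W.mean(0), [np.linalg.norm(W[i]-W[(i+1)%4]).round(4) for i in range(4)])
tp=lambda a,b:(a/5+204.6,b/5+124.6); sp=lambda a,b:(a/2.8+159.7,b/2.8+79.7)
print("knob",tri([(tp(312,281),t),(sp(225,330),s)]))
print("latchend",tri([(tp(307,441),t),(sp(329,338),s)]), "pivot",tri([(tp(404,445),t),(sp(336,318),s)]))
tp=lambda a,b:(a/4+324.6,b/4+134.6)
# crown by guess
for a,b,z,q in[(138,107,.078,(204,145)),(396,258,.063,(325,50)),(146,413,.093,(423,148))]:
  print(atz(tp(a,b),t,z), tri([(tp(a,b),t),(sp(*q),s)]))
E
```

```text
0.06 [[0.7305, 0.2571, 0.06], [0.732, 0.068, 0.06], [0.434, 0.0658, 0.06], [0.4313, 0.2539, 0.06]] c [0.58194281 0.16120415 0.06      ] [np.float64(0.189), np.float64(0.298), np.float64(0.1882), np.float64(0.2992)]
0.068 [[0.7277, 0.2557, 0.068], [0.7293, 0.068, 0.068], [0.4334, 0.0658, 0.068], [0.4307, 0.2526, 0.068]] c [0.58027505 0.16053475 0.068     ] [np.float64(0.1877), np.float64(0.2959), np.float64(0.1868), np.float64(0.2971)]
0.06 [[0.731, 0.0635, 0.06], [0.7286, 0.2512, 0.06], [0.4293, 0.2517, 0.06], [0.4309, 0.0612, 0.06]] c [0.57992504 0.15692809 0.06      ] [np.float64(0.1877), np.float64(0.2993), np.float64(0.1905), np.float64(0.3001)]
0.068 [[0.7279, 0.07, 0.068], [0.7256, 0.2558, 0.068], [0.4291, 0.2563, 0.068], [0.4307, 0.0677, 0.068]] c [0.57833386 0.16245754 0.068     ] [np.float64(0.1859), np.float64(0.2964), np.float64(0.1886), np.float64(0.2972)]
knob [0.58006642 0.09605458 0.11163341]
latchend [0.48809394 0.09566215 0.11467252] pivot [0.49032636 0.04012944 0.07715171]
[ 0.65439947 -0.17548074  0.078     ] [ 0.65458612 -0.17504817  0.0801021 ]
[ 0.54898025 -0.37335816  0.063     ] [ 0.55091212 -0.37263469  0.06534278]
[ 0.42531975 -0.17807785  0.093     ] [ 0.42618025 -0.17629185  0.10150464]
```

carry_out:
  plan:
    - [0.02,0.036,0,0,0,0.11]
    - [0.02,0.036,0,0,0,0.11]
    - [0.02,0.036,0,0,0,0.11]
    - [0.02,0.036,0,0,0,0.11]
    - [0.02,0.036,0,0,0,0.11]
    - [0.02,0.036,0,0,0,0.11]
    - [0.02,0.036,0,0,0,0.11]
    - [0.02,0.036,0,0,0,0.11]
    - [0.02,0.036,0,0,0,0.11]
    - [0.02,0.036,0,0,0,0.11]
    - [0.01,0.036,0,0,0,0.11]
    - [0,0.036,0,0,0,0]
  fingers: -0.2
  force: 20

```text
time_s: 1.15
tcp_pos: [0.4422, -0.1925, 0.1955]
eef_rot: [179.6, -0.1, -87.5]
contact_force: [1.8, -0.4, 0.4]
gripper_width: 0.0526
```

carry_out:
  plan:
    - [0.006,0.036,0.001,0,0,0]
    - [0.006,0.036,0.001,0,0,0]
    - [0.006,0.036,0.001,0,0,0]
    - [0.006,0.036,0.001,0,0,0]
    - [0.006,0.036,0.001,0,0,-0.01]
    - [0.006,0.036,0.001,0,0,-0.01]
    - [0.006,0.03,0,0,0,-0.01]
    - [0.004,0,0,0,0,-0.01]
    - [0,0,0,0,0,0]

```text
time_s: 1.9
tcp_pos: [0.4867, 0.0732, 0.202]
eef_rot: [179.7, -0.0, -89.3]
contact_force: [-0.5, -0.0, 0.0]
gripper_width: 0.0526
```

```bash
python3 - <<'E'
from h import *
e=shot("wrist","w1");st()
shot("top","t1",(160,110,440,300),2.8)
print(proj([[.488,.0955,.11],[.49,.04,.08],[.58,.096,.11]],e))
E
```

```text
t 1.95 tcp [0.4865 0.0727 0.2019] rot [ 1.7967e+02  1.0000e-02 -8.9360e+01] F [0.6 0.6 0.1] w 0.0523 j [ 31.3   3.3 -21.5  -0.2 -65.5 -30.6]
[[273.34252812 232.14108801]
 [271.82190161 165.84755053]
 [171.23743592 231.66694575]]
```

View pics/w1.png

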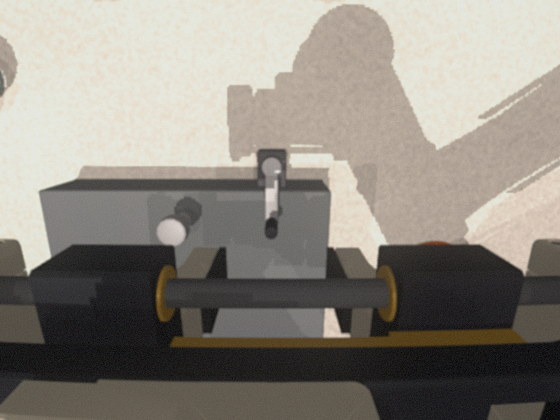

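carry_out:
  plan:
    - [0.0005,0.011,-0.03,0,0,-0.005]
    - [0.0005,0.011,-0.035,0,0,-0.005]
    - [0,0,-0.032,0,0,0]
    - [0,0,-0.018,0,0,0]
    - [0,0,0,0,0,0]

```text
time_s: 2.42
tcp_pos: [0.4875, 0.0892, 0.0858]
eef_rot: [-180.0, 0.2, -90.3]
contact_force: [-1.5, -0.3, 0.0]
gripper_width: 0.0526
```

```bash
python3 - <<'E'
from h import *
st();e=shot("side","s2",(200,150,340,260),5)
E
```

```text
t 2.42 tcp [0.4875 0.0892 0.0858] rot [-1.7998e+02  1.6000e-01 -9.0330e+01] F [-1.5 -0.3  0. ] w 0.0526 j [ 33.   10.1 -30.6  -0.2 -49.2 -33.3]
```

View pics/s2.png

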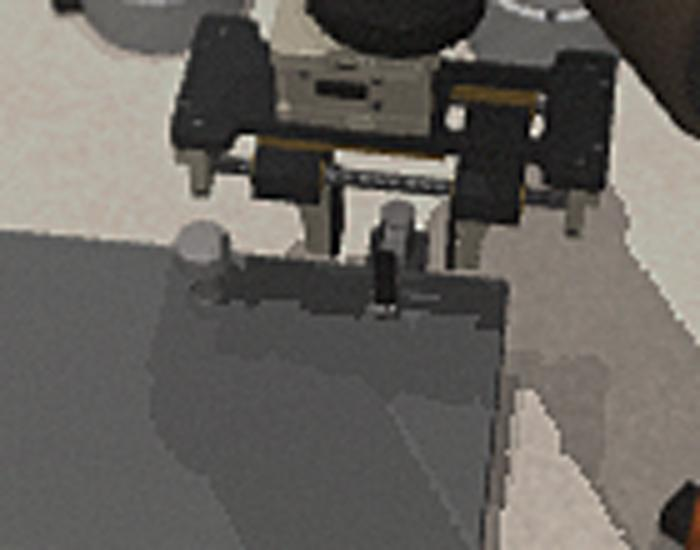

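```bash
python3 - <<'E'
from h import *
s=ext("side")
f=lambda X:((proj(X,s)-[200,150]+.4)*5).round(0).tolist()
print(f([[.4885,.0955,.08],[.4885,.0955,.112],[.4885,.089,.08],[.4885,.089,.112],[.4875,.0892,.0858],[.4975,.0892,.0858]]))
W=wext("w1");t=ext("top")
print(tri([((271,221),W),((277,200),s)]),tri([((266,213),t),((277,200),s)]),tri([((271,234),W),((277,211.5),s)]))
print(tri([((172,228),W),((240.3,200),s)]))
E
```

```text
[[390.0, 299.0], [390.0, 258.0], [391.0, 289.0], [392.0, 248.0], [394.0, 282.0], [374.0, 280.0]]
[0.49072556 0.08652784 0.10535772] [0.48798556 0.09558905 0.11597067] [0.48944267 0.10612992 0.0848448 ]
[0.58142924 0.09530851 0.10169128]
```

View pics/t1.png

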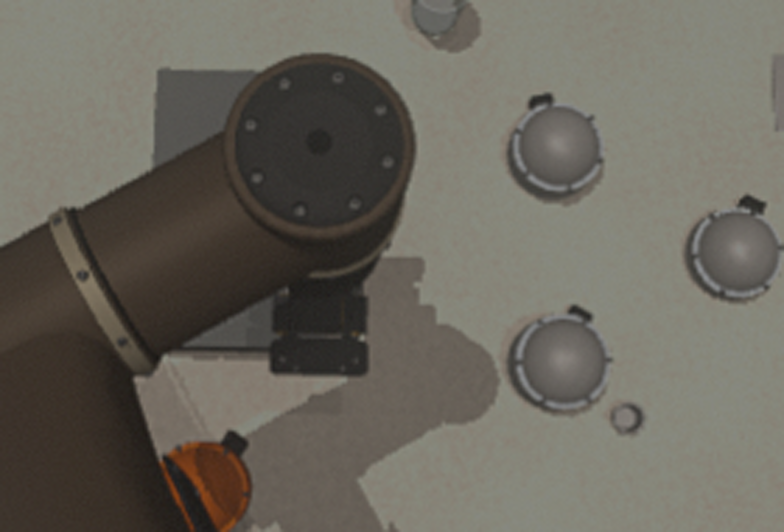

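carry_out:
  plan:
    - [0,0.007,-0.003,0,0,0]
    - [0,0,0,0,0,0]
    - [0,0,0,0,0,0]
    - [0,0,0,0,0,0]
    - [0,0,0,0,0,0]
    - [0,0,0,0,0,0]
  fingers: 1
  force: 8

```text
time_s: 2.97
tcp_pos: [0.4917, 0.0964, 0.0905]
eef_rot: [-179.5, 0.4, -90.4]
contact_force: [0.2, -0.3, 0.2]
gripper_width: 0.0185
```

carry_out:
  plan:
    - [0,0,-0.004,0,0,0]
    - [0,0,0,0,0,0]
    - [0,0,0,0,0,0]

```text
time_s: 3.22
tcp_pos: [0.4923, 0.0968, 0.0873]
eef_rot: [-179.3, 0.5, -90.4]
contact_force: [-0.0, -0.1, -0.6]
gripper_width: 0.0016
```

```bash
python3 - <<'E'
from h import *
st();e=shot("side","s2",(200,150,340,260),5)
E
```

```text
t 3.22 tcp [0.4923 0.0968 0.0873] rot [-179.33    0.47  -90.42] F [-0.  -0.1 -0.6] w 0.0016 j [ 33.6  10.1 -30.4  -0.  -48.7 -34. ]
```

View pics/s2.png

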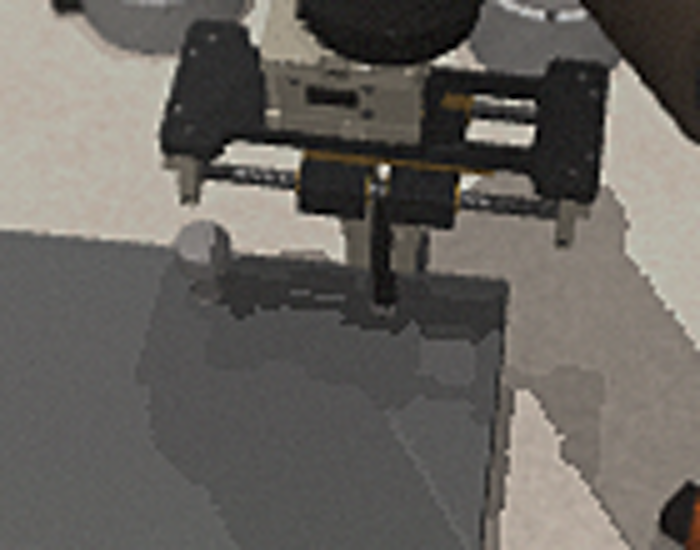

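```bash
python3 - <<'E'
from h import *
a=cv2.imread("pics/w1.png")[130:260,130:300];b=cv2.imread("pics/side0.png")[180:230,220:300];c=cv2.imread("pics/top0.png")[165:230,250:300]
f=lambda i,s:cv2.resize(i,None,fx=s,fy=s,interpolation=cv2.INTER_CUBIC)
cv2.imwrite("pics/d.png",f(a,4));cv2.imwrite("pics/e.png",f(b,9));cv2.imwrite("pics/f.png",f(c,9))
E
```

```text
(no output)
```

View pics/d.png

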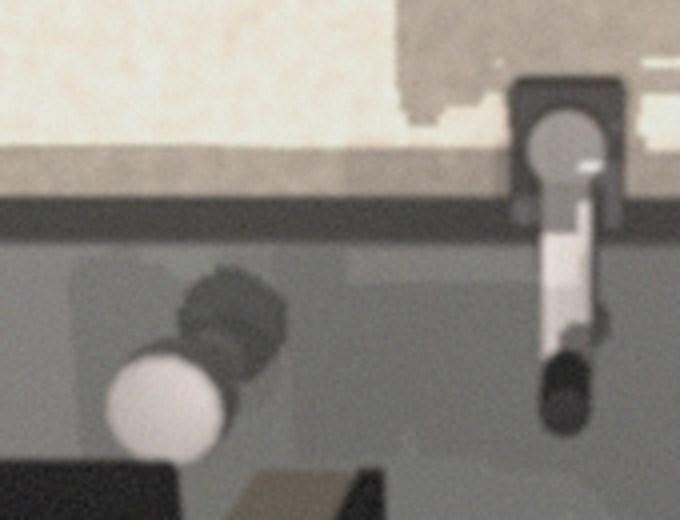

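View pics/e.png

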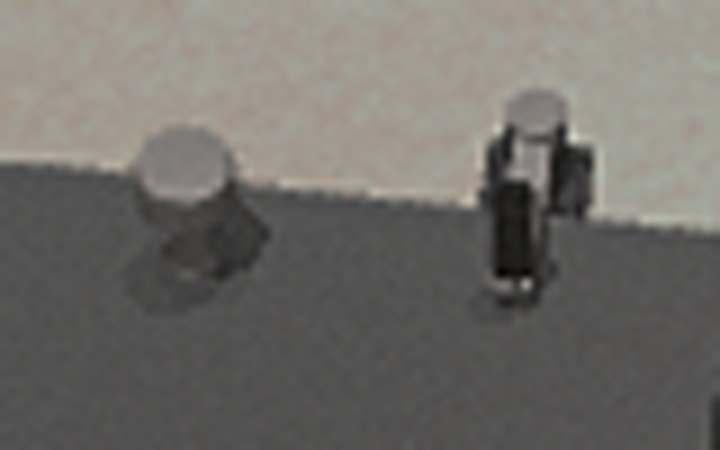

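View pics/f.png

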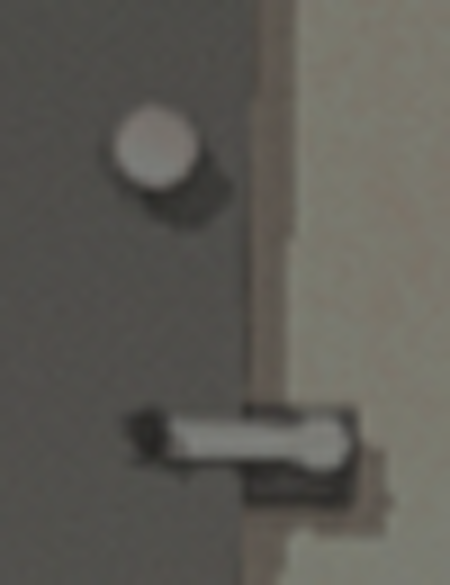

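```bash
python3 - <<'E'
from h import *
s=ext("side");W=wext("w1");t=ext("top")
print("top",tri([((270.9,232.1),W),((276.8,200.5),s)]),tri([((270.9,232.1),W),((276.8,200.5),s),((266.2,213.1),t)]),"bot",tri([((271.4,222),W),((276.6,211.3),s)]))
print("pivot",tri([((270.7,166.5),W),((279.2,191.8),s)]),"knob",tri([((171,232),W),((240.1,197.7),s)]))
E
python3 - <<'E'
from h import *
shot("wrist","w2");st()
E
```

```text
top [0.49047803 0.09445259 0.11301381] [0.48898099 0.09474549 0.11256915] bot [0.49034425 0.09724802 0.07411369]
pivot [0.49114896 0.04025082 0.0828135 ] knob [0.58042777 0.09596912 0.11099013]
t 3.32 tcp [0.4922 0.0967 0.0872] rot [-179.35    0.46  -90.43] F [-0.3 -0.7 -0.4] w 0.0009 j [ 33.6  10.1 -30.4  -0.  -48.7 -34. ]
```

View pics/w2.png

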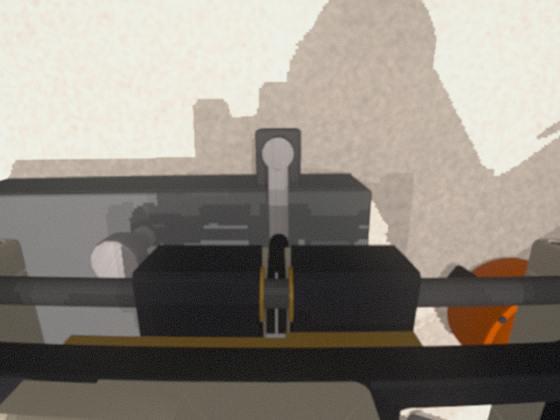

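carry_out:
  plan:
    - [0.008,-0.001,-0.003,0,0,0]
    - [0.008,-0.001,0,0,0,0]
    - [0,0,0,0,0,0]

```text
time_s: 3.57
tcp_pos: [0.5113, 0.0951, 0.0869]
eef_rot: [-179.1, 0.5, -90.3]
contact_force: [0.3, 0.3, 0.7]
gripper_width: 0.0005
```

```bash
python3 - <<'E'
from h import *
st();e=shot("side","s3",(200,150,340,260),5);shot("wrist","w3")
E
```

```text
t 3.57 tcp [0.5113 0.0951 0.0869] rot [-179.09    0.48  -90.26] F [0.3 0.3 0.7] w 0.0005 j [ 32.2  11.6 -28.5   0.1 -48.8 -32.6]
```

View pics/s3.png

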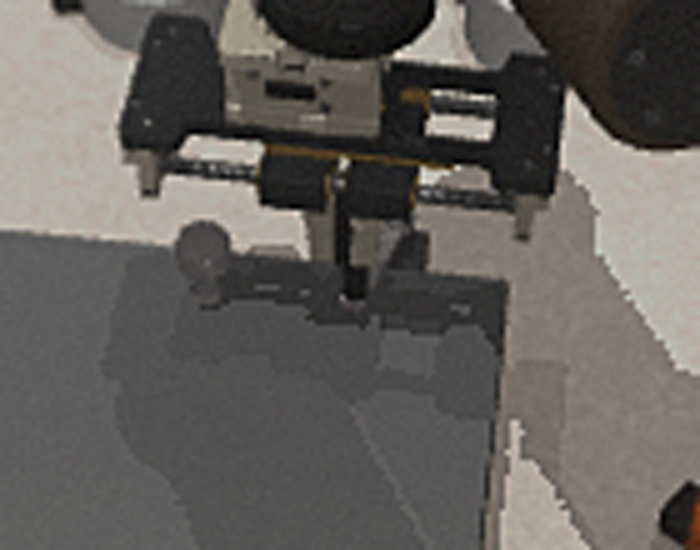

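View pics/w3.png

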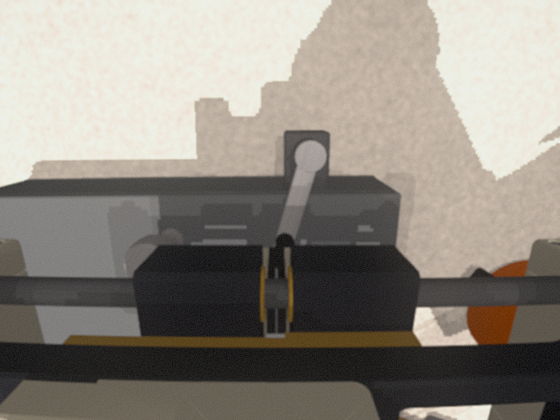

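carry_out:
  plan:
    - [0.01,-0.008,-0.002,0,0,-0.1]
    - [0.0095,-0.009,0,0,0,-0.1]
    - [0.007,-0.011,0,0,0,-0.1]
    - [0.0045,-0.012,0,0,0,-0.1]
    - [0.001,-0.013,0,0,0,-0.1]
    - [-0.001,-0.008,0,0,0,-0.1]
  force: 15

```text
time_s: 4.17
tcp_pos: [0.5452, 0.0359, 0.0859]
eef_rot: [-178.8, 0.8, -125.8]
contact_force: [0.3, 0.6, -0.5]
gripper_width: 0.0004
```

```bash
python3 - <<'E'
from h import *
st();e=shot("side","s4",(200,150,340,260),5);shot("wrist","w4")
E
```

```text
t 4.17 tcp [0.5452 0.0359 0.0859] rot [-178.82    0.76 -125.77] F [ 0.3  0.6 -0.5] w 0.0004 j [ 24.8  13.8 -26.    0.9 -48.9 -61.2]
```

View pics/w4.png

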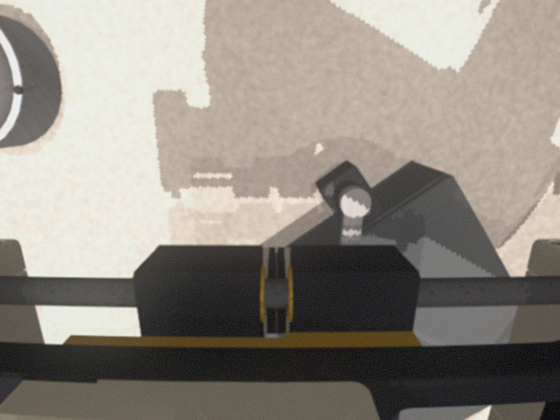

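carry_out:
  plan:
    - [0,0,0.02,0,0,0.1]
    - [-0.01,-0.02,0.03,0,0,0.1]
    - [-0.015,-0.03,0.03,0,0,0.1]
    - [-0.015,-0.03,0.03,0,0,0.1]
    - [0,0,0,0,0,0.1]
    - [0,0,0,0,0,0.1]
  fingers: -0.3

```text
time_s: 4.77
tcp_pos: [0.5018, -0.0422, 0.1949]
eef_rot: [-179.0, 0.3, -88.3]
contact_force: [-0.2, -0.2, -0.5]
gripper_width: 0.0346
```

```bash
python3 - <<'E'
from h import *
st();shot("side","s5",(220,180,300,230),9);shot("wrist","w5")
E
```

```text
t 4.77 tcp [ 0.5018 -0.0422  0.1949] rot [-178.98    0.33  -88.34] F [-0.2 -0.2 -0.5] w 0.0346 j [ 17.5   3.9 -21.9  -0.  -63.2 -15.9]
```

View pics/w5.png

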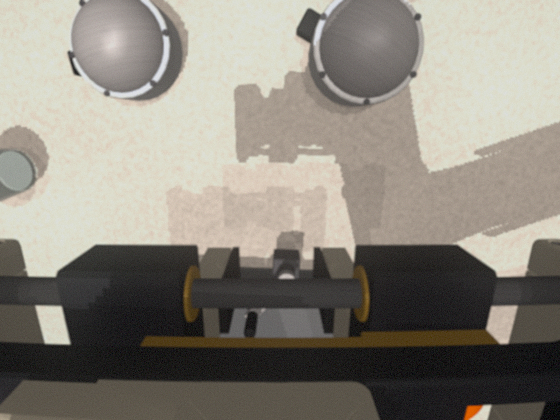

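View pics/s5.png

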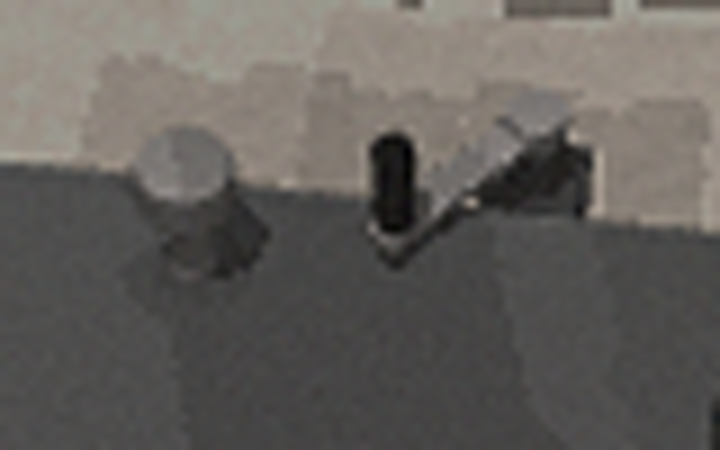

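```bash
python3 - <<'E'
from h import *
s=ext("side");W=wext("w5")
print(atz((263.3,195.5),s,.112),atz((263.4,205.4),s,.079),tri([((250,328),W),((263.3,195.5),s)]),tri([((251,318),W),((263.4,205.4),s)]))
cv2.imwrite("pics/g.png",cv2.resize(cv2.imread("pics/w5.png")[230:345,200:360],None,fx=5,fy=5))
E
```

```text
[0.52564922 0.08224344 0.112     ] [0.52534266 0.08679746 0.079     ] [0.5253409  0.07921303 0.10830959] [0.52566699 0.08729233 0.07964869]
```

View pics/g.png

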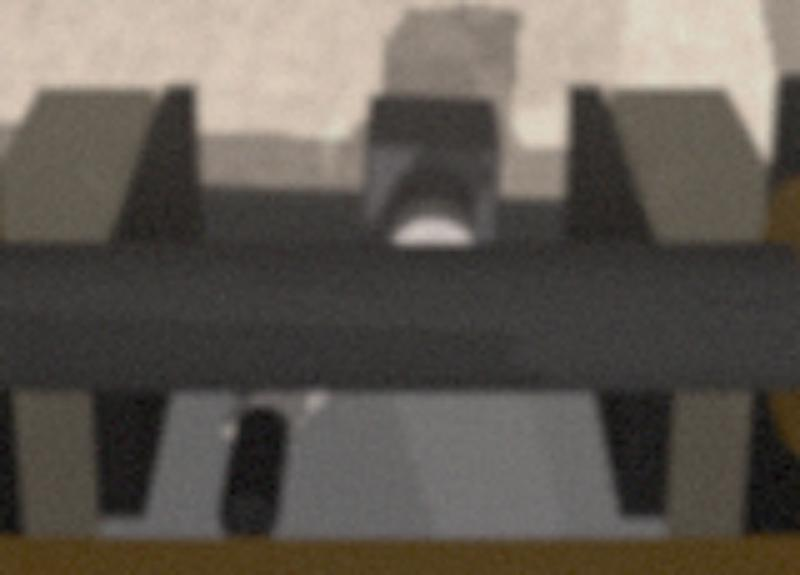

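```bash
python3 - <<'E'
from h import *
for n in("w2","w3","w5"):
  a=np.load(f"pics/{n}.npy");W=wext(n);R=Ro.from_euler("xyz",a[1],degrees=True).as_matrix()
  print(n,[proj(a[0]+R@np.array(p),W).round(0).tolist() for p in([0,0,0],[0.0095,0,-.02],[0,.0173,-.019],[0,.0173,0],[0.0095,.0173,-.02])],proj([[.4895,.0955,.112],[.4895,.0955,.08]],W).round().tolist())
E
```

```text
w2 [[[275.0, 247.0]], [[275.0, 245.0]], [[307.0, 260.0]], [[304.0, 247.0]], [[307.0, 245.0]]] [[280.0, 263.0], [280.0, 241.0]]
w3 [[[275.0, 247.0]], [[275.0, 245.0]], [[307.0, 260.0]], [[304.0, 247.0]], [[307.0, 245.0]]] [[315.0, 266.0], [310.0, 244.0]]
w5 [[[275.0, 247.0]], [[275.0, 245.0]], [[307.0, 260.0]], [[304.0, 247.0]], [[307.0, 245.0]]] [[285.0, 346.0], [285.0, 326.0]]
```

carry_out:
  plan:
    - [0.004,0.02,0,0,0,-0.12]
    - [0.004,0.02,0,0,0,-0.12]
    - [0.004,0.02,0,0,0,-0.12]
    - [0.004,0.021,-0.02,0,0,-0.12]
    - [0.004,0.021,-0.025,0,0,-0.12]
    - [0.003,0.021,-0.025,0,0,-0.11]
    - [0,0,0,0,0,0]
  fingers: -0.1

```text
time_s: 5.45
tcp_pos: [0.5252, 0.0897, 0.1202]
eef_rot: [-178.9, 0.4, -131.4]
contact_force: [0.0, 0.3, 0.2]
gripper_width: 0.048
```

```bash
python3 - <<'E'
from h import *
st();shot("side","s6",(200,150,340,260),5);W=shot("wrist","w6");print(proj([[.5255,.083,.112],[.5255,.083,.08],[.4905,.0405,.083]],W))
E
```

```text
t 5.45 tcp [0.5252 0.0897 0.1202] rot [-178.95    0.36 -131.42] F [0.  0.3 0.2] w 0.048 j [ 31.5  10.7 -25.    1.1 -53.7 -73.6]
[[270.66775655 234.74377714]
 [272.25406009 219.59904887]
 [269.62421274 142.75988394]]
```

View pics/w6.png

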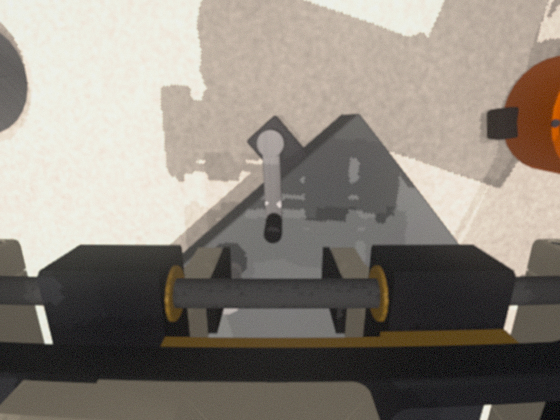

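View pics/s6.png

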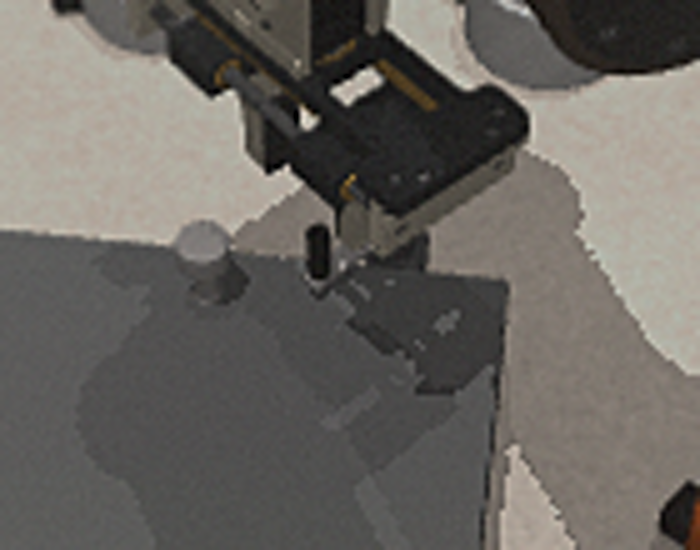

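carry_out:
  plan:
    - [-0.001,-0.006,-0.018,0,0,0]
    - [0.001,0,-0.018,0,0,0]
    - [0,0,0,0,0,0]
    - [0,0,-0.001,0,0,0]

```text
time_s: 5.88
tcp_pos: [0.5283, 0.0826, 0.0887]
eef_rot: [-178.7, 0.7, -130.5]
contact_force: [0.4, -0.5, 1.1]
gripper_width: 0.0483
```

```bash
python3 - <<'E'
from h import *
st();W=shot("wrist","w7")
E
```

```text
t 5.88 tcp [0.5283 0.0826 0.0887] rot [-178.69    0.66 -130.46] F [ 0.4 -0.5  1.1] w 0.0483 j [ 30.7  12.6 -27.5   1.4 -48.9 -72.1]
```

View pics/w7.png

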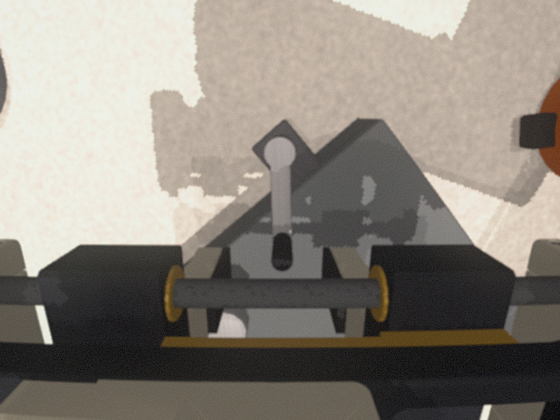

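carry_out:
  plan:
    - [-0.001,0,-0.005,0,0,0]
    - [-0.001,0,-0.003,0,0,0]
    - [0,0,0,0,0,0]
    - [0,0,0,0,0,0]
    - [0,0,0,0,0,0]
    - [0,0,0,0,0,0]
    - [0,0,0,0,0,0]
    - [0,0,0,0,0,0]
  fingers: 1
  force: 10

```text
time_s: 6.6
tcp_pos: [0.5278, 0.083, 0.0841]
eef_rot: [-178.6, 1.0, -130.5]
contact_force: [-0.6, 0.2, -1.3]
gripper_width: 0.0105
```

```bash
python3 - <<'E'
from h import *
st();W=shot("wrist","w8")
E
```

```text
t 6.6 tcp [0.5278 0.083  0.0841] rot [-178.58    0.99 -130.47] F [-0.6  0.2 -1.3] w 0.0105 j [ 30.8  12.7 -28.1   1.4 -47.8 -72.2]
```

View pics/w8.png

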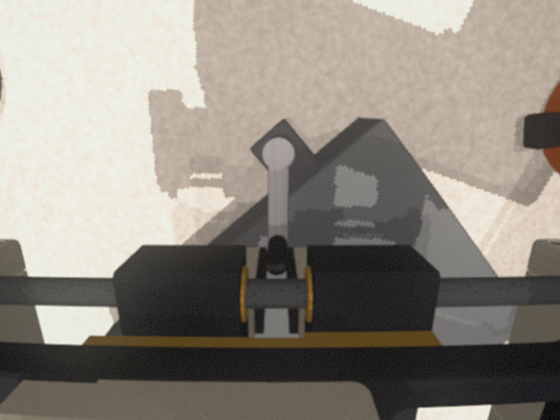

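carry_out:
  plan:
    - [0,0,0,0,0,0]
    - [-0.002,-0.0025,-0.001,0,0,0]
    - [-0.002,-0.0025,0,0,0,0]
    - [0,0,0,0,0,0]
  fingers: 0.5

```text
time_s: 6.98
tcp_pos: [0.5236, 0.0776, 0.0831]
eef_rot: [-178.6, 1.0, -130.4]
contact_force: [-0.6, 0.8, -0.8]
gripper_width: 0.0215
```

carry_out:
  plan:
    - [0,0,0,0,0,0]
    - [0,0,0,0,0,0]
    - [0,0,0,0,0,0]
    - [0,0,0,0,0,0]
  fingers: 1
  force: 10

```text
time_s: 7.32
tcp_pos: [0.5234, 0.0773, 0.0833]
eef_rot: [-178.6, 1.0, -130.5]
contact_force: [-0.8, 0.2, -0.4]
gripper_width: 0.0106
```

```bash
python3 - <<'E'
from h import *
st();W=shot("wrist","w9",(200,120,360,340),2.7)
E
```

```text
t 7.32 tcp [0.5234 0.0773 0.0833] rot [-178.56    1.   -130.46] F [-0.8  0.2 -0.4] w 0.0106 j [ 30.5  12.3 -28.8   1.4 -47.5 -71.9]
```

View pics/w9.png

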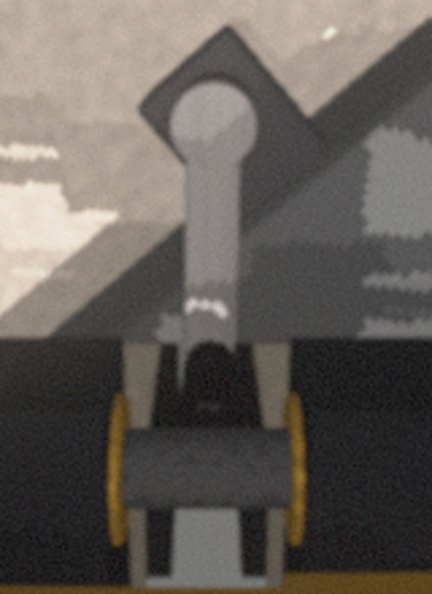

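carry_out:
  plan:
    - [0.0035,-0.0035,-0.001,0,0,-0.1]
    - [0.003,-0.004,0,0,0,-0.1]
    - [0.003,-0.004,0,0,0,-0.1]
    - [0.0025,-0.0045,0,0,0,-0.1]
    - [0.002,-0.0045,0,0,0,-0.1]
    - [0.0015,-0.005,0,0,0,-0.1]
    - [0.001,-0.005,0,0,0,-0.1]
    - [0.0005,-0.005,0,0,0,-0.1]
    - [0,-0.005,0,0,0,-0.1]
    - [-0.0005,-0.005,0,0,0,-0.1]
    - [0,0,0,0,0,0]

```text
time_s: 8.28
tcp_pos: [0.5381, 0.0308, 0.0831]
eef_rot: [-178.5, 0.8, 169.5]
contact_force: [-0.7, -1.3, 2.5]
gripper_width: 0.0103
```

```bash
python3 - <<'E'
from h import *
st();W=shot("wrist","w10",(150,50,460,340),1.9)
E
```

```text
t 8.28 tcp [0.5381 0.0308 0.0831] rot [-178.55    0.75  169.52] F [-0.7 -1.3  2.5] w 0.0103 j [  25.4   13.9  -26.8    2.1  -49.5 -127.3]
```

View pics/w10.png

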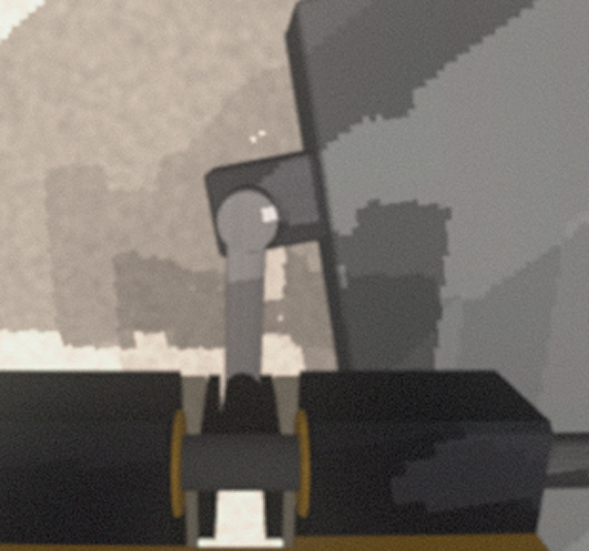

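carry_out:
  plan:
    - [0,0,0,0,0,0]
    - [0,0,0,0,0,0]
    - [0,0,0.015,0,0,0]
    - [0,0,0.035,0,0,0.05]
    - [0,0.005,0.03,0,0,0.12]
    - [0.005,0.01,0,0,0,0.12]
    - [0.005,0.01,0,0,0,0.12]
    - [0.005,0.01,0,0,0,0.12]
    - [0.005,0.01,0,0,0,0.12]
    - [0.005,0.01,0,0,0,0.12]
    - [0.005,0.005,0,0,0,0.12]
    - [0.005,0,0,0,0,0.12]
  fingers: -0.1

```text
time_s: 9.33
tcp_pos: [0.5755, 0.0966, 0.168]
eef_rot: [-178.2, 1.1, -129.2]
contact_force: [0.4, -0.1, 0.1]
gripper_width: 0.0479
```

carry_out:
  plan:
    - [0.003,0,0,0,0,0.12]
    - [0,0,0,0,0,0.12]
    - [0,0,0,0,0,0.12]
    - [0,0,0,0,0,0.12]
    - [0,0,0,0,0,0.12]
    - [0,0,0,0,0,0.12]
    - [0,0,0,0,0,0.03]
    - [0,0,0,0,0,0]

```text
time_s: 10.0
tcp_pos: [0.5808, 0.1004, 0.1669]
eef_rot: [-178.1, 1.1, -83.8]
contact_force: [0.1, 0.4, 0.1]
gripper_width: 0.0478
```

```bash
python3 - <<'E'
from h import *
st();W=shot("wrist","w11");shot("side","s11",(200,150,340,260),5);print(proj([[.5804,.096,.111],[.5804,.096,.103]],W))
E
```

```text
t 10.0 tcp [0.5808 0.1004 0.1669] rot [-178.06    1.07  -83.79] F [0.1 0.4 0.1] w 0.0478 j [ 28.6  12.7 -15.   -0.3 -60.1 -22.3]
[[279.09801538 213.52913687]
 [279.34957763 210.57589062]]
```

View pics/w11.png

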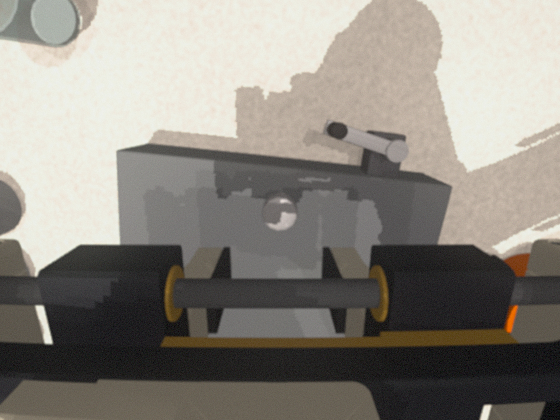

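View pics/s11.png

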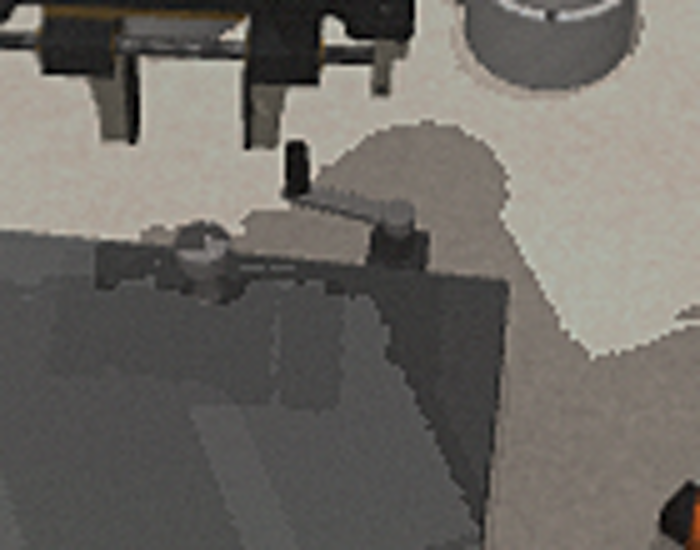

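carry_out:
  plan:
    - [0,-0.002,-0.02,-0.017,-0.01,-0.05]
    - [0,-0.002,-0.03,-0.016,-0.009,-0.05]
    - [0,0,-0.03,0,0,0]
    - [0,0,-0.002,0,0,0]
    - [0,0,0,0,0,0]

```text
time_s: 10.52
tcp_pos: [0.5828, 0.0973, 0.0854]
eef_rot: [-176.7, -0.8, -90.2]
contact_force: [1.0, 0.1, 1.6]
gripper_width: 0.0478
```

```bash
python3 - <<'E'
from h import *
st();W=shot("wrist","w12",(150,150,400,340),3)
E
```

```text
t 10.52 tcp [0.5828 0.0973 0.0854] rot [-176.66   -0.84  -90.17] F [1.  0.1 1.6] w 0.0478 j [ 30.1  16.6 -23.1   3.3 -47.9 -32.4]
```

View pics/w12.png

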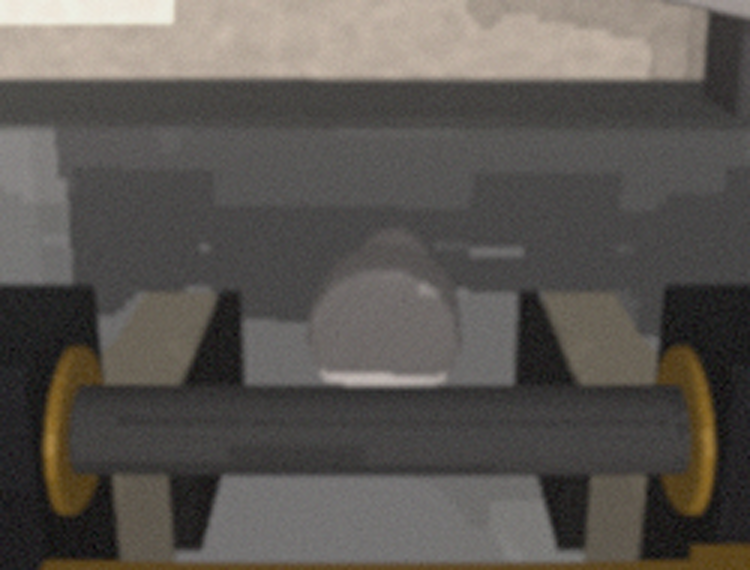

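carry_out:
  plan:
    - [0,0,-0.001,0.015,0.058,0]
    - [0,0,0,0,0,0]
    - [0,0,0,0,0,0]
    - [0,0,0,0,0,0]
    - [0,0,0,0,0,0]
    - [0,0,0,0,0,0]
  fingers: 1
  force: 30

```text
time_s: 11.07
tcp_pos: [0.5859, 0.0986, 0.0919]
eef_rot: [-179.5, 0.2, -90.1]
contact_force: [0.2, 0.3, -0.0]
gripper_width: 0.0137
```

carry_out:
  plan:
    - [0,0,0,0,0,0]
    - [0,0,0,0,0,0]

```text
time_s: 11.23
tcp_pos: [0.5858, 0.0988, 0.0929]
eef_rot: [-179.4, 0.2, -90.1]
contact_force: [0.0, 0.1, 0.2]
gripper_width: 0.0021
```

```bash
python3 - <<'E'
from h import *
st();W=shot("wrist","w13",(150,150,400,340),3);shot("side","s13",(200,150,340,260),5)
E
```

```text
t 11.23 tcp [0.5858 0.0988 0.0929] rot [-179.43    0.23  -90.1 ] F [0.  0.1 0.2] w 0.0021 j [ 28.5  17.9 -18.6   0.1 -52.9 -28.6]
```

View pics/w13.png

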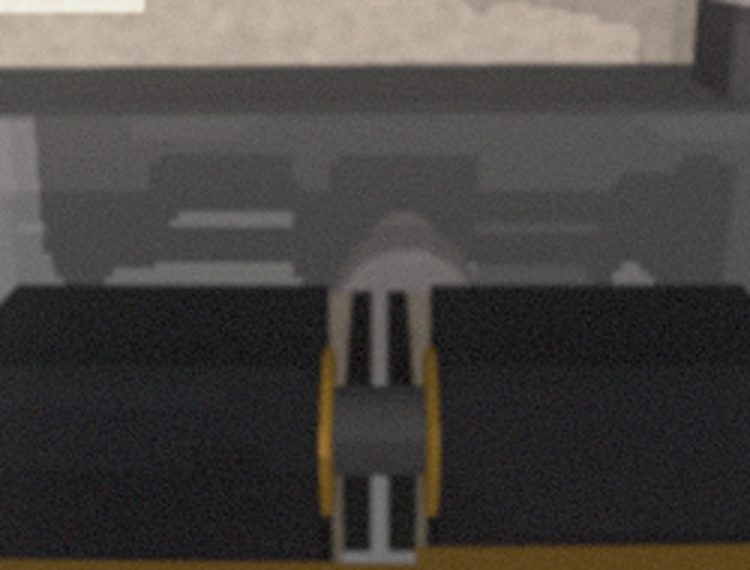

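View pics/s13.png

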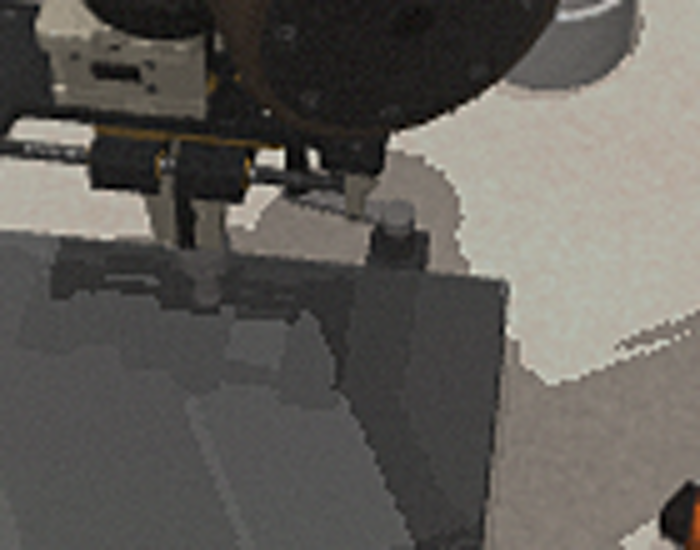

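```bash
python3 - <<'E'
from h import *
s=ext("side")
a=np.load("pics/s11.npy");R=Ro.from_euler("xyz",a[1],degrees=True).as_matrix()
for x in(-.0095,.0095):
  for y in(-.024,-.045,.024,.045): print(x,y,((proj(a[0]+R@np.array([x,y,0]),s)-[200,150]+.4)*5).round())
a=np.load("pics/s13.npy");R=Ro.from_euler("xyz",a[1],degrees=True).as_matrix()
for x in(-.0095,.0095):
  for y in(0,.018,-.018): print(x,y,((proj(a[0]+R@np.array([x,y,0]),s)-[200,150]+.4)*5).round())
print(((proj([[.5804,.096,.111],[.5804,.096,.068]],s)-[200,150]+.4)*5).round())
E
```

```text
-0.0095 -0.024 [[140. 184.]]
-0.0095 -0.045 [[ 95. 182.]]
-0.0095 0.024 [[244. 188.]]
-0.0095 0.045 [[289. 190.]]
0.0095 -0.024 [[144. 154.]]
0.0095 -0.045 [[ 99. 152.]]
0.0095 0.024 [[246. 158.]]
0.0095 0.045 [[291. 160.]]
-0.0095 0 [[190. 282.]]
-0.0095 0.018 [[226. 286.]]
-0.0095 -0.018 [[154. 278.]]
0.0095 0 [[197. 253.]]
0.0095 0.018 [[233. 257.]]
0.0095 -0.018 [[162. 249.]]
[[203. 241.]
 [209. 296.]]
```

```bash
python3 - <<'E'
from h import *
print(r.grasp_offset,[a for a in dir(r) if a[0]!='_'])
st()
W=wext("w11")
a=np.load("pics/w11.npy");R=Ro.from_euler("xyz",a[1],degrees=True).as_matrix()
for z in(0,-.01,-.02,-.03):
  print(z,[proj(a[0]+R@np.array([x,y,z]),W).round(0)[0].tolist() for x in(.0095,-.0095) for y in(-.0239,.0239)])
cv2.imwrite("pics/g.png",cv2.resize(cv2.imread("pics/w11_full.png")[220:350,180:390],None,fx=3.5,fy=3.5))
E
```

```text
-0.0188 ['Unreachable', 'camera_model', 'capture', 'close_job', 'get_state', 'grasp_offset']
t 11.33 tcp [0.5858 0.0987 0.0927] rot [-179.44    0.23  -90.1 ] F [-0.1 -0.6 -0.1] w 0.0004 j [ 28.4  17.9 -18.6   0.1 -52.9 -28.6]
0 [[235.0, 232.0], [315.0, 232.0], [237.0, 262.0], [314.0, 262.0]]
-0.01 [[233.0, 238.0], [317.0, 238.0], [235.0, 269.0], [316.0, 269.0]]
-0.02 [[231.0, 245.0], [320.0, 245.0], [232.0, 277.0], [318.0, 277.0]]
-0.03 [[228.0, 252.0], [322.0, 252.0], [230.0, 285.0], [321.0, 285.0]]
```

View pics/g.png

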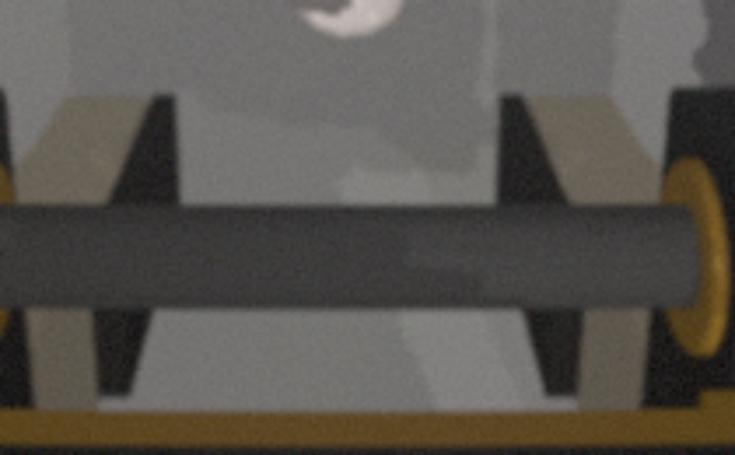

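carry_out:
  plan:
    - [0,0.01,0.03,0,0,0]
    - [0.02,0.02,0.01,0,0,0]
    - [0.03,0.02,0,0,0,0]
    - [0.02,0.01,-0.02,0,0,0]
    - [0,0,-0.03,0,0,0]
    - [0,0,-0.01,0,0,0]
    - [0,0,0,0,0,0]

```text
time_s: 11.92
tcp_pos: [0.6582, 0.1615, 0.075]
eef_rot: [-179.3, 0.3, -90.1]
contact_force: [1.2, -1.0, 0.3]
gripper_width: 0.0007
```

```bash
python3 - <<'E'
from h import *
st();shot("side","s14",(180,130,320,240),5)
s=ext("side");a=np.load("pics/s14.npy");print(((proj([a[0],a[0]+[0,0,.022],[a[0][0],a[0][1],.068]],s)-[180,130]+.4)*5).round())
E
```

```text
t 11.92 tcp [0.6582 0.1615 0.075 ] rot [-179.26    0.29  -90.08] F [ 1.2 -1.   0.3] w 0.0007 j [ 30.3  25.8  -8.7   0.2 -54.6 -30.5]
[[126. 475.]
 [120. 448.]
 [128. 483.]]
```

View pics/s14.png

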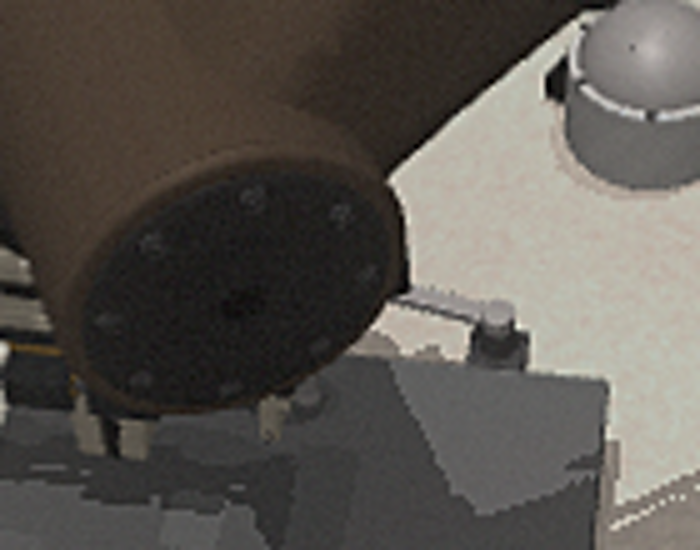

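carry_out:
  plan:
    - [0,0,-0.007,0,0,0]
    - [0,0,-0.007,0,0,0]
    - [0,0,0,0,0,0]

```text
time_s: 12.22
tcp_pos: [0.658, 0.1608, 0.0635]
eef_rot: [-179.2, 0.3, -90.1]
contact_force: [-0.7, -0.7, 0.3]
gripper_width: 0.0
```

carry_out:
  plan:
    - [0,0,-0.003,0,0,0]
    - [0,0,-0.003,0,0,0]
    - [0,0,-0.001,0,0,0]

```text
time_s: 12.47
tcp_pos: [0.6586, 0.1607, 0.0584]
eef_rot: [-179.0, 0.4, -90.1]
contact_force: [0.1, 0.3, -0.3]
gripper_width: 0.0007
```

carry_out:
  plan:
    - [0,0,-0.003,0,0,0]
    - [0,0,-0.003,0,0,0]
    - [0,0,-0.002,0,0,0]

```text
time_s: 12.72
tcp_pos: [0.6591, 0.1609, 0.0509]
eef_rot: [-178.9, 0.4, -90.1]
contact_force: [-0.4, -0.5, -0.9]
gripper_width: 0.0002
```

carry_out:
  plan:
    - [0,0,-0.002,0,0,0]
    - [0,0,-0.002,0,0,0]
    - [0,0,-0.001,0,0,0]

```text
time_s: 12.97
tcp_pos: [0.659, 0.1608, 0.0451]
eef_rot: [-178.9, 0.4, -90.1]
contact_force: [-0.9, -0.9, -0.1]
gripper_width: 0.0004
```

carry_out:
  plan:
    - [0,0,-0.002,0,0,0]
    - [0,0,-0.002,0,0,0]

```text
time_s: 13.13
tcp_pos: [0.6592, 0.1608, 0.0439]
eef_rot: [-178.8, 0.4, -90.0]
contact_force: [-11.5, 0.8, 24.5]
gripper_width: 0.0004
```

carry_out:
  plan:
    - [0,0,-0.002,0,0,0]
    - [0,0,-0.002,0,0,0]

```text
time_s: 13.3
tcp_pos: [0.6592, 0.1608, 0.0441]
eef_rot: [-178.8, 0.4, -89.9]
contact_force: [-5.7, -0.5, 13.3]
gripper_width: 0.0001
```

carry_out:
  plan:
    - [0,0,0.02,0,0,0]
    - [0,0,0.035,0,0,0]
    - [0,0,0.03,0,0.02,0]
    - [-0.02,-0.016,0,0,0,0]
    - [-0.02,-0.016,0,0,0,0]
    - [-0.02,-0.016,0,0,0,0]
    - [-0.016,-0.012,0,0,0,0]
    - [0,0,0,0,0,0]
  fingers: -0.1

```text
time_s: 13.97
tcp_pos: [0.5809, 0.0997, 0.1333]
eef_rot: [-179.8, 0.4, -89.8]
contact_force: [-0.4, -0.5, -0.7]
gripper_width: 0.0464
```

```bash
python3 - <<'E'
from h import *
st();W=shot("wrist","w15");print(proj([[.5804,.096,.111],[.5804,.096,.103]],W))
E
```

```text
t 13.97 tcp [0.5809 0.0997 0.1333] rot [-179.84    0.39  -89.84] F [-0.4 -0.5 -0.7] w 0.0464 j [ 28.5  15.5 -15.9  -0.3 -58.2 -28.2]
[[276.26668636 229.47358722]
 [276.29325174 225.68450166]]
```

View pics/w15.png

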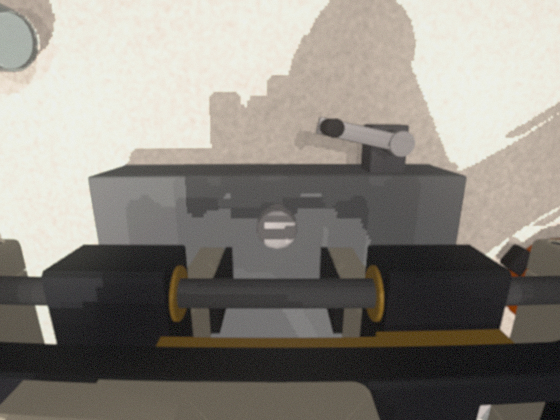

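carry_out:
  plan:
    - [0,-0.002,-0.025,0,0,0]
    - [0,-0.001,-0.03,0,0,0]
    - [0,0,-0.012,0,0,0]
    - [0,0,0,0,0,0]

```text
time_s: 14.35
tcp_pos: [0.5862, 0.0992, 0.0675]
eef_rot: [-179.3, 0.6, -89.8]
contact_force: [1.0, 0.2, -0.1]
gripper_width: 0.0482
```

carry_out:
  plan:
    - [0,0,0,0,0,0]
    - [0,0,0,0,0,0]
    - [0,0,0,0,0,0]
    - [0,0,0,0,0,0]
    - [0,0,0,0,0,0]
    - [0,0,0,0,0,0]
  fingers: 1
  force: 30

```text
time_s: 14.85
tcp_pos: [0.5808, 0.0997, 0.0677]
eef_rot: [180.0, 0.4, -89.8]
contact_force: [0.4, -1.8, -4.4]
gripper_width: 0.0267
```

```bash
python3 - <<'E'
from h import *
st();W=shot("wrist","w16",(150,150,400,340),3)
E
```

```text
t 14.85 tcp [0.5808 0.0997 0.0677] rot [179.96   0.44 -89.84] F [ 0.4 -1.8 -4.4] w 0.0267 j [ 28.4  19.4 -20.   -0.5 -50.4 -28. ]
```

View pics/w16.png

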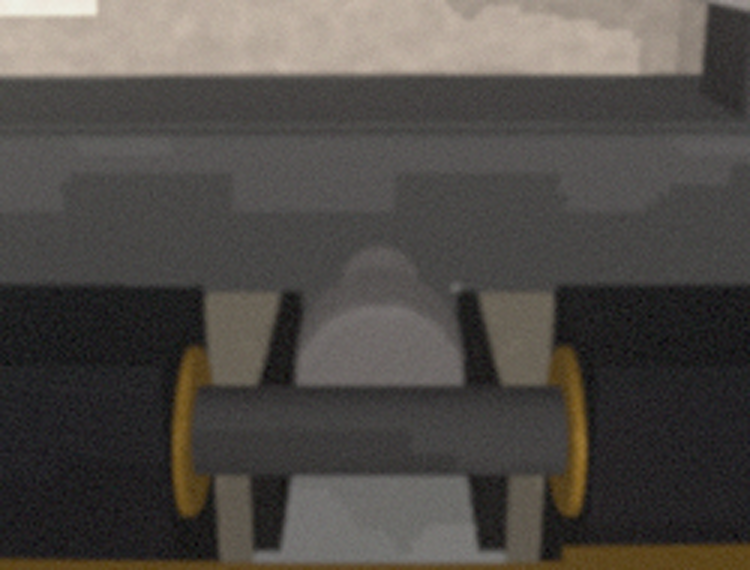

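```bash
cat > arc.py <<'E'
from h import *
H=np.array([.2555,.060]);R0=np.hypot(.16,.043);p0=np.arctan2(.043,-.16)
def tcp(th,k=.2):
    a=k*th;g=H+R0*np.array([np.cos(p0-th),np.sin(p0-th)])
    return g-.036*np.array([np.sin(a),np.cos(a)])+np.array([.004*1,0.0007])
if __name__=="__main__":
    p=tcp(0)
    for th in np.arange(.155,1.9,.155):
        q=tcp(th);print(th.round(3),q.round(4),(q-p).round(4));p=q
E
python3 arc.py
```

```text
0.155 [0.1069 0.0919] [0.0074 0.0242]
0.31 [0.118  0.1145] [0.0111 0.0226]
0.465 [0.1324 0.135 ] [0.0144 0.0205]
0.62 [0.1498 0.1529] [0.0174 0.0179]
0.775 [0.1697 0.1678] [0.0199 0.0149]
0.93 [0.1917 0.1793] [0.0219 0.0115]
1.085 [0.2151 0.1871] [0.0234 0.0078]
1.24 [0.2394 0.1911] [0.0243 0.004 ]
1.395 [0.2639 0.1911] [0.0246 0.0001]
1.55 [0.2882 0.1873] [ 0.0242 -0.0039]
1.705 [0.3115 0.1796] [ 0.0233 -0.0077]
1.86 [0.3333 0.1683] [ 0.0218 -0.0113]
```

carry_out:
  plan:
    - [0,0.0035,0.012,-0.015,0,0]
    - [0,0.004,0.012,-0.015,0,0]
    - [0,0.0055,0.0115,-0.015,0,0]
    - [0,0.0055,0.011,-0.015,0,0]
    - [0,0.007,0.0105,-0.015,0,0]
    - [0,0.0075,0.01,-0.015,0,0]

```text
time_s: 15.4
tcp_pos: [0.5805, 0.1324, 0.1346]
eef_rot: [179.8, -4.9, -90.1]
contact_force: [1.3, 2.1, -8.9]
gripper_width: 0.0268
```

```bash
python3 - <<'E'
from h import *
st();shot("side","s17",(140,100,360,300),3.2)
E
```

```text
t 15.4 tcp [0.5805 0.1324 0.1346] rot [179.82  -4.86 -90.14] F [ 1.3  2.1 -8.9] w 0.0268 j [ 34.4  17.  -15.7   4.5 -60.2 -36.9]
```

View pics/s17.png

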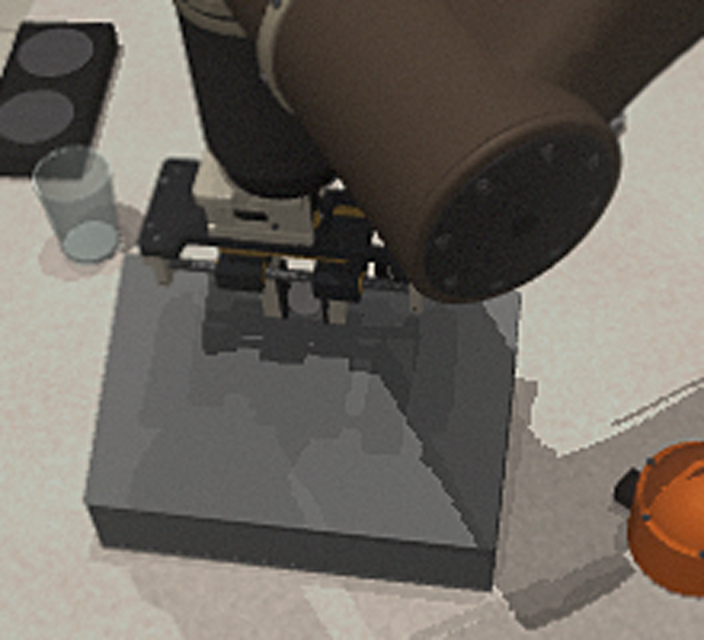

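Lid is rising; tracking matches the arc exactly. Continuing.

carry_out:
  plan:
    - [0,0.0085,0.009,-0.015,0,0]
    - [0,0.009,0.009,-0.015,0,0]
    - [0,0.01,0.0075,-0.015,0,0]
    - [0,0.01,0.0075,-0.015,0,0]
    - [0,0.011,0.006,-0.015,0,0]
    - [0,0.011,0.0055,-0.015,0,0]
    - [0,0.0115,0.004,-0.015,0,0]
    - [0,0.0115,0.004,-0.015,0,0]
    - [0,0.012,0.0025,-0.015,0,0]
    - [0,0.012,0.0015,-0.015,0,0]

```text
time_s: 16.28
tcp_pos: [0.5796, 0.2449, 0.1914]
eef_rot: [179.7, -14.1, -90.3]
contact_force: [5.6, -3.8, -12.7]
gripper_width: 0.027
```

```bash
python3 - <<'E'
from h import *
st();shot("side","s18",(140,100,360,300),3.2)
E
```

```text
t 16.28 tcp [0.5796 0.2449 0.1914] rot [179.67 -14.05 -90.34] F [  5.6  -3.8 -12.7] w 0.027 j [ 46.7  21.4  -5.    9.6 -74.5 -50.6]
```

View pics/s18.png

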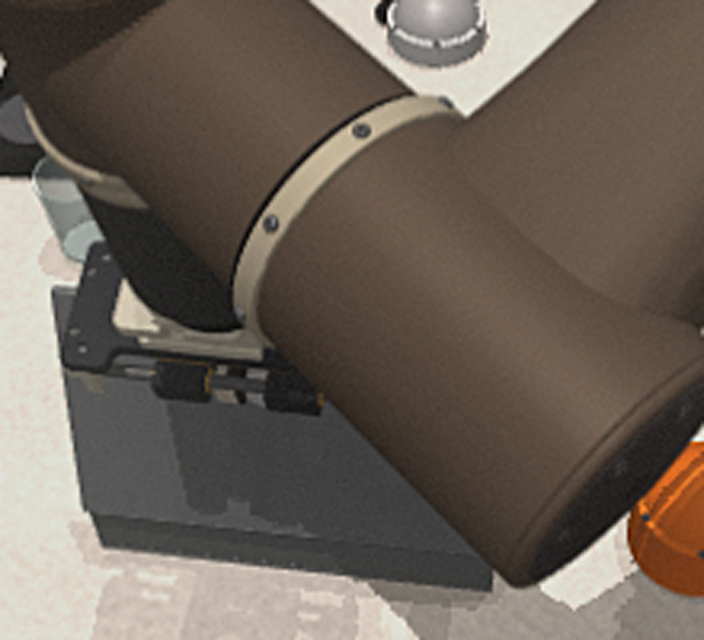

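carry_out:
  plan:
    - [0,0.012,0.001,-0.015,0,0]
    - [0,0.012,0,-0.015,0,0]
    - [0,0.012,-0.0015,-0.02,0,0]
    - [0,0.012,-0.0025,-0.02,0,0]
    - [0,0.0115,-0.004,-0.02,0,0]
    - [0,0.0115,-0.005,-0.02,0,0]
    - [0,0.011,-0.006,-0.02,0,0]

```text
time_s: 16.92
tcp_pos: [0.579, 0.329, 0.1711]
eef_rot: [179.5, -22.8, -90.4]
contact_force: [3.3, -7.8, -6.1]
gripper_width: 0.0269
```

```bash
python3 - <<'E'
from h import *
st();shot("side","s19");shot("top","t19")
E
```

```text
t 16.92 tcp [0.579  0.329  0.1711] rot [179.47 -22.81 -90.45] F [ 3.3 -7.8 -6.1] w 0.0269 j [ 54.   30.4   3.1  12.7 -82.  -58.5]
```

View pics/s19.png

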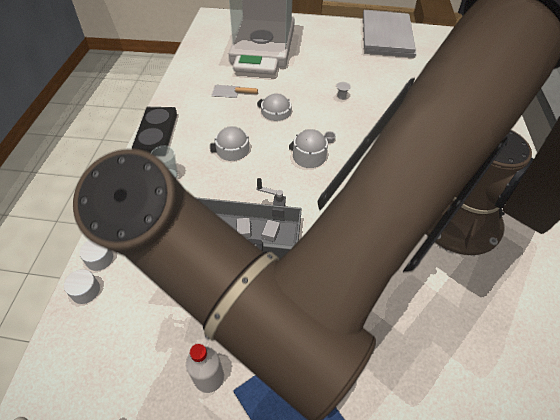

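View pics/t19.png

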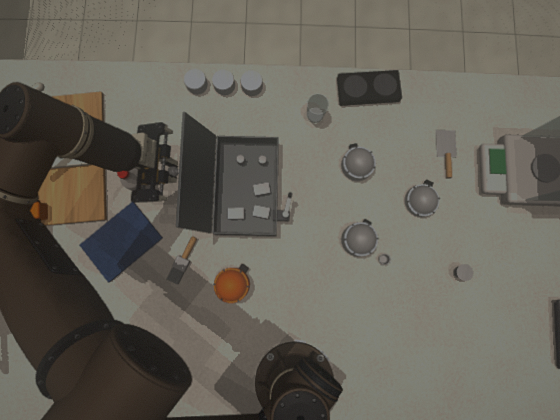

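carry_out:
  plan:
    - [0,0,0,0,0,0]
    - [0,0,0,0,0,0]
    - [0,0,0,0,0,0]
    - [0,0.002,0.015,0,0,0]
    - [0,0.002,0.03,0,0,0]
    - [0,0,0.035,0,0,0]
    - [0,0,0.035,0,0,0]
    - [0,0,0.03,0.05,0,0]
    - [0,-0.02,0.01,0.1,0,0]
    - [0,-0.035,0,0.1,0,0]
    - [0,-0.036,0,0.1,0,0]
    - [0,-0.036,0,0.05,0,0]
  fingers: -0.1

```text
time_s: 18.02
tcp_pos: [0.5791, 0.214, 0.3423]
eef_rot: [-179.4, 1.5, -89.6]
contact_force: [2.4, -1.7, 1.5]
gripper_width: 0.0481
```

```bash
python3 - <<'E'
from h import *
st();shot("side","s20")
E
```

```text
t 18.02 tcp [0.5791 0.214  0.3423] rot [-179.42    1.53  -89.59] F [ 2.4 -1.7  1.5] w 0.0481 j [ 37.8  11.3   6.2  -0.9 -83.5 -37.3]
```

View pics/s20.png

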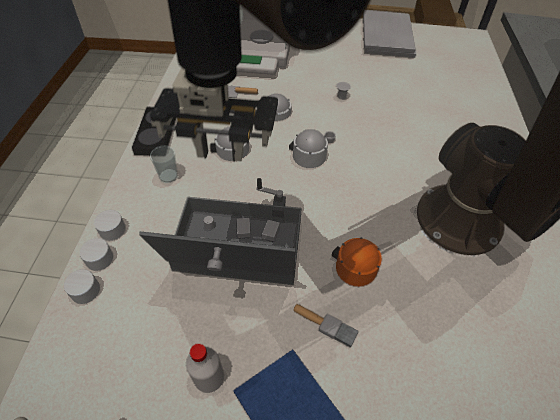

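```bash
python3 - <<'E'
from h import *
st();shot("wrist","w20");shot("top","t20",(180,120,300,250),4.6)
E
```

```text
t 18.07 tcp [0.579  0.2071 0.3448] rot [-179.31    1.65  -89.83] F [-3.8 -2.5  1. ] w 0.0482 j [ 37.2  10.9   6.   -0.9 -83.6 -37. ]
```

View pics/w20.png

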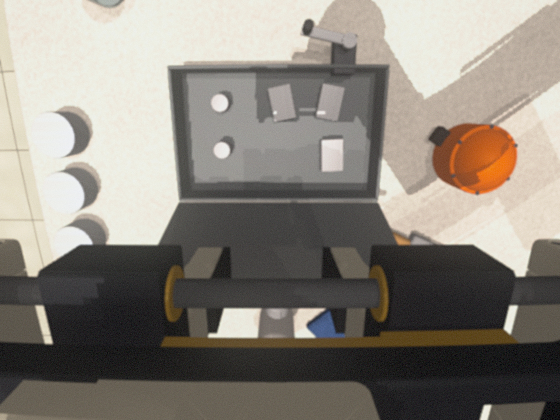

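View pics/t20.png

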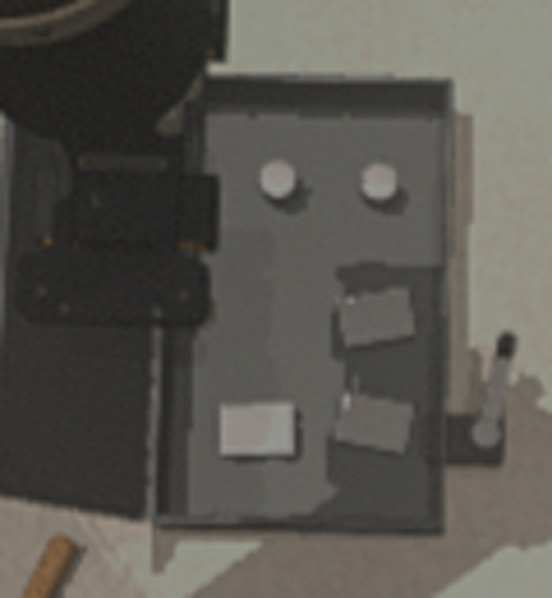

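```bash
python3 - <<'E'
from h import *
im=cv2.imread("pics/w20_full.png")[60:205,160:400]
cv2.imwrite("pics/g.png",cv2.resize(im[15:120,90:200],None,fx=6,fy=6,interpolation=cv2.INTER_CUBIC))
E
```

```text
(no output)
```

View pics/g.png

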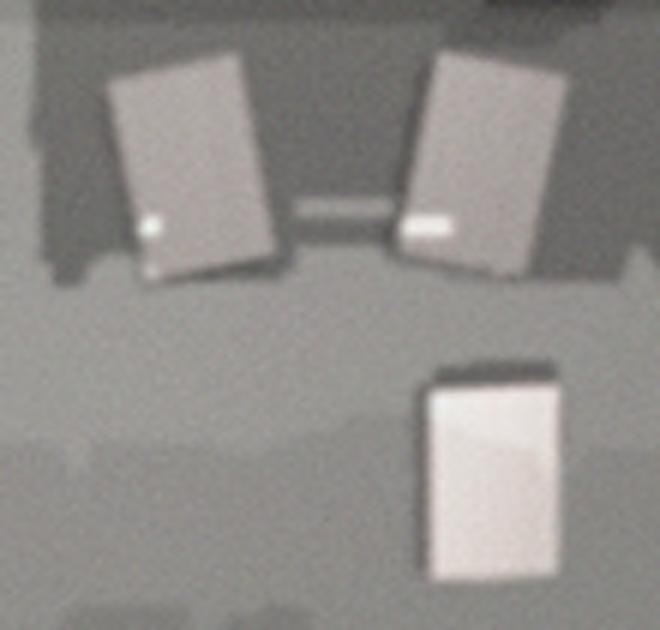

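```bash
cat > rect.py <<'E'
from h import *
def fit(px,e,z=.025):
    W=np.array([atz(p,e,z) for p in px])[:,:2]
    d=[np.linalg.norm(W[i]-W[(i+1)%4]) for i in range(4)]
    # template fit
    def res(q):
        c,s=np.cos(q[2]),np.sin(q[2]);T=np.array([[-.025,-.017],[.025,-.017],[.025,.017],[-.025,.017]])
        P=T@np.array([[c,s],[-s,c]])+q[:2]
        D=np.linalg.norm(P[:,None]-W[None],axis=2);return D.min(1)
    best=None
    for a in np.radians(range(-90,90,10)):
        o=least_squares(res,[*W.mean(0),a]);best=o if best is None or o.cost<best.cost else best
    q=best.x;return q[0],q[1],np.degrees(q[2]),np.array(d).round(4),np.sqrt(2*best.cost/4)
E
python3 - <<'E'
from rect import *
e=wext("w20")
f=lambda L:[(250+u/6-.4,75+v/6-.4) for u,v in L]
for n,L in dict(A=[(108,80),(238,52),(275,255),(147,280)],B=[(440,50),(567,75),(522,277),(400,248)],C=[(427,388),(558,383),(557,577),(432,580)]).items():
  print(n,fit(f(L),e))
t=ext("top");g=lambda L:[(180+u/4.6-.4,120+v/4.6-.4) for u,v in L]
for n,L in dict(A=[(335,300),(405,287),(414,335),(344,348)],B=[(345,393),(413,410),(405,455),(335,437)],C=[(221,403),(293,403),(293,458),(221,455)]).items():
  print(n,fit(g(L),t))
print("rounds",[atz(p,t,.035) for p in g([(277,178),(379,180)])],[atz(p,e,.035) for p in[(220,102),(222,149)]])
E
```

```text
A (np.float64(0.5744597323047769), np.float64(0.11526135773050614), np.float64(-78.56941215628532), array([0.0322, 0.0486, 0.0324, 0.0482]), np.float64(0.0011812010448042456))
B (np.float64(0.5032808888729093), np.float64(0.11389973138313915), np.float64(-100.37144670725618), array([0.0316, 0.0485, 0.0314, 0.0472]), np.float64(0.001721390249354611))
C (np.float64(0.4966706457887059), np.float64(0.19212148202447502), np.float64(-86.92971972264245), array([0.0331, 0.0496, 0.0325, 0.0491]), np.float64(0.0007727547674540827))
A (np.float64(0.572771722552302), np.float64(0.1159971863549106), np.float64(102.50114990076496), array([0.0477, 0.0333, 0.0475, 0.0332]), np.float64(0.001239815999762996))
B (np.float64(0.5010540961171684), np.float64(0.11347234269782178), np.float64(78.40340502877969), array([0.0467, 0.0306, 0.048 , 0.0302]), np.float64(0.002404699554356651))
C (np.float64(0.49467064547148637), np.float64(0.19121017774935886), np.float64(91.21710258374887), array([0.0478, 0.0368, 0.0477, 0.0348]), np.float64(0.0015938691836245912))
rounds [array([0.66396438, 0.18435433, 0.035     ]), array([0.66473422, 0.1159128 , 0.035     ])] [array([0.66378029, 0.11462473, 0.035     ]), array([0.66377129, 0.1822535 , 0.035     ])]
```

carry_out:
  plan:
    - [-0.004,-0.038,0,0,0,0]
    - [-0.004,-0.038,0,0,0,0]
    - [-0.004,-0.038,0,0,0,0]
    - [-0.004,-0.038,0,0,0,0]
    - [-0.004,-0.038,0,0,0,0]
    - [-0.004,-0.038,0,0,0,0]
    - [-0.004,-0.038,0,0,0,0]
    - [-0.004,-0.038,0,0,0,0]
    - [-0.004,-0.038,0,0,0,0]
    - [-0.004,-0.038,0,0,0,0]
    - [-0.004,-0.03,0,0,0,0]
    - [0,0,0,0,0,0]

```text
time_s: 19.17
tcp_pos: [0.5315, -0.2097, 0.3525]
eef_rot: [-178.6, 1.3, -89.3]
contact_force: [0.6, 0.9, 0.0]
gripper_width: 0.048
```

```bash
python3 - <<'E'
from h import *
st();e=shot("wrist","w21");t=shot("top","t21");shot("side","s21")
for c in([.6545,-.1755,.078],[.550,-.373,.063],[.4255,-.177,.093]): print(proj([c],e).round(1))
E
```

```text
t 19.17 tcp [ 0.5315 -0.2097  0.3525] rot [-178.63    1.29  -89.25] F [0.6 0.9 0. ] w 0.048 j [ -3.    6.8   2.2  -1.4 -84.2   3.8]
[[195.8 192.8]]
[[268.6  47.5]]
[[355.6 197.1]]
```

View pics/w21.png

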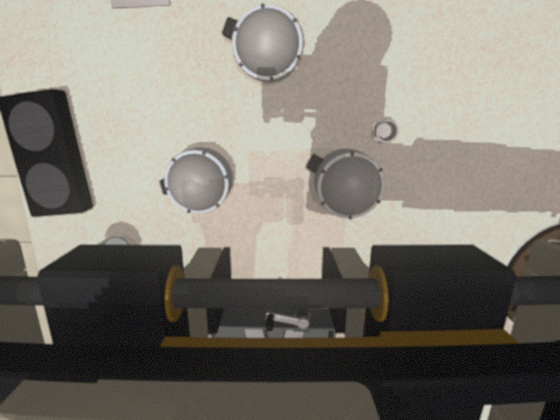

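```bash
cat > ov.py <<'E'
from h import *
def outline(c,e,rad=.048):
    m,R,t=e;o=-R.T@t;s=np.array(c)-[0,0,.048];v=s-o;D=np.linalg.norm(v);n=v/D
    cc=s-n*rad**2/D;rr=rad*np.sqrt(1-(rad/D)**2)
    a=np.cross(n,[0,1,.3]);a/=np.linalg.norm(a);b=np.cross(n,a)
    th=np.linspace(0,2*np.pi,73);P=cc+rr*(np.cos(th)[:,None]*a+np.sin(th)[:,None]*b)
    return P[P[:,2]>c[2]-.033]
def ring(c,z,rad=.051):
    th=np.linspace(0,2*np.pi,73);return np.c_[c[0]+rad*np.cos(th),c[1]+rad*np.sin(th),np.full(73,z)]
def draw(imf,e,cells,crop,sc,out):
    x0,y0,x1,y1=crop;im=cv2.resize(cv2.imread(imf)[y0:y1,x0:x1],None,fx=sc,fy=sc,interpolation=cv2.INTER_CUBIC)
    for c in cells:
        for P,col in((outline(c,e),(0,255,0)),(ring(c,c[2]-.033),(0,0,255)),(ring(c,0),(255,0,0))):
            for p in (proj(P,e)-[x0,y0]+.5)*sc-.5: cv2.circle(im,tuple(int(round(v)) for v in p),1,col,-1)
        p=(proj([c],e)[0]-[x0,y0]+.5)*sc-.5;cv2.drawMarker(im,tuple(int(round(v)) for v in p),(0,255,255),0,8)
    cv2.imwrite(out,im)
C=[[.6545,-.1755,.078],[.550,-.373,.063],[.4255,-.177,.093]]
if __name__=="__main__":
    draw("pics/w21_full.png",wext("w21"),C,(150,0,400,230),3,"pics/o1.png")
    draw("pics/top0.png",ext("top"),C,(330,135,460,270),4.4,"pics/o2.png")
E
python3 ov.py
```

```text
(no output)
```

View pics/o1.png

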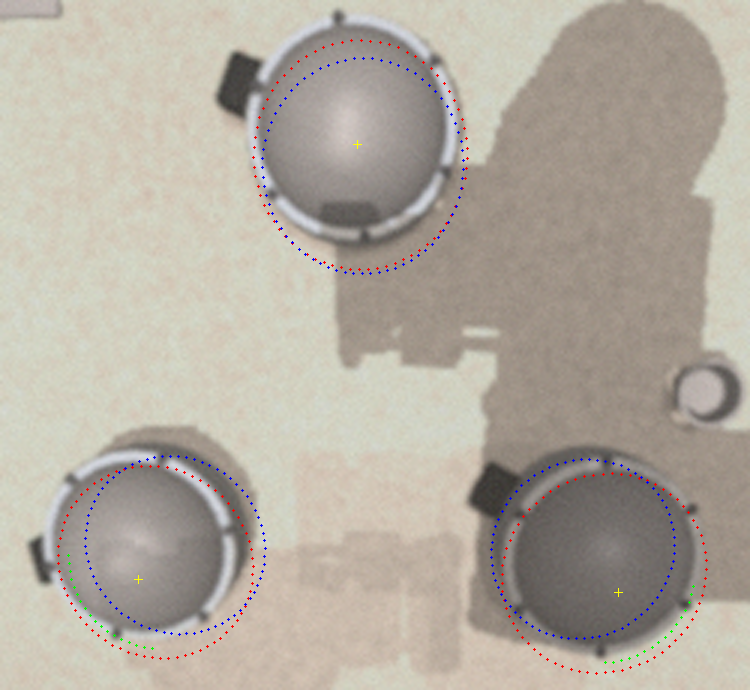

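View pics/o2.png

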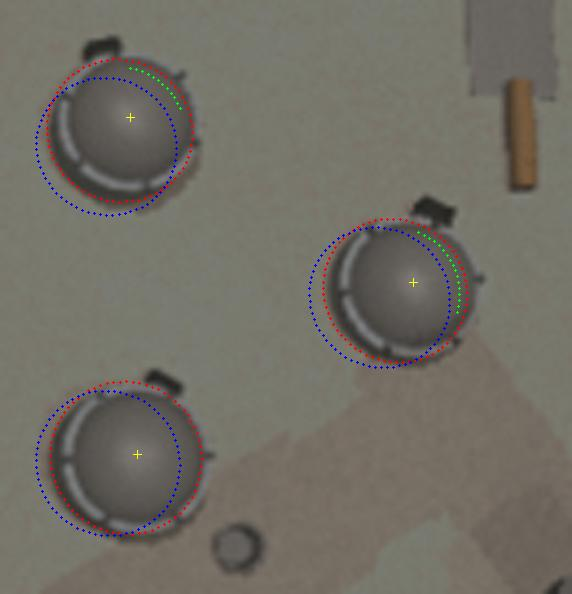

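```bash
cat > cf.py <<'E'
from ov import *
def ringpix(imf,e,c,win=40,thr=40,top=False):
    im=cv2.imread(imf).astype(int);b,g,rr=im[...,0],im[...,1],im[...,2]
    p=proj([[c[0],c[1],c[2]-.033]],e)[0]
    Y,X=np.mgrid[:420,:560];d=np.hypot(X-p[0],Y-p[1])
    m=(d<win)&((b-rr)>=8)&(g>110)
    return np.c_[X[m],Y[m]]
def fitring(pts_e,z,c0,rad=.0495):
    def res(q):
        out=[]
        for P,e in pts_e:
            W=np.array([atz(p,e,z) for p in P]);out.append(np.hypot(W[:,0]-q[0],W[:,1]-q[1])-rad)
        return np.concatenate(out)
    return least_squares(res,c0,loss="soft_l1",f_scale=.002)
if __name__=="__main__":
    tt=ext("top");w=wext("w21")
    for c in C:
        P=ringpix("pics/w21_full.png",w,c);T=ringpix("pics/top0.png",tt,c)
        print(len(P),len(T))
        for n,pe in(("w",[(P,w)]),("t",[(T,tt)])):
            if len(pe[0][0])>10:
                o=fitring(pe,c[2]-.033,c[:2]);print(n,o.x.round(4),np.sqrt((o.fun**2).mean()).round(4))
E
python3 cf.py
```

```text
133 0
w [ 0.6621 -0.1812] 0.0016
142 0
w [ 0.5549 -0.3887] 0.0022
0 0
```

```bash
python3 - <<'E'
from ov import *
im=cv2.imread("pics/top0.png")
for p in[(345,165),(347,172),(344,170),(350,175),(400,160),(330,180)]: print(p,im[p[1],p[0]])
# ring px via o2 coords (68,130)->
for u,v in[(68,130),(110,182),(66,500),(365,330)]:
  x=int(330+u/4.4);y=int(135+v/4.4);print((x,y),im[y-1:y+2,x-1:x+2].reshape(-1,3).tolist())
im=cv2.imread("pics/w21_full.png")
for u,v in[(500,590),(690,600),(560,630)]:
  x=int(150+u/3);y=int(v/3);print((x,y),im[y-1:y+2,x-1:x+2].reshape(-1,3).tolist())
E
```

```text
(345, 165) [111 112 111]
(347, 172) [61 64 66]
(344, 170) [59 63 63]
(350, 175) [86 87 87]
(400, 160) [110 121 121]
(330, 180) [111 122 123]
(345, 164) [[118, 117, 117], [87, 88, 89], [67, 72, 74], [117, 118, 117], [95, 95, 96], [68, 72, 74], [119, 121, 122], [111, 112, 111], [72, 74, 77]]
(355, 176) [[103, 104, 104], [89, 91, 91], [78, 80, 82], [118, 118, 116], [121, 120, 119], [112, 112, 111], [87, 89, 89], [109, 109, 108], [115, 113, 112]]
(345, 248) [[55, 58, 61], [57, 59, 62], [81, 84, 85], [60, 64, 68], [54, 57, 59], [66, 69, 71], [73, 81, 85], [55, 59, 60], [53, 57, 58]]
(412, 210) [[110, 109, 108], [126, 125, 124], [100, 99, 100], [84, 84, 86], [113, 113, 112], [115, 114, 113], [56, 59, 61], [82, 83, 84], [111, 110, 109]]
(316, 196) [[109, 120, 127], [104, 112, 122], [102, 113, 116], [109, 117, 129], [106, 114, 123], [109, 118, 126], [108, 117, 127], [105, 113, 123], [107, 117, 123]]
(380, 200) [[122, 128, 137], [134, 143, 152], [141, 150, 159], [96, 101, 103], [127, 140, 141], [159, 168, 174], [86, 93, 95], [134, 143, 145], [167, 179, 186]]
(336, 210) [[82, 89, 90], [82, 86, 91], [86, 88, 92], [81, 89, 93], [84, 87, 92], [85, 91, 97], [101, 104, 108], [91, 96, 97], [85, 88, 95]]
```

```bash
cat >> cf.py <<'E'
def auto(imf,e,c,gmin,br,n=6,r0=.0455,r1=.056):
    im=cv2.imread(imf).astype(int);b,g,rr=im[...,0],im[...,1],im[...,2]
    q=np.array(c[:2],float);z=c[2]-.033
    p=proj([[*q,z]],e)[0];Y,X=np.mgrid[:420,:560];m=(np.hypot(X-p[0],Y-p[1])<50)&(b-rr>=br)&(g>gmin)
    P=np.c_[X[m],Y[m]];W=np.array([atz(x,e,z)[:2] for x in P])
    for _ in range(n):
        d=np.hypot(*(W-q).T);k=(d>r0)&(d<r1)
        if k.sum()<8: return None
        o=least_squares(lambda v:np.hypot(*(W[k]-v).T)-.0495,q,loss="soft_l1",f_scale=.001);q=o.x
    return q.round(4),k.sum(),np.sqrt((o.fun**2).mean()).round(4)
E
python3 - <<'E'
from cf import *
for c,i in zip([[.660,-.181,.078],[.553,-.385,.063],[.43,-.185,.093]],range(3)):
    print("top",auto("pics/top0.png",ext("top"),c,100,-3),auto("pics/t21_full.png",ext("top"),c,100,-3))
    w=wext("w21")
    print("wr",auto("pics/w21_full.png",w,c,150 if i<2 else 95,2 if i<2 else -9))
CC=[[.660,-.181,.078],[.553,-.385,.063],[.43,-.185,.093]]
draw("pics/top0.png",ext("top"),CC,(330,135,460,270),4.4,"pics/o2.png")
draw("pics/side0.png",ext("side"),CC,(200,80,345,180),5,"pics/o3.png")
E
```

```text
Traceback (most recent call last):
  File "cf.py", line 29, in auto
    d=np.hypot(*(W-q).T);k=(d>r0)&(d<r1)
                 ~^~
ValueError: operands could not be broadcast together with shapes (0,) (2,)
```

```bash
python3 - <<'E'
from cf import *
CC=[[.660,-.181,.078],[.553,-.385,.063],[.43,-.185,.093]]
for c,i in zip(CC,range(3)):
    print("top",auto("pics/top0.png",ext("top"),c,100,-3))
    print("side",auto("pics/side0.png",ext("side"),c,120,-3))
    w=wext("w21")
    print("wr",auto("pics/w21_full.png",w,c,150 if i<2 else 95,2 if i<2 else -9))
draw("pics/top0.png",ext("top"),CC,(330,135,460,270),4.4,"pics/o2.png")
draw("pics/side0.png",ext("side"),CC,(200,80,345,180),5,"pics/o3.png")
E
```

```text
top (array([ 0.6623, -0.1846]), np.int64(88), np.float64(0.0021))
side (array([ 0.6617, -0.1846]), np.int64(19), np.float64(0.0014))
wr (array([ 0.6614, -0.1815]), np.int64(316), np.float64(0.0019))
top (array([ 0.5519, -0.3863]), np.int64(59), np.float64(0.0017))
side (array([ 0.5569, -0.3859]), np.int64(9), np.float64(0.0021))
wr (array([ 0.5534, -0.3834]), np.int64(420), np.float64(0.002))
top (array([ 0.4265, -0.186 ]), np.int64(102), np.float64(0.0022))
side (array([ 0.4258, -0.1851]), np.int64(12), np.float64(0.0009))
wr (array([ 0.4323, -0.1864]), np.int64(379), np.float64(0.0025))
```

View pics/o2.png

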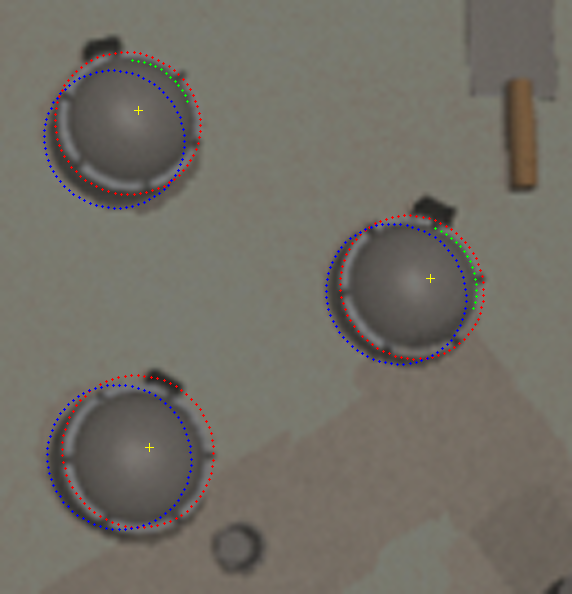

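View pics/o3.png

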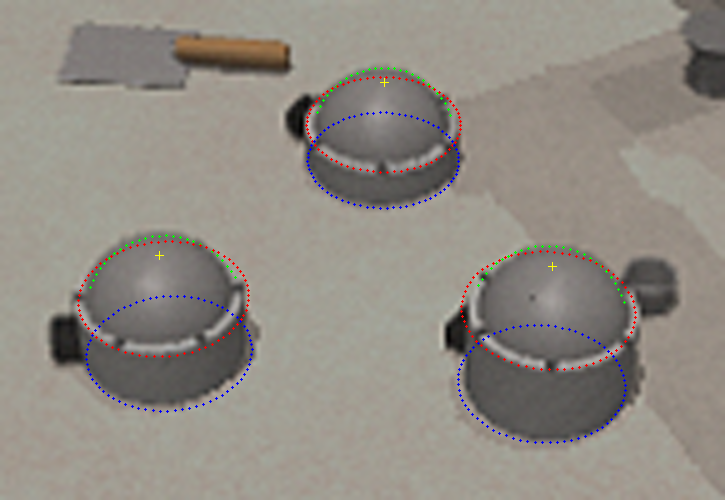

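```bash
python3 - <<'E'
from cf import *
CC=[[.661,-.1815,.078],[.554,-.383,.063],[.427,-.1825,.093]]
def pts(imf,e,c,gmin,br,r0=.043,r1=.0525):
    im=cv2.imread(imf).astype(int);b,g,rr=im[...,0],im[...,1],im[...,2];z=c[2]-.033
    p=proj([[*c[:2],z]],e)[0];Y,X=np.mgrid[:420,:560];m=(np.hypot(X-p[0],Y-p[1])<50)&(b-rr>=br)&(g>gmin)
    W=np.array([atz(x,e,z)[:2] for x in np.c_[X[m],Y[m]]]);d=np.hypot(*(W-np.array(c[:2])).T);return W[(d>r0)&(d<r1)]
for c,i in zip(CC,range(3)):
    S=[pts("pics/top0.png",ext("top"),c,100,-3),pts("pics/side0.png",ext("side"),c,120,-3),pts("pics/w21_full.png",wext("w21"),c,150 if i<2 else 130,2 if i<2 else -9)]
    for rad in(.0465,.048):
      print(i,rad,[ (least_squares(lambda v:np.hypot(*(P-v).T)-rad,c[:2],loss="soft_l1",f_scale=.001).x.round(4),len(P)) for P in S])
E
```

```text
0 0.0465 [(array([ 0.662 , -0.1827]), 102), (array([ 0.6637, -0.1809]), 19), (array([ 0.6629, -0.1844]), 374)]
0 0.048 [(array([ 0.6621, -0.1829]), 102), (array([ 0.6627, -0.1828]), 19), (array([ 0.6626, -0.1835]), 374)]
1 0.0465 [(array([ 0.5543, -0.3841]), 65), (array([ 0.5563, -0.3829]), 9), (array([ 0.5542, -0.3859]), 503)]
1 0.048 [(array([ 0.5532, -0.3851]), 65), (array([ 0.5566, -0.3844]), 9), (array([ 0.5541, -0.3852]), 503)]
2 0.0465 [(array([ 0.4255, -0.1845]), 114), (array([ 0.4283, -0.1821]), 12), (array([ 0.4266, -0.1861]), 141)]
2 0.048 [(array([ 0.4256, -0.1847]), 114), (array([ 0.427 , -0.1836]), 12), (array([ 0.4267, -0.1851]), 141)]
```

carry_out:
  plan:
    - [-0.003,0.036,0,-0.011,0.012,0]
    - [-0.003,0.036,0,-0.011,0.012,0]
    - [-0.003,0.036,0,0,0,0]
    - [-0.003,0.036,0,0,0,0]
    - [-0.003,0.036,0,0,0,0]
    - [-0.003,0.036,0,0,0,0]
    - [-0.003,0.036,0,0,0,0]
    - [-0.003,0.036,0,0,0,0]
    - [-0.003,0.036,-0.02,0,0,0]
    - [-0.003,0.036,-0.04,0,0,0]
    - [-0.003,0.034,-0.04,0,0,0]
    - [0,0,-0.03,0,0,0]

```text
time_s: 20.32
tcp_pos: [0.4959, 0.2026, 0.2475]
eef_rot: [-179.0, 0.7, -88.1]
contact_force: [0.0, -0.4, 0.8]
gripper_width: 0.048
```

```bash
python3 - <<'E'
from h import *
st();shot("wrist","w22",(120,0,440,250),2.4)
E
```

```text
t 20.32 tcp [0.4959 0.2026 0.2475] rot [-178.97    0.68  -88.06] F [ 0.  -0.4  0.8] w 0.048 j [ 43.3   4.9 -13.8   0.2 -70.1 -41.5]
```

View pics/w22.png

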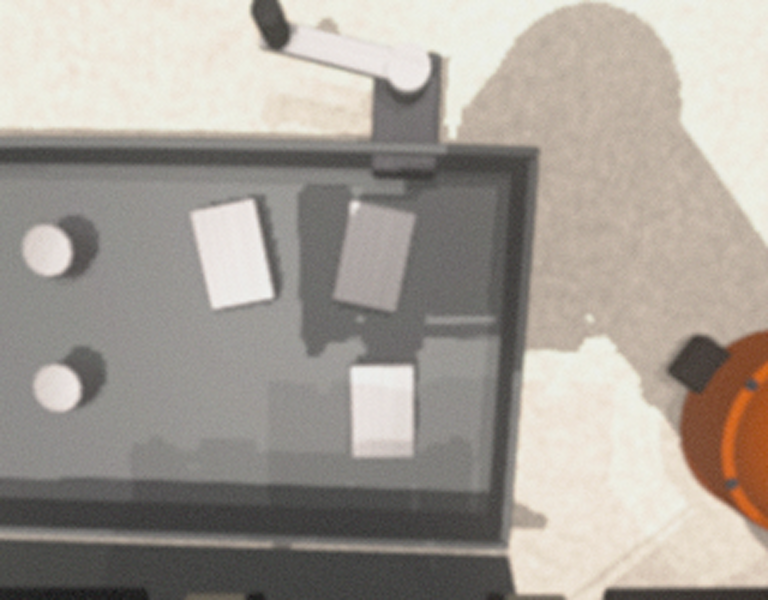

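```bash
python3 - <<'E'
from rect import *
e=wext("w22")
f=lambda L:[(120+u/2.4-.3,0+v/2.4-.3) for u,v in L]
for n,L in dict(A=[(191,212),(256,198),(274,297),(212,310)],B=[(352,200),(416,213),(397,312),(334,300)],C=[(350,366),(413,365),(413,457),(351,457)]).items():
  print(n,fit(f(L),e))
E
```

```text
A (np.float64(0.5734318364678084), np.float64(0.11566006071757681), np.float64(101.6742681873124), array([0.0332, 0.048 , 0.0326, 0.0481]), np.float64(0.0012151066633476764))
B (np.float64(0.5026790072161543), np.float64(0.11455087163216508), np.float64(81.00921618551577), array([0.032 , 0.0484, 0.0324, 0.0487]), np.float64(0.001158778940318243))
C (np.float64(0.49640368755215464), np.float64(0.19220842538858407), np.float64(92.40060191930198), array([0.0325, 0.0485, 0.033 , 0.048 ]), np.float64(0.001089116543871192))
```

carry_out:
  plan:
    - [0,-0.002,-0.035,0,0.009,0]
    - [0,-0.002,-0.038,0,0.009,0]
    - [0,-0.002,-0.038,0,0,0]
    - [0,-0.002,-0.038,0,0,0]
    - [0,-0.002,-0.035,0,0,0]
    - [0,0,-0.02,0,0,0]
    - [0,0,0,0,0,0]

```text
time_s: 20.95
tcp_pos: [0.4902, 0.1979, 0.0371]
eef_rot: [179.8, 0.6, -87.2]
contact_force: [0.3, -0.7, 0.4]
gripper_width: 0.0486
```

carry_out:
  plan:
    - [0.003,-0.003,0,-0.01,0,-0.01]
    - [0.003,-0.003,0,0,0,0]
    - [0,0,-0.02,0,0,0]
    - [0,0,0,0,0,0]

```text
time_s: 21.28
tcp_pos: [0.5, 0.1954, 0.0232]
eef_rot: [-179.9, 0.1, -87.6]
contact_force: [-0.1, -0.6, -0.1]
gripper_width: 0.048
```

```bash
python3 - <<'E'
from h import *
st();shot("wrist","w23",(180,120,380,345),2.6)
E
```

```text
t 21.28 tcp [0.5    0.1954 0.0232] rot [-1.7986e+02  1.4000e-01 -8.7550e+01] F [-0.1 -0.6 -0.1] w 0.048 j [ 42.3  18.3 -29.6  -0.  -41.9 -39.8]
```

View pics/w23.png

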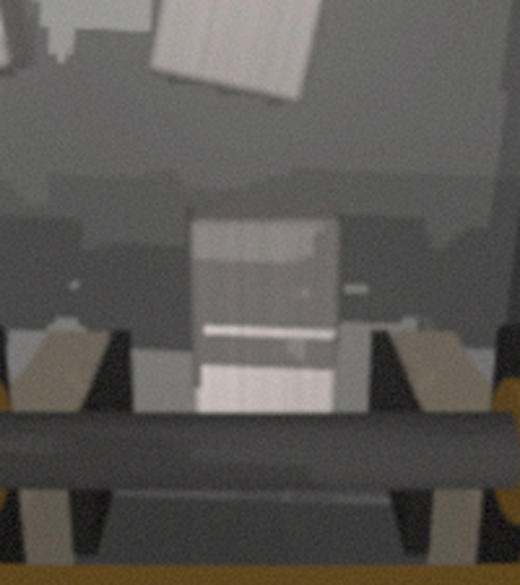

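carry_out:
  plan:
    - [-0.003,-0.003,-0.015,0,0,0]
    - [0,0,-0.012,0,0,0]
    - [0,0,-0.005,0,0,0]
    - [0,0,0,0,0,0]

```text
time_s: 21.67
tcp_pos: [0.5044, 0.1971, 0.0018]
eef_rot: [-179.0, 0.6, -87.4]
contact_force: [-0.5, -0.5, 0.2]
gripper_width: 0.048
```

carry_out:
  plan:
    - [-0.005,-0.003,-0.003,0,0.015,0]
    - [-0.003,-0.002,-0.006,-0.01,0,0]
    - [0,0,-0.005,0,0,0]
    - [0,0,0,0,0,0]

```text
time_s: 22.0
tcp_pos: [0.4981, 0.1934, -0.009]
eef_rot: [-179.7, 0.2, -87.4]
contact_force: [-0.1, -0.3, -0.7]
gripper_width: 0.0485
```

carry_out:
  plan:
    - [-0.001,-0.001,-0.004,0,0,0]
    - [0,0,0,0,0,0]
    - [0,0,0,0,0,0]
    - [0,0,0,0,0,0]
    - [0,0,0,0,0,0]
  fingers: 1
  force: 40

```text
time_s: 22.42
tcp_pos: [0.497, 0.1923, -0.0133]
eef_rot: [-179.7, 0.2, -87.3]
contact_force: [-0.2, 0.7, -0.1]
gripper_width: 0.0342
```

```bash
python3 - <<'E'
from h import *
st();shot("wrist","w24",(180,120,380,345),2.6)
E
```

```text
t 22.42 tcp [ 0.497   0.1923 -0.0133] rot [-179.72    0.21  -87.32] F [-0.2  0.7 -0.1] w 0.0342 j [ 42.3  21.1 -32.    0.  -36.5 -39.6]
```

View pics/w24.png

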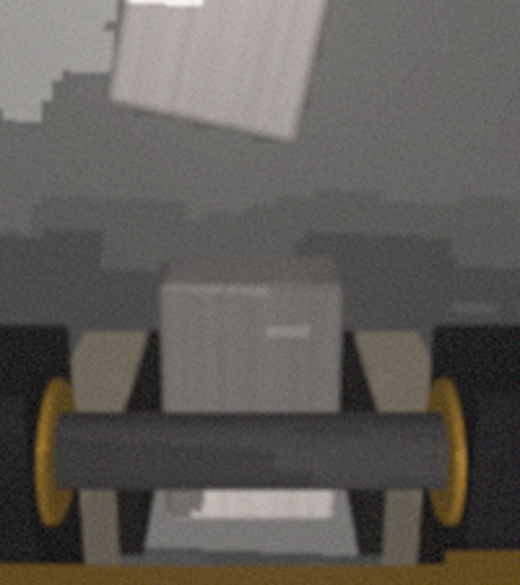

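```bash
python3 - <<'E'
from h import *
e=wext("w24");c=180+250/2.6
a=atz((c,229.3),e,.025);b=atz((c,318.8),e,.025);print(a,b,np.linalg.norm(a-b),(a+b)/2)
E
```

```text
[0.49749188 0.16772097 0.025     ] [0.49523385 0.21635771 0.025     ] 0.04868912169968534 [0.49636286 0.19203934 0.025     ]
```

carry_out:
  plan:
    - [0,0,0.015,0,0,0]
    - [0,0,0.03,0,0,0]
    - [0,0,0.035,0,0,0]
    - [0,0,0.035,0,0,0]
    - [0,-0.01,0.03,0,0,0]
    - [0.003,-0.025,0.01,0,0,0]
    - [0.004,-0.035,0,0,0,0]
    - [0.004,-0.038,0,0,0,0]
    - [0.004,-0.038,0,0,0,0]
    - [0.004,-0.038,0,0,0,0]
    - [0.004,-0.038,0,0,0,0]
    - [0.004,-0.038,0,0,0,0]
  force: 50

```text
time_s: 23.47
tcp_pos: [0.5176, -0.0743, 0.1458]
eef_rot: [179.9, 0.1, -86.8]
contact_force: [1.0, 1.0, -3.4]
gripper_width: 0.0336
```

carry_out:
  plan:
    - [0.004,-0.038,0,0,0,-0.01]
    - [0.004,-0.038,0,0,0,-0.01]
    - [0.004,-0.038,0,0,0,-0.01]
    - [0.004,-0.038,0,0,0,-0.01]
    - [0.004,-0.038,0,0,0,-0.01]
    - [0.004,-0.038,0,0,0,0]
    - [0.004,-0.036,0,0,0,0]
    - [0.003,-0.025,0,0,0,0]
    - [0.003,-0.012,0,0,0,0]
    - [0,0,0,0,0,0]
    - [0,0,0,0,0,0]

```text
time_s: 24.38
tcp_pos: [0.543, -0.3963, 0.1368]
eef_rot: [179.2, 0.5, -90.4]
contact_force: [-0.4, 0.7, -3.0]
gripper_width: 0.0337
```

```bash
python3 - <<'E'
from h import *
st();shot("wrist","w25");shot("side","s25",(180,40,345,160),4.5)
E
```

```text
t 24.38 tcp [ 0.543  -0.3963  0.1368] rot [179.21   0.5  -90.43] F [-0.4  0.7 -3. ] w 0.0337 j [-19.7  23.4  -3.7  -0.2 -63.8  19.4]
```

View pics/w25.png

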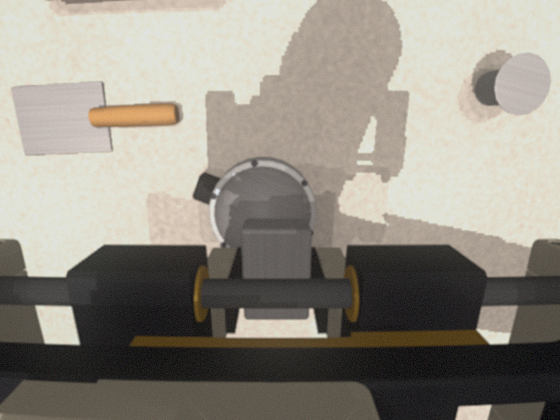

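View pics/s25.png

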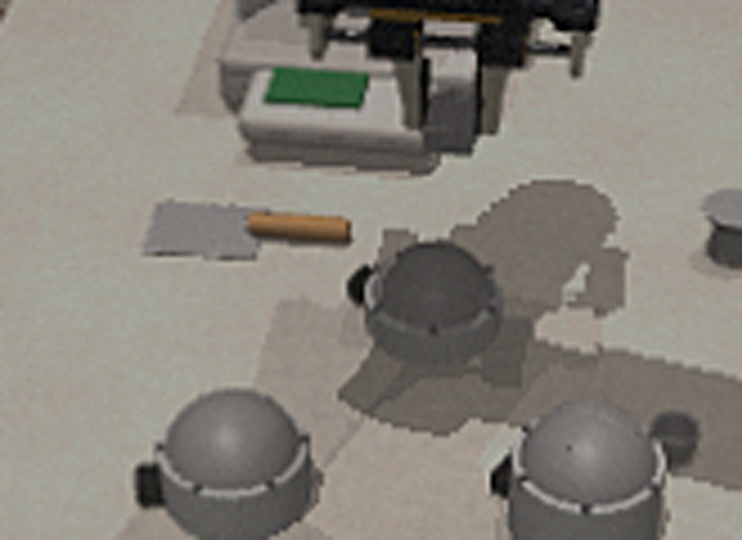

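carry_out:
  plan:
    - [0.006,0.006,0,-0.009,-0.014,0]
    - [0.005,0.005,-0.015,0,0,0]
    - [0,0,-0.025,0,0,0]
    - [0,0,-0.02,0,0,0]
    - [0,0,0,0,0,0]
    - [0,0,0,0,0,0]

```text
time_s: 24.98
tcp_pos: [0.5584, -0.3752, 0.0799]
eef_rot: [-179.4, -0.2, -89.9]
contact_force: [0.8, -0.1, -1.7]
gripper_width: 0.0335
```

carry_out:
  plan:
    - [-0.002,-0.005,-0.006,0,0,0]
    - [-0.002,-0.004,-0.006,0,0,0]
    - [0,0,-0.004,0,0,0]
    - [0,0,0,0,0,0]
    - [0,0,0,0,0,0]

```text
time_s: 25.4
tcp_pos: [0.5568, -0.3841, 0.0675]
eef_rot: [-179.1, -0.3, -89.7]
contact_force: [0.1, 0.2, -3.0]
gripper_width: 0.0334
```

carry_out:
  plan:
    - [-0.002,0,-0.006,0,0.01,0]
    - [-0.001,-0.001,-0.006,0,0,0]
    - [0,0,-0.004,0,0,0]
    - [0,0,0,0,0,0]

```text
time_s: 25.73
tcp_pos: [0.5538, -0.386, 0.051]
eef_rot: [-179.6, -0.4, -89.7]
contact_force: [-0.2, 0.7, -4.2]
gripper_width: 0.0335
```

```bash
python3 - <<'E'
from ov import *
st();e=shot("wrist","w26");shot("side","s26",(220,60,345,160),5.5)
draw("pics/w26_full.png",e,[[.554,-.385,.063]],(160,130,400,345),3,"pics/o4.png")
E
```

```text
t 25.73 tcp [ 0.5538 -0.386   0.051 ] rot [-179.61   -0.39  -89.73] F [-0.2  0.7 -4.2] w 0.0335 j [-18.2  27.1 -10.3   0.3 -52.1  18.3]
```

View pics/o4.png

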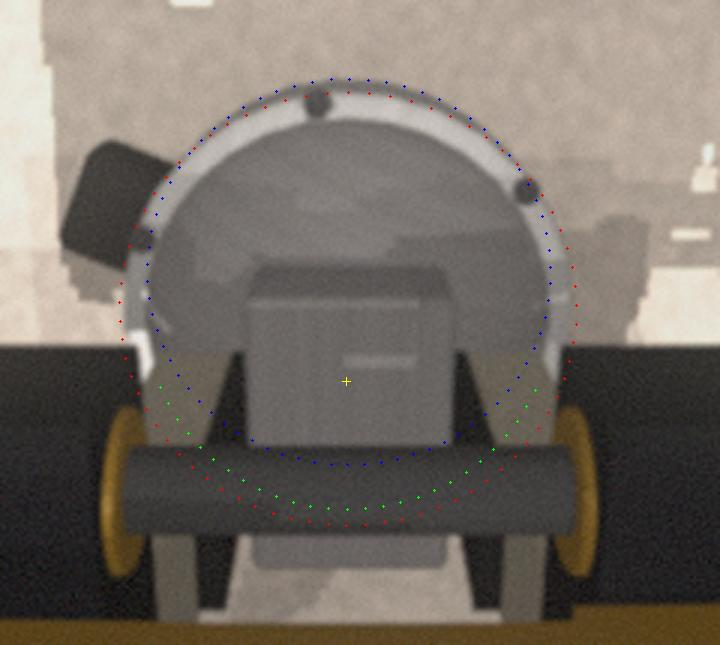

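View pics/s26.png

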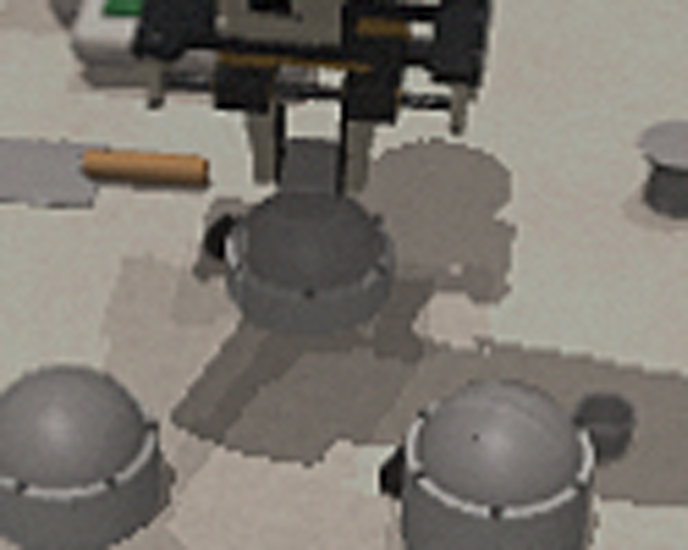

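```bash
python3 - <<'E'
from ov import *
s=ext("side");c=[.554,-.385,.063]
draw("pics/s26_full.png",s,[c],(220,60,345,160),5.5,"pics/o5.png")
im=cv2.imread("pics/o5.png");a=np.load("pics/s26.npy")[0]
bz=a[2]+.018
for x in(-.017,.017):
  for y in(-.025,.025):
    for z in(0,.02):
      p=(proj([[.5538+x,-.386+y,bz+z]],s)[0]-[220,60]+.5)*5.5-.5;cv2.drawMarker(im,tuple(int(round(v)) for v in p),(0,0,255) if y>0 else(255,0,0),0,8)
cv2.imwrite("pics/o5.png",im)
E
```

```text
(no output)
```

View pics/o5.png

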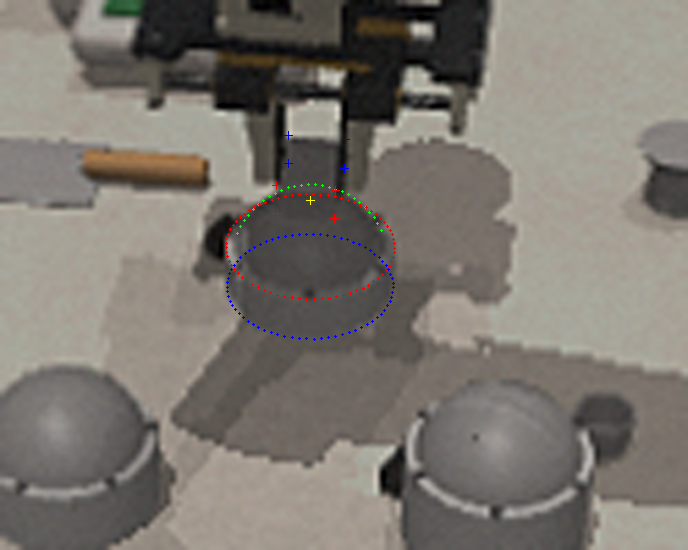

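```bash
python3 - <<'E'
from h import *
im=cv2.imread("pics/s26_full.png")[75:125,250:305];im=cv2.resize(im,None,fx=12,fy=12,interpolation=cv2.INTER_CUBIC)
im=np.clip((im.astype(float)-30)*2.2,0,255).astype(np.uint8);cv2.imwrite("pics/g.png",im)
E
```

```text
(no output)
```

View pics/g.png

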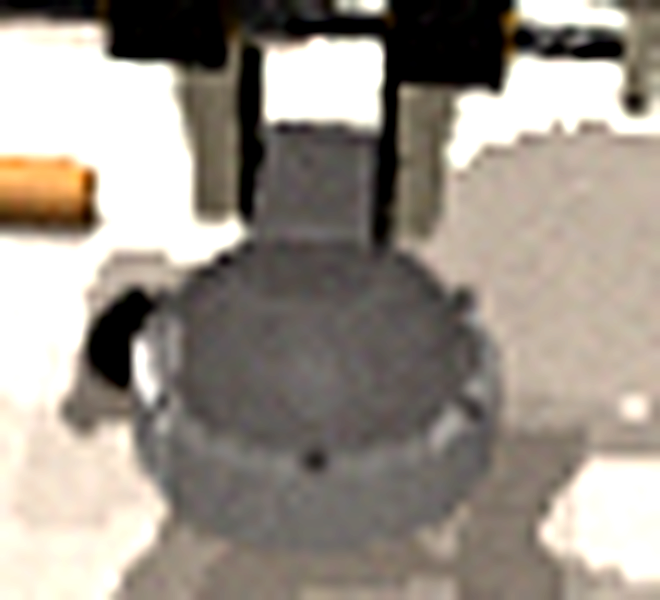

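carry_out:
  plan:
    - [0,0,-0.003,0,0,0]
    - [0,0,-0.002,0,0,0]
    - [0,0,0,0,0,0]

```text
time_s: 26.08
tcp_pos: [0.5546, -0.3863, 0.0467]
eef_rot: [-179.5, -0.4, -89.7]
contact_force: [0.2, 0.1, -3.0]
gripper_width: 0.0335
```

carry_out:
  plan:
    - [0,0,-0.002,0,0,0]
    - [0,0,0,0,0,0]

```text
time_s: 26.25
tcp_pos: [0.555, -0.3865, 0.0449]
eef_rot: [-179.5, -0.5, -89.7]
contact_force: [-0.4, 0.5, -2.4]
gripper_width: 0.0333
```

carry_out:
  plan:
    - [-0.0005,0.001,-0.002,0,0,0]
    - [0,0,0,0,0,0]

```text
time_s: 26.42
tcp_pos: [0.5554, -0.3867, 0.0451]
eef_rot: [-179.4, -0.6, -89.6]
contact_force: [-0.6, 0.3, -2.8]
gripper_width: 0.0334
```

carry_out:
  plan:
    - [0,0,-0.0015,0,0,0]
    - [0,0,0,0,0,0]

```text
time_s: 26.58
tcp_pos: [0.5558, -0.3868, 0.0449]
eef_rot: [-179.3, -0.6, -89.6]
contact_force: [-0.9, -0.2, -2.5]
gripper_width: 0.0337
```

carry_out:
  plan:
    - [-0.002,0.002,-0.003,0.005,0.006,0]
    - [0,0,-0.001,0,0,0]

```text
time_s: 26.75
tcp_pos: [0.5562, -0.3871, 0.0447]
eef_rot: [-179.4, -0.6, -89.5]
contact_force: [-2.1, 2.0, 0.8]
gripper_width: 0.0334
```

carry_out:
  plan:
    - [0,0,-0.002,0,0,0]
    - [0,0,-0.001,0,0,0]

```text
time_s: 26.92
tcp_pos: [0.5565, -0.3873, 0.0447]
eef_rot: [-179.3, -0.7, -89.5]
contact_force: [-3.3, 3.9, 4.8]
gripper_width: 0.0338
```

carry_out:
  plan:
    - [0,0,0.004,0,0,0]
    - [-0.003,0.0025,0,0.005,0.008,0]
    - [0,0,0,0,0,0]
    - [0,0,0,0,0,0]

```text
time_s: 27.25
tcp_pos: [0.5526, -0.3837, 0.0475]
eef_rot: [-179.9, -0.3, -89.5]
contact_force: [0.2, -0.1, -3.4]
gripper_width: 0.0333
```

carry_out:
  plan:
    - [0,0,-0.003,0,0,0]
    - [0,0,-0.002,0,0,0]
    - [0,0,0,0,0,0]

```text
time_s: 27.5
tcp_pos: [0.553, -0.3838, 0.0449]
eef_rot: [-179.8, -0.3, -89.4]
contact_force: [0.0, -0.9, -3.3]
gripper_width: 0.0338
```

carry_out:
  plan:
    - [0,-0.001,-0.003,0,0,0]
    - [0,0,-0.001,0,0,0]

```text
time_s: 27.67
tcp_pos: [0.5535, -0.3844, 0.0446]
eef_rot: [-179.8, -0.4, -89.3]
contact_force: [-3.0, 0.8, 3.1]
gripper_width: 0.0333
```

carry_out:
  plan:
    - [0,0,0,0,0,0]
    - [0,0,0,0,0,0]
    - [0,0,0,0,0,0]
    - [0,0,0,0,0,0]
    - [0,0,0.01,0,0,0]
    - [0,0,0.02,0,0,0]
    - [0,0,0.03,0,0,0]
    - [0,0,0.035,0,0,0]
    - [0,0.02,0.035,0,0,0]
    - [0,0.036,0.02,0,0,0]
    - [0,0.036,0,0,0,0]
    - [0,0.036,0,0,0,0]
  fingers: -0.1

```text
time_s: 28.67
tcp_pos: [0.5512, -0.2592, 0.2006]
eef_rot: [-180.0, -0.4, -89.8]
contact_force: [0.3, 1.1, -1.3]
gripper_width: 0.0479
```

```bash
python3 - <<'E'
from ov import *
st();e=shot("wrist","w27");shot("side","s27",(220,60,345,160),5.5)
draw("pics/w27_full.png",e,[[.554,-.385,.063]],(180,0,380,180),3.5,"pics/o4.png")
E
```

```text
t 28.67 tcp [ 0.5512 -0.2592  0.2006] rot [-179.98   -0.39  -89.83] F [ 0.3  1.1 -1.3] w 0.0479 j [ -6.6  14.3  -8.5   0.4 -67.1   6.6]
```

View pics/o4.png

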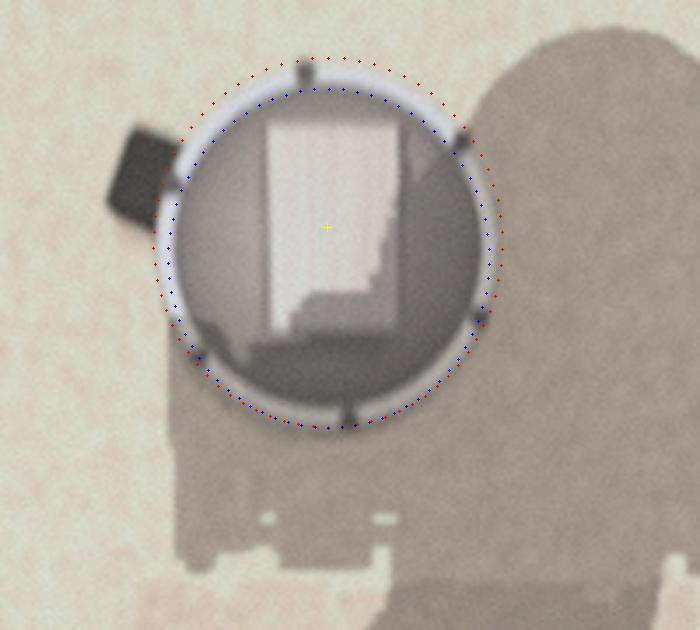

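View pics/s27.png

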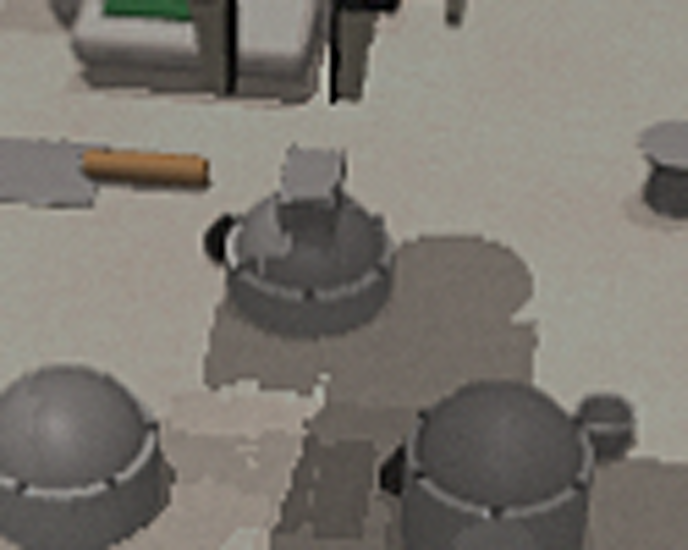

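carry_out:
  plan:
    - [0,0.038,0.004,0,0,0]
    - [0,0.038,0.004,0,0,0]
    - [0,0.038,0.004,0,0,0]
    - [0,0.038,0.004,0,0,0]
    - [0,0.038,0.004,0,0,0]
    - [0,0.038,0.004,0,0,0]
    - [0,0.038,0.004,0,0,0]
    - [0,0.038,0.004,0,0,0.05]
    - [0,0.038,0.004,0,0,0.05]
    - [0,0.038,0.004,0,0,0.05]
    - [0,0.03,0,0,0,0.03]
    - [0,0,0,0,0,0]

```text
time_s: 29.77
tcp_pos: [0.5495, 0.1688, 0.25]
eef_rot: [-179.5, -0.4, -79.0]
contact_force: [0.6, -0.1, -0.7]
gripper_width: 0.0483
```

```bash
python3 - <<'E'
from h import *
st();shot("wrist","w28",(120,0,440,250),2.4);shot("top","t28")
E
```

```text
t 29.77 tcp [0.5495 0.1688 0.25  ] rot [-179.55   -0.36  -78.97] F [ 0.6 -0.1 -0.7] w 0.0483 j [ 37.    9.3  -8.5   0.6 -72.  -26.1]
```

View pics/w28.png

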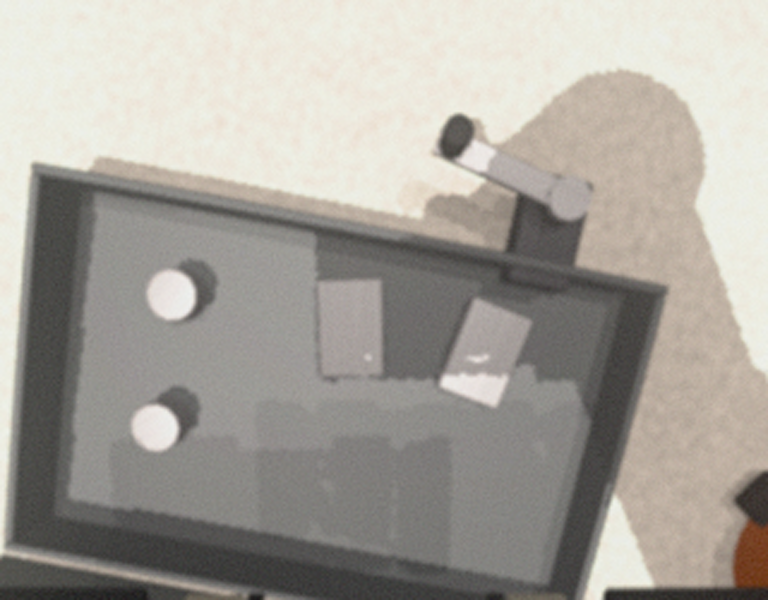

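```bash
python3 - <<'E'
from rect import *
e=wext("w28")
f=lambda L:[(120+u/2.4-.3,0+v/2.4-.3) for u,v in L]
for n,L in dict(A=[(318,281),(381,279),(383,375),(320,377)],B=[(476,297),(533,320),(497,408),(439,383)]).items():
  print(n,fit(f(L),e))
E
```

```text
A (np.float64(0.5741422203898137), np.float64(0.1154977887727227), np.float64(-77.90823982728652), array([0.032 , 0.0483, 0.0329, 0.0484]), np.float64(0.001175172799845363))
B (np.float64(0.5029908121511141), np.float64(0.11390962947416347), np.float64(-100.50956332149215), array([0.0317, 0.0484, 0.0335, 0.0472]), np.float64(0.0014249890760451203))
```

carry_out:
  plan:
    - [0.006,-0.013,-0.035,0,0,0.01]
    - [0.006,-0.013,-0.038,0,0,0]
    - [0.005,-0.012,-0.038,0,0,0]
    - [0.004,-0.008,-0.035,0,0,0]
    - [0,0,-0.03,0,0,0]
    - [0,0,-0.015,0,0,0]
    - [0,0,0,0,0,0]
    - [0,0,0,0,0,0]

```text
time_s: 30.53
tcp_pos: [0.5717, 0.1071, 0.0565]
eef_rot: [-179.2, -0.4, -79.2]
contact_force: [0.7, -0.3, 0.5]
gripper_width: 0.0481
```

carry_out:
  plan:
    - [0.001,0.004,-0.02,0.006,0.012,0.015]
    - [0.001,0.003,-0.02,0,0,0]
    - [0,0,-0.012,0,0,0]
    - [0,0,0,0,0,0]
    - [0,0,0,0,0,0]

```text
time_s: 30.95
tcp_pos: [0.5795, 0.1132, 0.0115]
eef_rot: [-179.2, 0.2, -78.5]
contact_force: [-0.3, 0.5, -0.0]
gripper_width: 0.0484
```

```bash
python3 - <<'E'
from h import *
st();shot("wrist","w29",(180,120,380,345),2.6)
E
```

```text
t 30.95 tcp [0.5795 0.1132 0.0115] rot [-179.22    0.22  -78.46] F [-0.3  0.5 -0. ] w 0.0484 j [ 30.   23.1 -23.8   0.1 -42.3 -18.5]
```

View pics/w29.png

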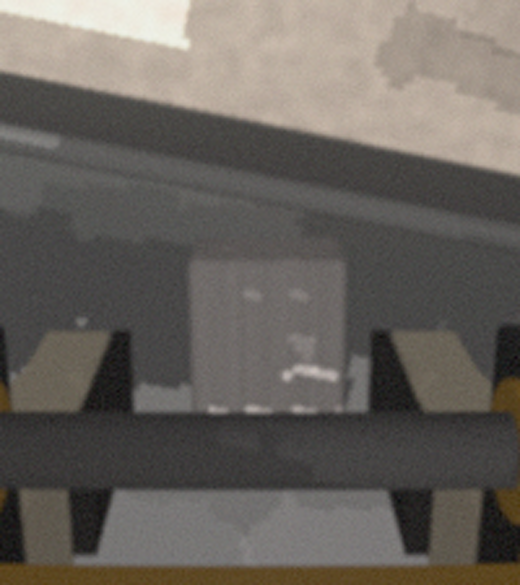

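carry_out:
  plan:
    - [-0.003,0.001,-0.012,0,0.008,0]
    - [-0.003,0.001,-0.01,0,0,0]
    - [0,0,-0.004,0,0,0]
    - [0,0,0,0,0,0]

```text
time_s: 31.33
tcp_pos: [0.5756, 0.1164, -0.0117]
eef_rot: [-179.3, 0.4, -78.5]
contact_force: [-0.3, -0.1, 0.4]
gripper_width: 0.0479
```

carry_out:
  plan:
    - [-0.001,-0.001,-0.002,-0.005,0.01,0]
    - [0,0,0,0,0,0]
    - [0,0,0,0,0,0]
    - [0,0,0,0,0,0]
    - [0,0,0,0,0,0]
  fingers: 1
  force: 50

```text
time_s: 31.75
tcp_pos: [0.5745, 0.1155, -0.0138]
eef_rot: [-180.0, 0.2, -78.4]
contact_force: [-0.2, -1.3, -1.7]
gripper_width: 0.0336
```

```bash
python3 - <<'E'
from h import *
st();shot("wrist","w30",(180,120,380,345),2.6)
E
```

```text
t 31.75 tcp [ 0.5745  0.1155 -0.0138] rot [-179.98    0.24  -78.43] F [-0.2 -1.3 -1.7] w 0.0336 j [ 30.3  25.1 -24.7  -0.3 -40.1 -18.5]
```

View pics/w30.png

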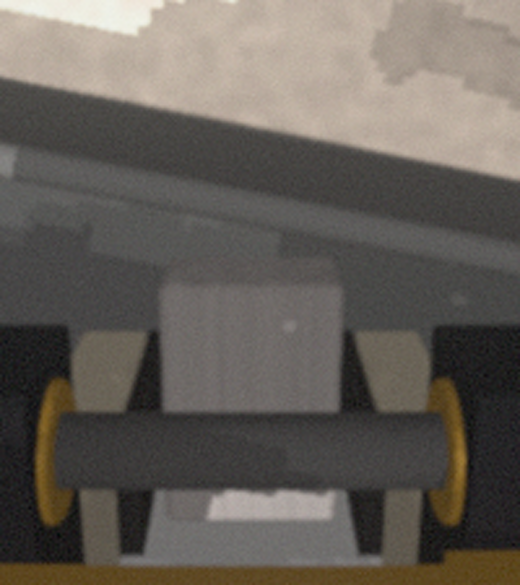

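```bash
python3 - <<'E'
from h import *
print(atz((316,118),ext("top"),.0),atz((168,176),ext("side"),0),tri([((318,102),ext("top")),((163,150),ext("side"))]))
E
```

```text
[ 0.81589173 -0.05253474  0.        ] [ 0.828973   -0.04850011  0.        ] [ 0.82232893 -0.04707843  0.10685655]
```

carry_out:
  plan:
    - [0,0,0.015,0,0,0]
    - [0,0,0.03,0,0,0]
    - [0,0,0.035,0,0,0]
    - [0,0,0.035,0,0,0]
    - [0.003,-0.01,0.03,0,0,0]
    - [0.01,-0.025,0.01,0,0,0]
    - [0.011,-0.035,0,0,0,-0.02]
    - [0.011,-0.036,0,0,0,-0.02]
    - [0.011,-0.036,0,0,0,-0.02]
    - [0.01,-0.036,0,0,0,-0.02]
    - [0.01,-0.036,0,0,0,-0.02]
    - [0.008,-0.03,0,0,0,-0.02]

```text
time_s: 32.8
tcp_pos: [0.6432, -0.134, 0.1465]
eef_rot: [179.7, 0.3, -85.1]
contact_force: [0.3, 1.1, -3.2]
gripper_width: 0.0337
```

carry_out:
  plan:
    - [0.006,-0.015,-0.005,0,0,-0.02]
    - [0.005,-0.01,-0.015,0,0,-0.02]
    - [0.002,-0.005,-0.02,0,0,0]
    - [0,0,-0.02,0,0,0]
    - [0,0,0,0,0,0]
    - [0,0,0,0,0,0]

```text
time_s: 33.3
tcp_pos: [0.6544, -0.1726, 0.0785]
eef_rot: [179.4, 0.3, -88.2]
contact_force: [1.4, 0.0, -1.9]
gripper_width: 0.0335
```

carry_out:
  plan:
    - [0.004,-0.005,-0.004,-0.005,-0.008,0]
    - [0.003,-0.004,-0.004,0,0,0]
    - [0,0,0,0,0,0]
    - [0,0,0,0,0,0]

```text
time_s: 33.63
tcp_pos: [0.6628, -0.1805, 0.0711]
eef_rot: [179.9, 0.0, -88.0]
contact_force: [0.8, -0.4, -3.8]
gripper_width: 0.0333
```

```bash
python3 - <<'E'
from ov import *
st();e=shot("wrist","w31")
draw("pics/w31_full.png",e,[[.6625,-.183,.078]],(160,100,400,345),2.8,"pics/o4.png")
E
```

```text
t 33.63 tcp [ 0.6628 -0.1805  0.0711] rot [179.93   0.   -88.02] F [ 0.8 -0.4 -3.8] w 0.0333 j [  1.   27.3  -6.7  -0.  -56.    1. ]
```

View pics/o4.png

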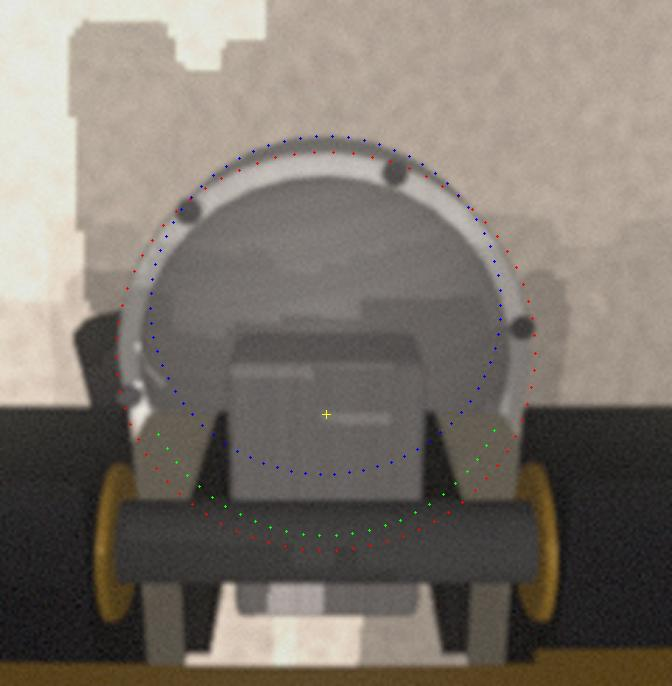

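carry_out:
  plan:
    - [-0.001,-0.002,-0.005,0,0,0]
    - [0,0,-0.003,0,0,0]
    - [0,0,-0.001,0,0,0]

```text
time_s: 33.93
tcp_pos: [0.6629, -0.1822, 0.0636]
eef_rot: [-179.9, -0.0, -88.0]
contact_force: [-0.5, 0.7, -3.0]
gripper_width: 0.0333
```

carry_out:
  plan:
    - [-0.001,-0.001,-0.003,0,0,0]
    - [0,0,-0.002,0,0,0]

```text
time_s: 34.1
tcp_pos: [0.6619, -0.1833, 0.0589]
eef_rot: [-179.8, -0.0, -88.0]
contact_force: [-7.0, 2.2, 14.2]
gripper_width: 0.0336
```

carry_out:
  plan:
    - [-0.0005,0,-0.002,0,0,0]
    - [0,0,-0.001,0,0,0]

```text
time_s: 34.27
tcp_pos: [0.6622, -0.1834, 0.0592]
eef_rot: [-179.7, -0.1, -87.9]
contact_force: [-1.5, 1.0, -0.3]
gripper_width: 0.0332
```

Contact, centred within about 1 mm of the crown estimate. Release.

carry_out:
  plan:
    - [0,0,0,0,0,0]
    - [0,0,0,0,0,0]
    - [0,0,0,0,0,0]
    - [0,0,0,0,0,0]
    - [0,0,0.01,0,0,0]
    - [0,0,0.02,0,0,0]
    - [0,0,0.03,0,0,0]
    - [0,0,0.035,0,0,0]
    - [-0.005,0.02,0.035,0,0,0]
    - [-0.01,0.036,0.02,0,0,0]
    - [-0.01,0.036,0,0,0,0]
    - [-0.01,0.036,0,0,0,0]
  fingers: -0.1

```text
time_s: 35.27
tcp_pos: [0.6265, -0.0592, 0.2193]
eef_rot: [-179.6, -0.2, -88.4]
contact_force: [0.4, 1.2, -0.9]
gripper_width: 0.0483
```

```bash
python3 - <<'E'
from ov import *
st();e=shot("wrist","w32");shot("side","s32",(190,60,345,180),4.6)
draw("pics/w32_full.png",e,C,(120,0,420,200),2.5,"pics/o4.png")
E
```

```text
t 35.27 tcp [ 0.6265 -0.0592  0.2193] rot [-179.64   -0.19  -88.39] F [ 0.4  1.2 -0.9] w 0.0483 j [ 12.5  15.4  -4.4   0.3 -69.8 -11. ]
```

View pics/o4.png

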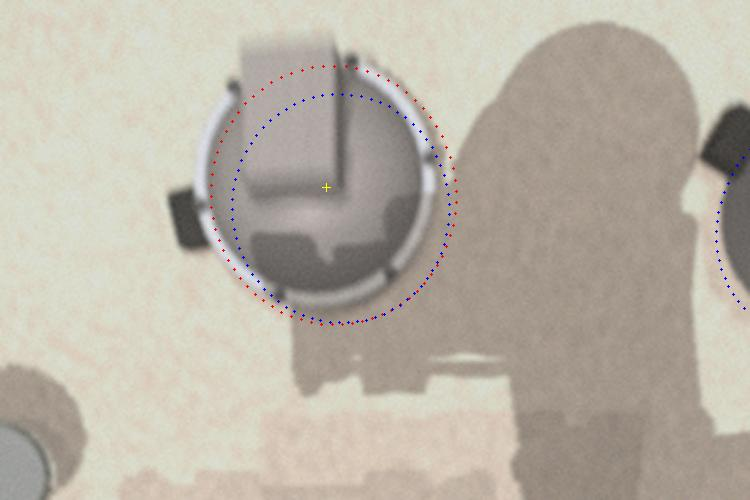

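View pics/s32.png

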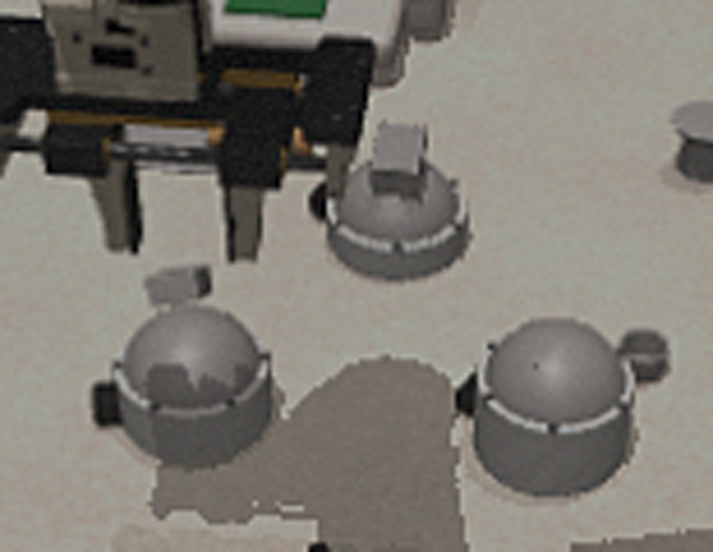

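carry_out:
  plan:
    - [0,0,0.01,0,0,0]
    - [0,0,0,0,0,0]
    - [0,0,0,0,0,0]
    - [0,0,0,0,0,0]
    - [0,0,0,0,0,0]
    - [0,0,0,0,0,0]

```text
time_s: 35.87
tcp_pos: [0.6268, -0.0574, 0.2333]
eef_rot: [-179.5, -0.2, -88.1]
contact_force: [1.0, -0.0, 0.2]
gripper_width: 0.0479
```

```bash
python3 - <<'E'
from ov import *
st();e=shot("wrist","w33");shot("side","s33",(190,60,345,180),4.6);shot("top","t33",(320,120,460,270),4)
E
```

```text
t 35.87 tcp [ 0.6268 -0.0574  0.2333] rot [-1.7947e+02 -1.7000e-01 -8.8110e+01] F [ 1.  -0.   0.2] w 0.0479 j [ 12.7  14.9  -3.3   0.3 -71.3 -10.9]
```

View pics/w33.png

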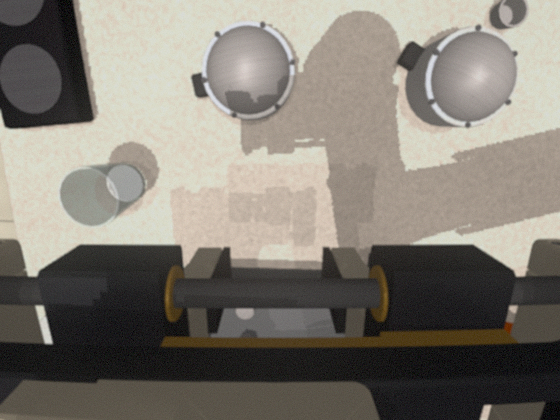

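View pics/s33.png

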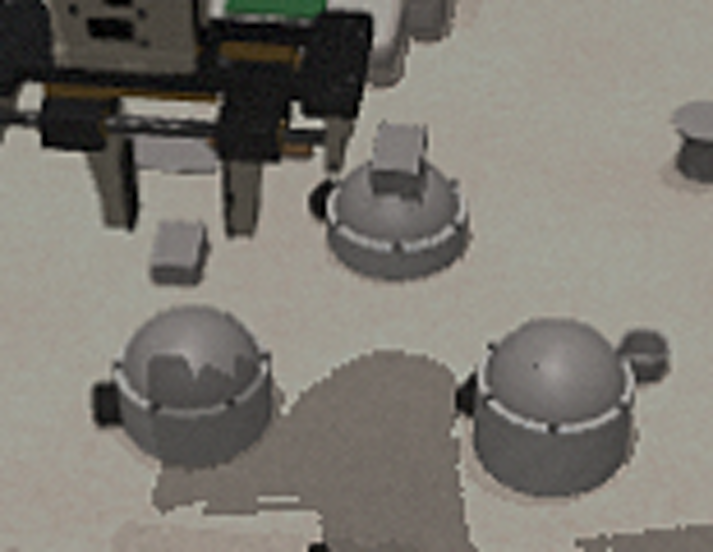

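View pics/t33.png

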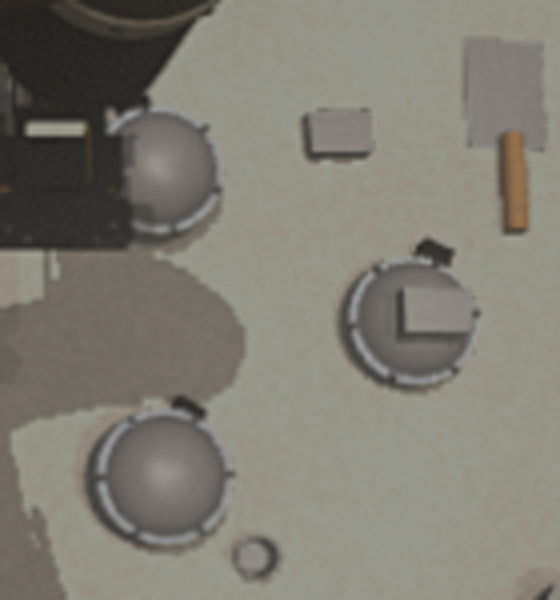

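```bash
python3 - <<'E'
from rect import *
g=lambda L:[(320+u/4-.4,120+v/4-.4) for u,v in L]
print(fit(g([(312,112),(369,108),(372,150),(316,155)]),ext("top"),.02))
s=lambda L:[(190+u/4.6-.4,60+v/4.6-.4) for u,v in L]
print(fit(s([(165,220),(206,222),(198,261),(153,257)]),ext("side"),.02))
print(fit(g([(404,287),(466,290),(474,333),(406,333)]),ext("top"),.083))
E
```

```text
(np.float64(0.704683015369293), np.float64(-0.33475428806368285), np.float64(-84.80111588985086), array([0.046 , 0.0343, 0.0451, 0.0351]), np.float64(0.0023994738632627344))
(np.float64(0.7044876902209026), np.float64(-0.3375422449621507), np.float64(91.82133332765895), array([0.03  , 0.0442, 0.0326, 0.0424]), np.float64(0.0037182386368461245))
(np.float64(0.5513538543606309), np.float64(-0.3817670581548084), np.float64(91.92167788807176), array([0.0465, 0.0324, 0.0508, 0.0344]), np.float64(0.001823157636469054))
```

carry_out:
  plan:
    - [0.01,-0.03,0,0,0,0]
    - [0.01,-0.03,0,0,0,0]
    - [0.01,-0.03,0,0,0,0]
    - [0.01,-0.03,0,0,0,0]
    - [0.01,-0.03,0,0,0,0]
    - [0.01,-0.03,-0.01,0,0,0]
    - [0.01,-0.02,-0.01,0,0,0]
    - [0.005,-0.01,-0.01,0,0,0]
    - [0,0,0,0,0,0]
    - [0,0,0,0,0,0]

```text
time_s: 36.85
tcp_pos: [0.7031, -0.2778, 0.1981]
eef_rot: [-179.7, -0.1, -88.0]
contact_force: [-0.5, 0.3, 1.4]
gripper_width: 0.0481
```

```bash
python3 - <<'E'
from h import *
st();shot("wrist","w34",(180,60,400,260),3.4)
E
```

```text
t 36.85 tcp [ 0.7031 -0.2778  0.1981] rot [-1.797e+02 -1.100e-01 -8.802e+01] F [-0.5  0.3  1.4] w 0.0481 j [ -6.8  28.1  12.    0.1 -73.5   8.8]
```

View pics/w34.png

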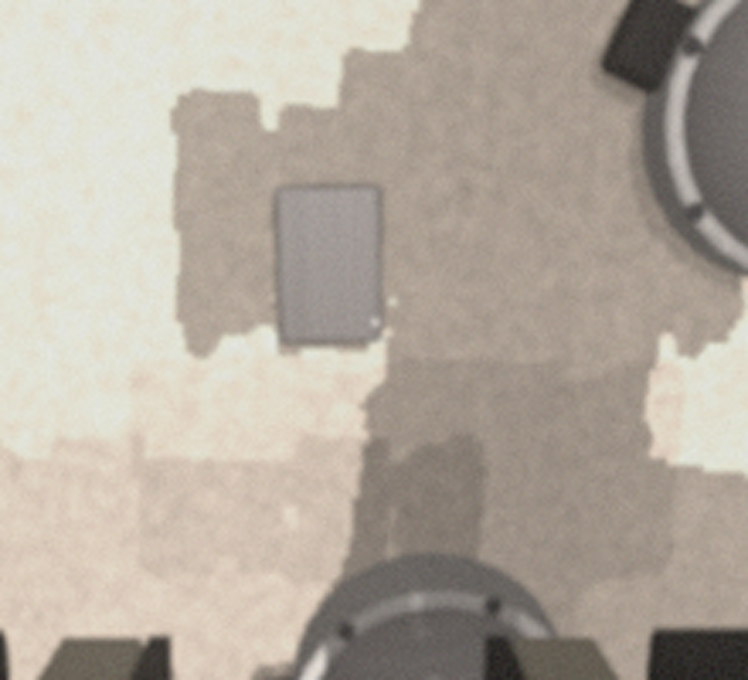

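```bash
python3 - <<'E'
from rect import *
s=lambda L:[(180+u/3.4-.35,60+v/3.4-.35) for u,v in L]
print(fit(s([(276,186),(381,184),(381,342),(281,345)]),wext("w34"),.02))
E
```

```text
(np.float64(0.7048825994651658), np.float64(-0.33465788653433276), np.float64(93.03543327718165), array([0.0332, 0.0497, 0.0327, 0.0501]), np.float64(0.0005721265653642678))
```

carry_out:
  plan:
    - [0.001,-0.015,-0.03,0,0,0.01]
    - [0.001,-0.018,-0.035,0,0,0]
    - [0,-0.015,-0.035,0,0,0]
    - [0,-0.005,-0.035,0,0,0]
    - [0,0,-0.025,0,0,0]
    - [0,0,-0.01,0,0,0]
    - [0,0,0,0,0,0]
    - [0,0,0,0,0,0]

```text
time_s: 37.57
tcp_pos: [0.7082, -0.3228, 0.0326]
eef_rot: [-179.0, -0.3, -86.8]
contact_force: [0.1, 0.7, 0.2]
gripper_width: 0.0483
```

carry_out:
  plan:
    - [-0.002,-0.006,-0.015,0.004,0.012,0]
    - [-0.002,-0.005,-0.015,0,0,0]
    - [0,0,-0.01,0,0,0]
    - [0,0,0,0,0,0]
    - [0,0,0,0,0,0]

```text
time_s: 37.98
tcp_pos: [0.7088, -0.3337, -0.0023]
eef_rot: [-179.1, -0.2, -86.6]
contact_force: [0.2, 0.1, 0.7]
gripper_width: 0.0481
```

carry_out:
  plan:
    - [-0.003,-0.001,-0.008,0,0.012,0]
    - [-0.002,0,-0.007,0,0,0]
    - [0,0,-0.001,0,0,0]
    - [0,0,0,0,0,0]

```text
time_s: 38.32
tcp_pos: [0.704, -0.3351, -0.0186]
eef_rot: [-179.8, -0.2, -86.6]
contact_force: [-0.4, -0.5, -0.7]
gripper_width: 0.0481
```

```bash
python3 - <<'E'
from h import *
st();shot("wrist","w35",(180,120,380,345),2.6)
E
```

```text
t 38.32 tcp [ 0.704  -0.3351 -0.0186] rot [-179.76   -0.22  -86.58] F [-0.4 -0.5 -0.7] w 0.0481 j [-11.1  39.5   2.5   0.2 -52.7  14.4]
```

View pics/w35.png

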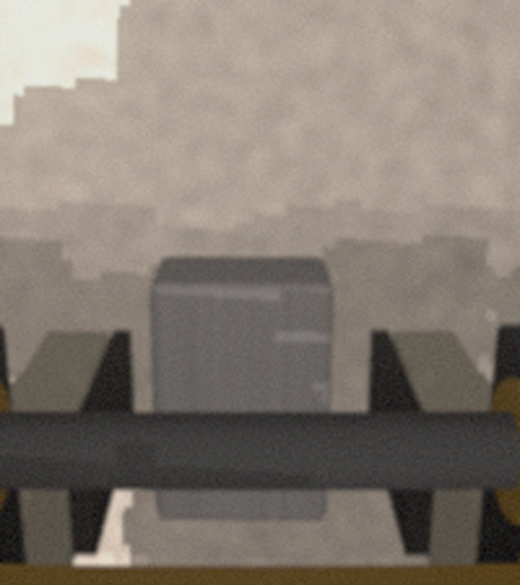

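Well aligned (front edge row 285, rear 518, as in the earlier grips). Close.

carry_out:
  plan:
    - [0,0,0,0,0,0]
    - [0,0,0,0,0,0]
    - [0,0,0,0,0,0]
    - [0,0,0,0,0,0]
    - [0,0,0.01,0,0,0]
    - [0,0,0.02,0,0,0]
    - [-0.002,0.01,0.035,0,0,0]
    - [-0.004,0.02,0.035,0,0,0]
    - [-0.006,0.025,0.035,0,0,0]
    - [-0.007,0.03,0.02,0,0,0]
    - [-0.007,0.025,0,0,0,0]
    - [-0.006,0.015,0,0,0,0]
  fingers: 1
  force: 50

```text
time_s: 39.37
tcp_pos: [0.6656, -0.209, 0.1403]
eef_rot: [179.8, 0.0, -87.0]
contact_force: [-0.9, 0.2, -4.0]
gripper_width: 0.0333
```

carry_out:
  plan:
    - [-0.001,0.01,-0.015,0,0,0]
    - [0,0.005,-0.025,0,0,0]
    - [0,0,-0.02,0,0,0]
    - [0,0,-0.003,0,0,0]
    - [0,0,0,0,0,0]
    - [0,0,0,0,0,0]

```text
time_s: 39.87
tcp_pos: [0.6629, -0.1888, 0.0809]
eef_rot: [-180.0, 0.0, -86.7]
contact_force: [-0.1, 0.2, -2.8]
gripper_width: 0.0341
```

carry_out:
  plan:
    - [0,0.004,-0.006,0,0,0]
    - [-0.001,0.001,-0.006,0,0,0]
    - [0,0,-0.002,0,0,0]
    - [0,0,0,0,0,0]

```text
time_s: 40.2
tcp_pos: [0.6632, -0.1848, 0.0683]
eef_rot: [-179.8, -0.0, -86.8]
contact_force: [-0.7, -0.1, -2.3]
gripper_width: 0.0334
```

```bash
python3 - <<'E'
from ov import *
st();e=shot("wrist","w36")
draw("pics/w36_full.png",e,[[.6625,-.183,.078]],(160,100,400,345),2.8,"pics/o4.png")
E
```

```text
t 40.2 tcp [ 0.6632 -0.1848  0.0683] rot [-1.798e+02 -1.000e-02 -8.680e+01] F [-0.7 -0.1 -2.3] w 0.0334 j [  0.6  27.4  -6.9   0.  -55.4   2.6]
```

View pics/o4.png

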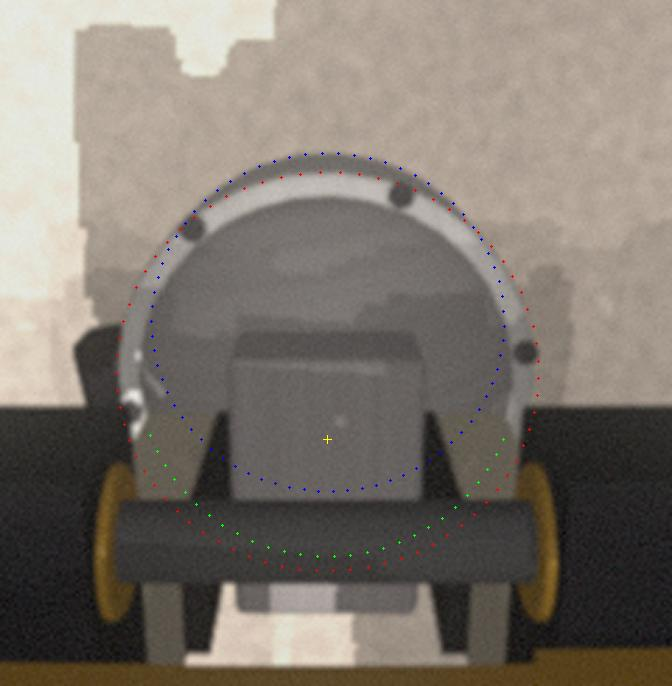

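carry_out:
  plan:
    - [-0.001,0.001,-0.004,0,0,0]
    - [-0.0005,0,-0.003,0,0,0]
    - [0,0,-0.001,0,0,0]

```text
time_s: 40.5
tcp_pos: [0.6623, -0.1841, 0.0608]
eef_rot: [-179.7, -0.0, -86.8]
contact_force: [-0.1, -0.2, -2.9]
gripper_width: 0.0333
```

carry_out:
  plan:
    - [-0.0005,0,-0.0025,0,0,0]
    - [0,0,-0.001,0,0,0]

```text
time_s: 40.67
tcp_pos: [0.6626, -0.1843, 0.0598]
eef_rot: [-179.6, -0.1, -86.7]
contact_force: [-3.0, 1.3, 2.4]
gripper_width: 0.0334
```

carry_out:
  plan:
    - [0,0,0,0,0,0]
    - [0,0,0,0,0,0]
    - [0,0,0,0,0,0]
    - [0,0,0,0,0,0]
    - [0,0,0,0,0,0]
  fingers: -0.1

```text
time_s: 41.08
tcp_pos: [0.6646, -0.1848, 0.0622]
eef_rot: [-179.3, -0.2, -86.7]
contact_force: [0.4, -0.3, 0.1]
gripper_width: 0.0474
```

```bash
python3 - <<'E'
from h import *
st();shot("wrist","w37",(160,100,400,345),2.8)
E
```

```text
t 41.08 tcp [ 0.6646 -0.1848  0.0622] rot [-179.31   -0.18  -86.7 ] F [ 0.4 -0.3  0.1] w 0.0474 j [  0.7  27.6  -7.7   0.2 -54.    2.5]
```

View pics/w37.png

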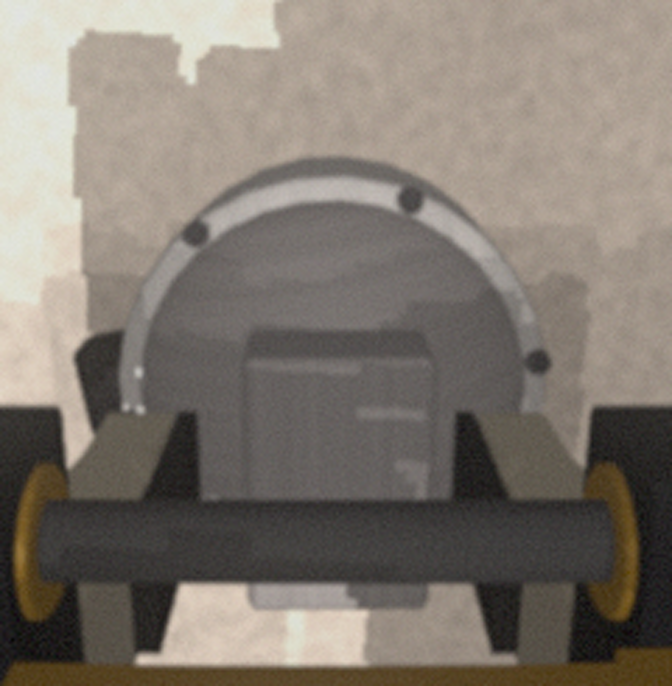

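carry_out:
  plan:
    - [-0.002,0,0.01,0,0,0]
    - [0,0,0.02,0,0,0]
    - [0,0,0.03,0,0,0]
    - [0,0.005,0.035,0,0,0]
    - [-0.01,0.025,0.035,0,0,0]
    - [-0.01,0.036,0.02,0,0,0]
    - [-0.01,0.036,0,0,0,0]
    - [-0.01,0.036,0,0,0,0]

```text
time_s: 41.8
tcp_pos: [0.6192, -0.051, 0.2183]
eef_rot: [-179.5, -0.2, -87.3]
contact_force: [0.6, 1.1, -0.1]
gripper_width: 0.0482
```

```bash
python3 - <<'E'
from ov import *
st();e=shot("wrist","w38",(120,0,440,240),2.4);shot("side","s38",(190,60,345,180),4.6)
E
```

```text
t 41.8 tcp [ 0.6192 -0.051   0.2183] rot [-179.53   -0.18  -87.25] F [ 0.6  1.1 -0.1] w 0.0482 j [ 13.5  14.7  -5.6   0.3 -69.3 -10.8]
```

View pics/w38.png

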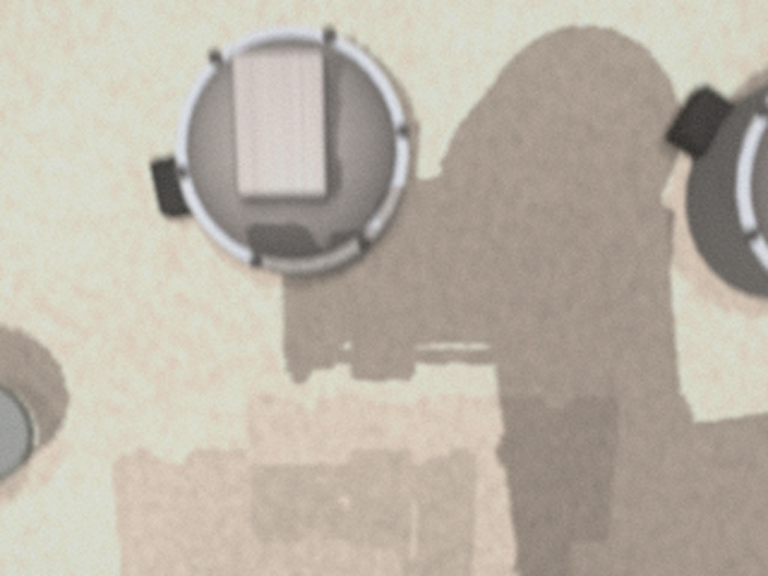

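View pics/s38.png

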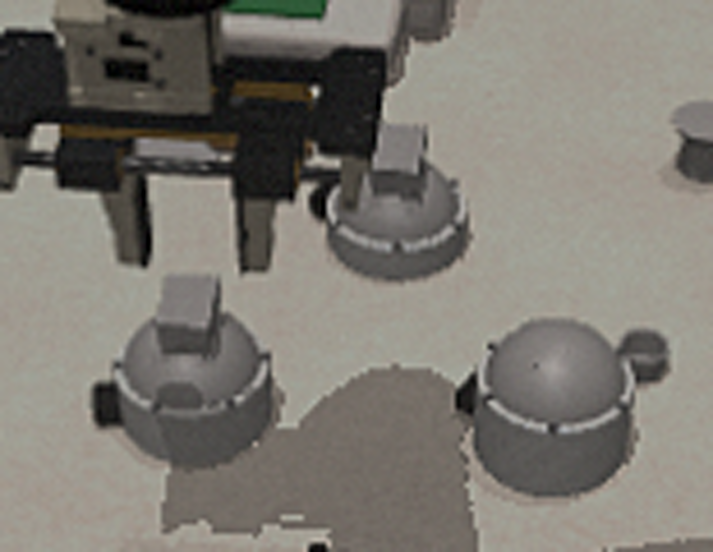

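carry_out:
  plan:
    - [-0.008,0.03,0.003,0,0,-0.03]
    - [-0.01,0.036,0.003,0,0,-0.03]
    - [-0.01,0.036,0.003,0,0,-0.03]
    - [-0.01,0.036,0.003,0,0,-0.03]
    - [-0.01,0.034,0,0,0,-0.03]
    - [-0.01,0.02,0,0,0,-0.03]
    - [-0.01,0.01,0,0,0,-0.03]
    - [0,0,0,0,0,0]
    - [0,0,0,0,0,0]

```text
time_s: 42.65
tcp_pos: [0.5465, 0.1618, 0.238]
eef_rot: [-179.2, -0.0, -99.4]
contact_force: [0.0, 0.2, 0.5]
gripper_width: 0.0484
```

```bash
python3 - <<'E'
from ov import *
st();e=shot("wrist","w39",(180,60,440,260),3)
E
```

```text
t 42.65 tcp [0.5465 0.1618 0.238 ] rot [-1.7918e+02 -2.0000e-02 -9.9450e+01] F [0.  0.2 0.5] w 0.0484 j [ 36.6   8.9 -10.5   0.6 -70.  -46.3]
```

View pics/w39.png

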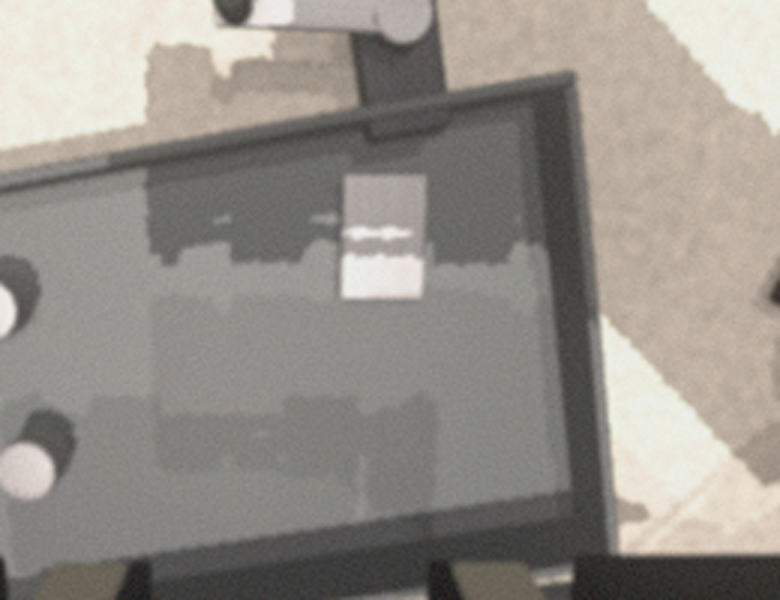

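```bash
python3 - <<'E'
from rect import *
s=lambda L:[(180+u/3-.35,60+v/3-.35) for u,v in L]
print(fit(s([(344,175),(426,174),(424,300),(341,299)]),wext("w39"),.025))
E
```

```text
(np.float64(0.5032351137044636), np.float64(0.11463977483898823), np.float64(-99.28126386553056), array([0.0322, 0.0494, 0.0336, 0.0486]), np.float64(0.0008462495294753549))
```

carry_out:
  plan:
    - [-0.009,-0.01,-0.03,0,0.01,0]
    - [-0.011,-0.012,-0.037,0,0,0]
    - [-0.01,-0.011,-0.038,0,0,0]
    - [-0.006,-0.007,-0.036,0,0,0]
    - [0,0,-0.03,0,0,0]
    - [0,0,-0.015,0,0,0]
    - [0,0,0,0,0,0]
    - [0,0,0,0,0,0]

```text
time_s: 43.37
tcp_pos: [0.5132, 0.1114, 0.0495]
eef_rot: [-179.4, 0.1, -99.7]
contact_force: [0.6, 1.0, 0.4]
gripper_width: 0.0483
```

carry_out:
  plan:
    - [-0.005,0.002,-0.015,0,0.008,0]
    - [-0.005,0.001,-0.018,0,0,0]
    - [-0.002,0,-0.012,0,0,0]
    - [0,0,0,0,0,0]
    - [0,0,0,0,0,0]

```text
time_s: 43.78
tcp_pos: [0.5082, 0.115, 0.0101]
eef_rot: [-179.3, 0.3, -99.7]
contact_force: [0.4, 0.4, -0.1]
gripper_width: 0.048
```

carry_out:
  plan:
    - [-0.004,0,-0.01,0,0.01,0]
    - [-0.002,0,-0.008,0,0,0]
    - [0,0,-0.004,0,0,0]
    - [0,0,0,0,0,0]

```text
time_s: 44.12
tcp_pos: [0.5054, 0.1164, -0.0096]
eef_rot: [-179.6, 0.5, -99.7]
contact_force: [0.5, -0.9, -0.1]
gripper_width: 0.0477
```

```bash
python3 - <<'E'
from h import *
st();shot("wrist","w40",(180,120,380,345),2.6)
E
```

```text
t 44.12 tcp [ 0.5054  0.1164 -0.0096] rot [-179.62    0.48  -99.73] F [ 0.5 -0.9 -0.1] w 0.0477 j [ 34.6  19.6 -33.8  -0.1 -36.  -44.2]
```

View pics/w40.png

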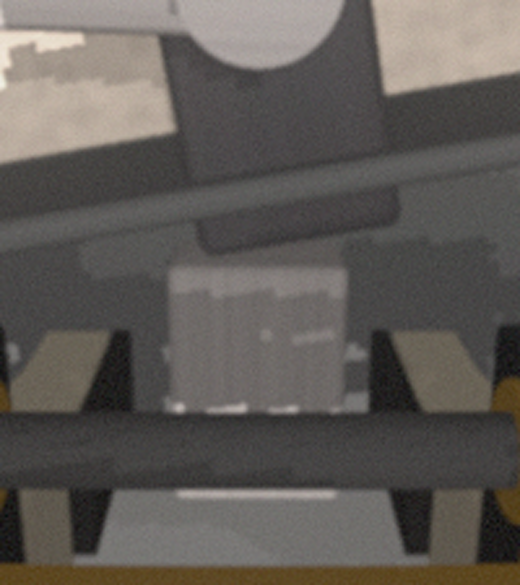

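carry_out:
  plan:
    - [-0.002,-0.003,-0.004,-0.006,0.006,0]
    - [0,0,-0.001,0,0,0]
    - [0,0,0,0,0,0]

```text
time_s: 44.42
tcp_pos: [0.5036, 0.1134, -0.0143]
eef_rot: [-179.9, 0.1, -99.7]
contact_force: [-0.0, -0.9, 0.4]
gripper_width: 0.0481
```

carry_out:
  plan:
    - [0,0,0,0,0,0]
    - [0,0,0,0,0,0]
    - [0,0,0,0,0,0]
    - [0,0,0,0,0,0]
  fingers: 1
  force: 50

```text
time_s: 44.75
tcp_pos: [0.5037, 0.1134, -0.0142]
eef_rot: [-179.9, 0.1, -99.7]
contact_force: [-0.0, -1.0, -1.1]
gripper_width: 0.0335
```

```bash
python3 - <<'E'
from h import *
st();shot("wrist","w41",(180,120,380,345),2.6)
E
```

```text
t 44.75 tcp [ 0.5037  0.1134 -0.0142] rot [-1.7989e+02  6.0000e-02 -9.9700e+01] F [-0.  -1.  -1.1] w 0.0335 j [ 34.5  20.1 -34.    0.1 -35.8 -44.3]
```

View pics/w41.png

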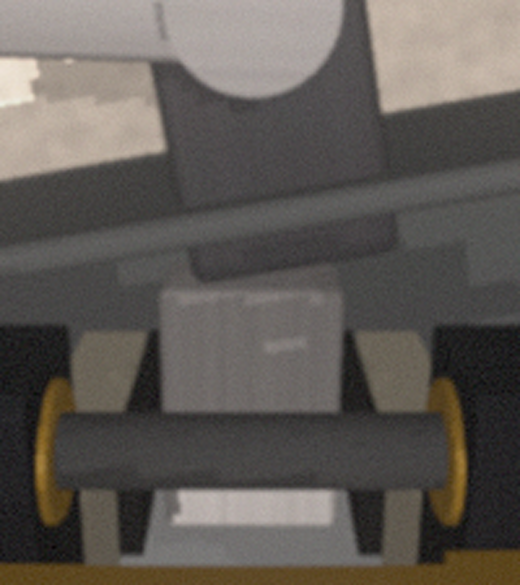

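carry_out:
  plan:
    - [0,0,0.015,0,0,0]
    - [0,0,0.03,0,0,0]
    - [0,0,0.035,0,0,0]
    - [0,0,0.035,0,0,0]
    - [0,-0.01,0.035,0,0,0]
    - [-0.008,-0.025,0.012,0,0,0.02]
    - [-0.01,-0.035,0,0,0,0.02]
    - [-0.01,-0.036,0,0,0,0.02]
    - [-0.01,-0.036,0,0,0,0.02]
    - [-0.01,-0.036,0,0,0,0.02]
    - [-0.009,-0.036,0,0,0,0.02]
    - [-0.007,-0.03,0,0,0,0.02]

```text
time_s: 45.8
tcp_pos: [0.4325, -0.1362, 0.1542]
eef_rot: [-179.9, -0.1, -90.9]
contact_force: [0.6, -0.2, -1.2]
gripper_width: 0.0332
```

carry_out:
  plan:
    - [-0.001,-0.015,-0.005,0,0,0]
    - [0,-0.01,-0.015,0,0,0]
    - [0,-0.005,-0.02,0,0,0]
    - [0,0,-0.015,0,0,0]
    - [0,0,0,0,0,0]
    - [0,0,0,0,0,0]

```text
time_s: 46.3
tcp_pos: [0.4261, -0.1737, 0.0977]
eef_rot: [-179.9, -0.0, -91.3]
contact_force: [0.3, -0.9, -1.5]
gripper_width: 0.0335
```

```bash
python3 - <<'E'
from ov import *
st();e=shot("wrist","w42")
draw("pics/w42_full.png",e,[[.4265,-.1845,.093]],(160,100,400,345),2.8,"pics/o4.png")
E
```

```text
t 46.3 tcp [ 0.4261 -0.1737  0.0977] rot [-1.7993e+02 -5.0000e-02 -9.1320e+01] F [ 0.3 -0.9 -1.5] w 0.0335 j [  2.5   5.9 -34.    0.1 -50.1  -3.9]
```

View pics/o4.png

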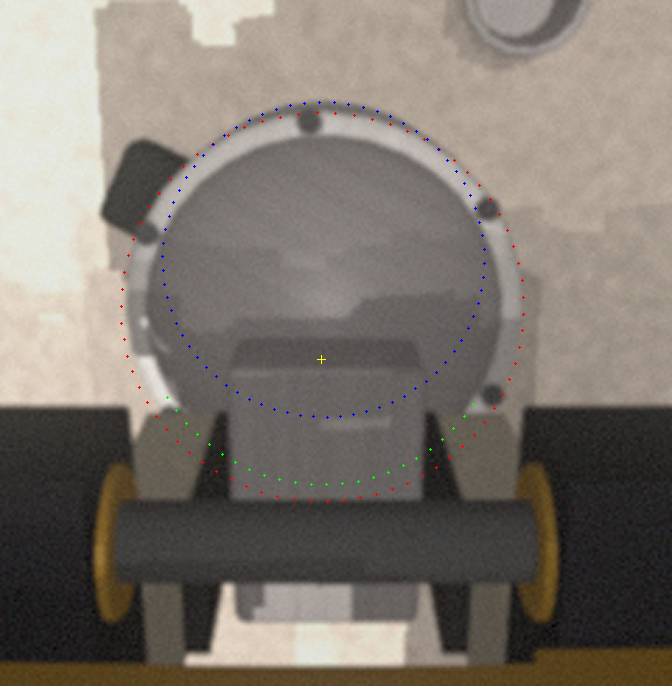

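carry_out:
  plan:
    - [0,-0.006,-0.005,0,0,0]
    - [0,-0.004,-0.006,0,0,0]
    - [0,0,-0.004,0,0,0]
    - [0,0,0,0,0,0]

```text
time_s: 46.68
tcp_pos: [0.4283, -0.1837, 0.084]
eef_rot: [-179.7, -0.0, -91.2]
contact_force: [-0.4, 0.3, -2.3]
gripper_width: 0.0338
```

carry_out:
  plan:
    - [-0.0025,-0.001,-0.004,0,0,0]
    - [0,0,-0.003,0,0,0]
    - [0,0,-0.001,0,0,0]

```text
time_s: 46.93
tcp_pos: [0.4261, -0.1847, 0.0758]
eef_rot: [-179.6, -0.0, -91.2]
contact_force: [-0.3, 0.4, -2.4]
gripper_width: 0.0334
```

carry_out:
  plan:
    - [-0.0005,-0.0005,-0.002,0,0,0]
    - [0,0,-0.001,0,0,0]

```text
time_s: 47.1
tcp_pos: [0.4258, -0.1853, 0.0734]
eef_rot: [-179.6, -0.1, -91.1]
contact_force: [-7.1, 3.9, 19.2]
gripper_width: 0.0341
```

carry_out:
  plan:
    - [0,0,0.0003,0,0,0]

```text
time_s: 47.18
tcp_pos: [0.4258, -0.1853, 0.0739]
eef_rot: [-179.6, -0.1, -91.1]
contact_force: [-0.6, -0.4, -2.3]
gripper_width: 0.0335
```

carry_out:
  plan:
    - [0,0,0,0,0,0]
    - [0,0,0,0,0,0]
    - [0,0,0,0,0,0]
    - [0,0,0,0,0,0]
    - [0,0,0,0,0,0]
  fingers: -0.1

```text
time_s: 47.6
tcp_pos: [0.4273, -0.1853, 0.0748]
eef_rot: [-179.4, -0.1, -91.0]
contact_force: [0.3, -0.2, 0.1]
gripper_width: 0.0481
```

carry_out:
  plan:
    - [-0.001,0,0.01,0,0,0]
    - [0,0,0.02,0,0,0]
    - [0,0,0.03,0,0,0]
    - [0,0.005,0.035,0,0,0]
    - [0.01,0.025,0.035,0,0,0]
    - [0.01,0.036,0.02,0,0,0]
    - [0.01,0.036,0,0,0,0]
    - [0.01,0.036,0,0,0,0]
    - [0,0,0,0,0,0]

```text
time_s: 48.35
tcp_pos: [0.4642, -0.0438, 0.2312]
eef_rot: [-179.4, 0.1, -91.4]
contact_force: [-0.4, -1.2, 0.2]
gripper_width: 0.048
```

```bash
python3 - <<'E'
from ov import *
st();e=shot("wrist","w43",(120,0,440,240),2.4);shot("side","s43",(190,60,345,180),4.6);shot("top","t43",(320,120,460,270),4)
E
```

```text
t 48.35 tcp [ 0.4642 -0.0438  0.2312] rot [-1.7944e+02  6.0000e-02 -9.1420e+01] F [-0.4 -1.2  0.2] w 0.048 j [ 19.   -1.1 -22.2   0.1 -68.4 -20.5]
```

View pics/w43.png

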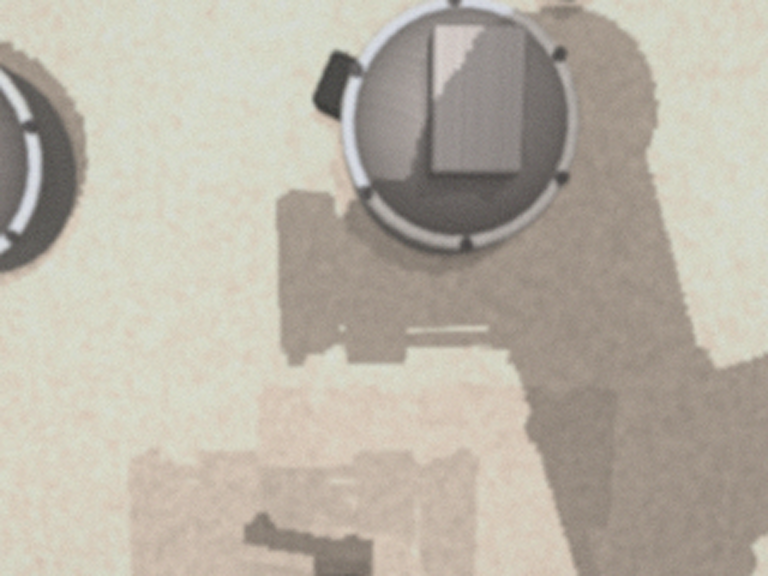

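View pics/s43.png

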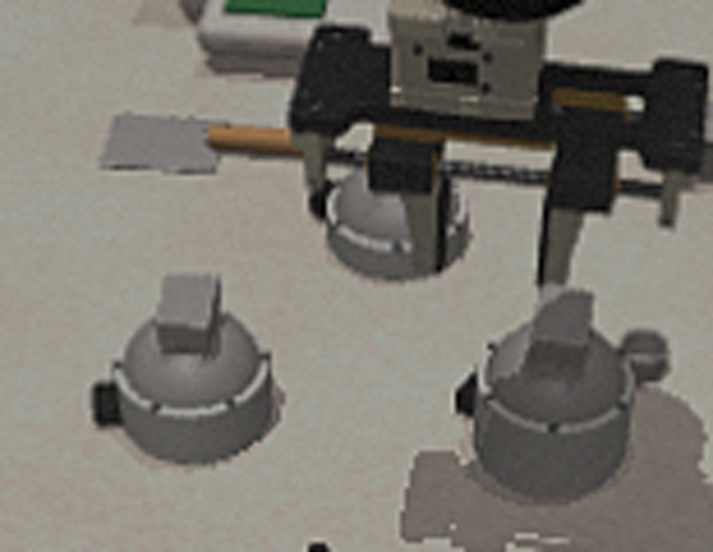

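View pics/t43.png

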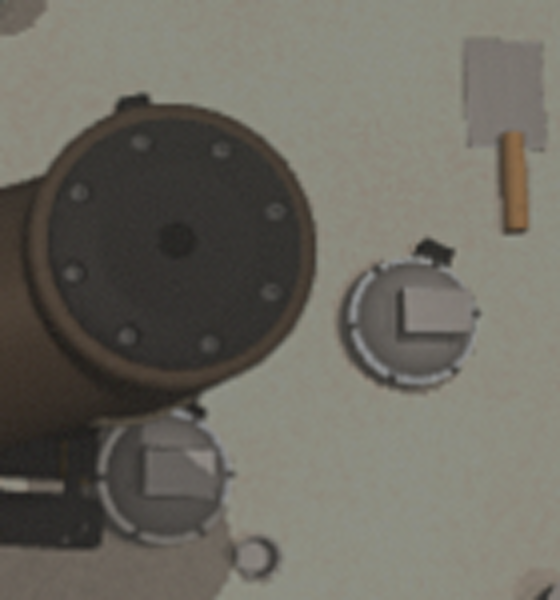

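```bash
python3 - <<'E'
from rect import *
s=lambda L:[(120+u/2.4-.3,v/2.4-.3) for u,v in L]
print(fit(s([(433,26),(525,27),(522,173),(431,171)]),wext("w43"),.113))
s=lambda L:[(120+u/2.4-.3,v/2.4-.3) for u,v in L]
print(fit(s([(233,52),(322,49),(327,194),(239,197)]),wext("w38"),.098))
E
```

```text
(np.float64(0.42501049151674924), np.float64(-0.18299493097675656), np.float64(-91.27070328383401), array([0.0321, 0.0484, 0.033 , 0.048 ]), np.float64(0.0012152355077581479))
(np.float64(0.6604678779937184), np.float64(-0.18256223245365602), np.float64(-86.26356547737306), array([0.0317, 0.049 , 0.0325, 0.0492]), np.float64(0.0010827619650555585))
```

carry_out:
  plan:
    - [0.01,0.025,0.02,0,0,0]
    - [0.014,0.035,0.02,0,0,0]
    - [0.014,0.035,0.015,0,0,0]
    - [0.014,0.035,0.01,0,0,0]
    - [0.014,0.035,0,0,0,0]
    - [0.014,0.035,0,0,0,0]
    - [0.014,0.035,0,0,0,0]
    - [0.014,0.035,0,0,0,0]
    - [0.014,0.035,0,0,0,0]
    - [0.014,0.035,0,0,0,0]
    - [0.014,0.034,0,0,0,0]
    - [0.013,0.03,0,0,0,0]
  fingers: 1
  force: 20

```text
time_s: 49.5
tcp_pos: [0.6275, 0.3515, 0.2937]
eef_rot: [179.9, -0.3, -93.1]
contact_force: [0.5, -0.9, 0.1]
gripper_width: 0.0003
```

carry_out:
  plan:
    - [0.006,0.012,0,0,0,0.03]
    - [0.004,0.005,-0.02,0,0,0.02]
    - [0,0,-0.035,0,0,0]
    - [0,0,-0.035,0,0,0]
    - [0,0,-0.015,0,0,0]
    - [0,0,0,0,0,0]

```text
time_s: 50.0
tcp_pos: [0.6436, 0.3654, 0.1755]
eef_rot: [179.5, -0.7, -90.4]
contact_force: [-0.5, -0.1, -0.5]
gripper_width: 0.0006
```

```bash
python3 - <<'E'
from h import *
st();shot("side","s50");shot("top","t50")
E
```

```text
t 50.0 tcp [0.6436 0.3654 0.1755] rot [179.49  -0.71 -90.39] F [-0.5 -0.1 -0.5] w 0.0006 j [ 44.7  28.    8.8   0.1 -71.7 -45.1]
```

View pics/s50.png

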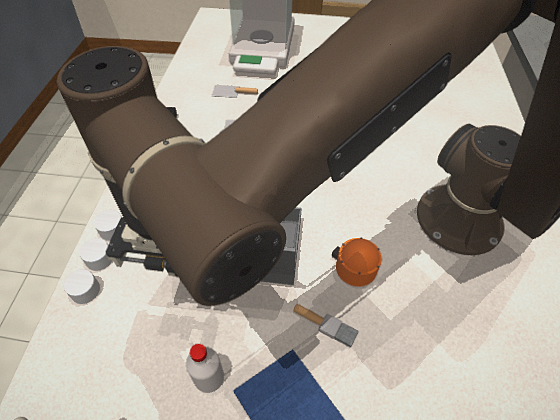

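View pics/t50.png

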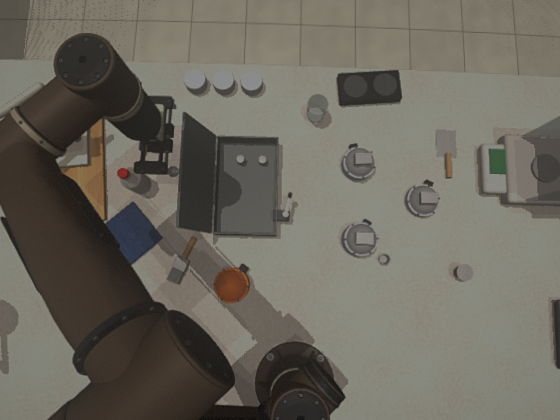

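carry_out:
  plan:
    - [0,-0.012,0.002,0,0,0]
    - [0,-0.014,0.002,0,0,0]
    - [0,-0.014,0.002,0,0,0]
    - [0,-0.014,0.002,0,0,0]
    - [0,-0.014,0.002,0,0,0]
    - [0,-0.014,0.002,0,0,0]
    - [0,-0.014,0.002,0,0,0]

```text
time_s: 50.68
tcp_pos: [0.6479, 0.2645, 0.2028]
eef_rot: [-179.7, -0.1, -90.4]
contact_force: [-0.3, 3.0, -1.5]
gripper_width: 0.0004
```

carry_out:
  plan:
    - [0,-0.01,0.002,0,0,0]
    - [0,-0.014,0,0,0,0]
    - [0,-0.012,0,0,0,0]

```text
time_s: 50.93
tcp_pos: [0.6482, 0.224, 0.207]
eef_rot: [-179.6, 0.0, -90.4]
contact_force: [0.1, 3.1, -0.9]
gripper_width: 0.0008
```

```bash
python3 - <<'E'
from h import *
st();shot("top","t51",(120,80,320,260),3.8)
E
```

```text
t 50.93 tcp [0.6482 0.224  0.207 ] rot [-1.796e+02  3.000e-02 -9.040e+01] F [ 0.1  3.1 -0.9] w 0.0008 j [ 35.4  21.1   2.1   0.2 -70.7 -35.9]
```

View pics/t51.png

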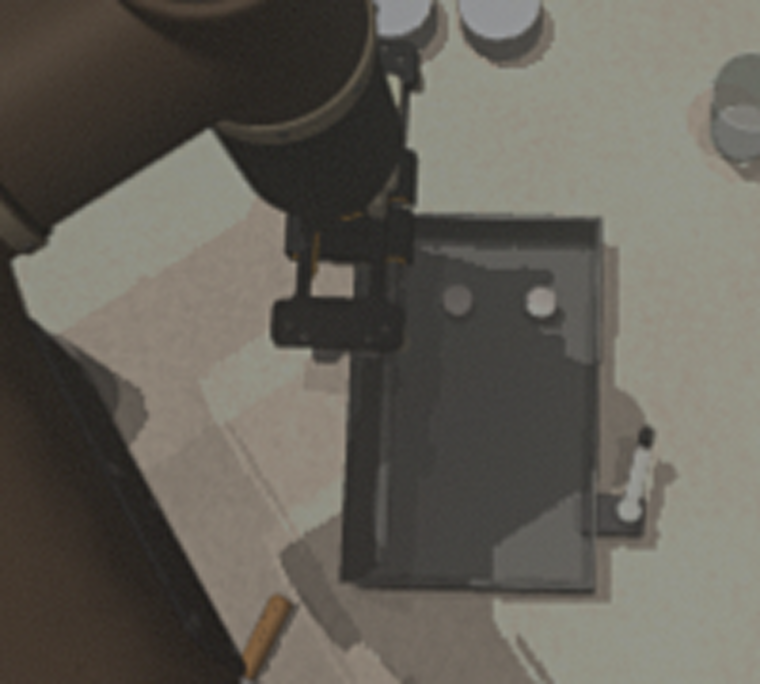

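carry_out:
  plan:
    - [0,-0.011,-0.012,0,0,0]
    - [0,-0.015,-0.007,0,0,0]
    - [0,-0.015,-0.008,0,0,0]
    - [0,-0.014,-0.01,0,0,0]
    - [0,-0.013,-0.01,0,0,0]
    - [0,-0.011,-0.012,0,0,0]
    - [0,-0.011,-0.012,0,0,0]

```text
time_s: 51.57
tcp_pos: [0.6499, 0.1235, 0.1354]
eef_rot: [-179.3, 0.1, -90.4]
contact_force: [-0.5, 1.2, 0.7]
gripper_width: 0.0003
```

carry_out:
  plan:
    - [0,-0.006,-0.014,0,0,0]
    - [0,-0.005,-0.014,0,0,0]
    - [0,-0.003,-0.015,0,0,0]
    - [0,-0.001,-0.014,0,0,0]
    - [0,0,-0.012,0,0,0]

```text
time_s: 51.98
tcp_pos: [0.6484, 0.097, 0.0601]
eef_rot: [-179.4, -0.2, -90.6]
contact_force: [0.4, 0.5, 2.0]
gripper_width: 0.0003
```

```bash
python3 - <<'E'
from h import *
st();shot("wrist","w52");shot("top","t52",(120,80,320,260),3.8)
E
```

```text
t 51.98 tcp [0.6484 0.097  0.0601] rot [-179.43   -0.22  -90.64] F [0.4 0.5 2. ] w 0.0003 j [ 25.8  25.  -12.6   0.6 -52.  -26.8]
```

View pics/w52.png

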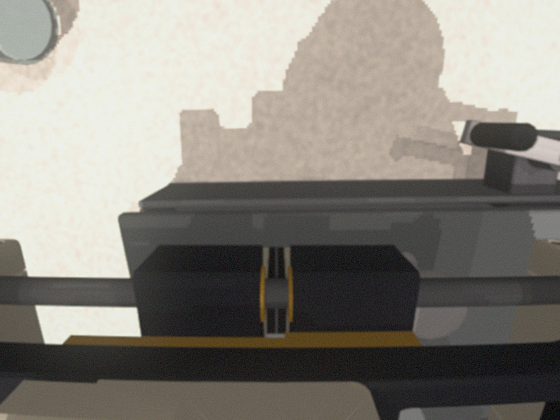

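carry_out:
  plan:
    - [-0.001,0,-0.006,0,0,0]
    - [0,0,-0.005,0,0,0]
    - [0,0,-0.003,0,0,0]

```text
time_s: 52.33
tcp_pos: [0.6464, 0.0953, 0.0446]
eef_rot: [-179.6, -0.3, -90.7]
contact_force: [0.4, 0.3, 0.4]
gripper_width: 0.0006
```

carry_out:
  plan:
    - [0,0,-0.003,0,0,0]
    - [0,0,-0.001,0,0,0]

```text
time_s: 52.5
tcp_pos: [0.6468, 0.0954, 0.0443]
eef_rot: [-179.5, -0.3, -90.6]
contact_force: [-0.5, 0.3, 1.5]
gripper_width: 0.0002
```

carry_out:
  plan:
    - [0,0,-0.003,0,0,0]
    - [0,0,-0.003,0,0,0]

```text
time_s: 52.67
tcp_pos: [0.6472, 0.0955, 0.0438]
eef_rot: [-179.3, -0.4, -90.4]
contact_force: [-10.8, -0.1, 24.2]
gripper_width: 0.0004
```

carry_out:
  plan:
    - [0,0,0.02,0,0,0]
    - [0,0,0.035,0,0,-0.05]
    - [0,0,0.035,0,0,-0.12]
    - [-0.008,-0.005,0.02,0,0,-0.12]
    - [-0.012,-0.007,0,0,0,-0.12]
    - [-0.012,-0.007,0,0,0,-0.12]
    - [-0.012,-0.007,0,0,0,-0.12]
    - [-0.012,-0.007,0,0,0,-0.12]
    - [-0.012,-0.007,0,0,0,-0.12]
    - [-0.012,-0.007,0,0,0,-0.12]
    - [-0.01,-0.006,0,0,0,-0.12]
    - [-0.008,-0.004,0,0,0,-0.12]
  fingers: 0.1

```text
time_s: 53.67
tcp_pos: [0.5467, 0.0383, 0.1653]
eef_rot: [-179.2, 0.3, -164.6]
contact_force: [0.5, -0.4, 0.4]
gripper_width: 0.0394
```

carry_out:
  plan:
    - [0,0,0,0,0,-0.12]
    - [0,0,0,0,0,-0.12]
    - [0,0,0,0,0,-0.12]
    - [0,0,0,0,0,-0.1]
    - [0,0,0,0,0,0]

```text
time_s: 54.08
tcp_pos: [0.5447, 0.0377, 0.168]
eef_rot: [-179.3, 0.6, 167.6]
contact_force: [0.2, 1.0, 0.3]
gripper_width: 0.0393
```

```bash
python3 - <<'E'
from h import *
st();e=shot("wrist","w53");shot("side","s53",(120,60,360,300),2.5)
print(proj([[.545,.03,.112],[.545,.03,.08],[.4905,.0405,.083]],e))
E
```

```text
t 54.08 tcp [0.5447 0.0377 0.168 ] rot [-179.33    0.58  167.56] F [0.2 1.  0.3] w 0.0393 j [  25.2    9.7  -19.2    1.   -61.  -128.2]
[[268.20479131 221.28272999]
 [269.52751587 209.93046407]
 [267.16938362 145.34445328]]
```

View pics/w53.png

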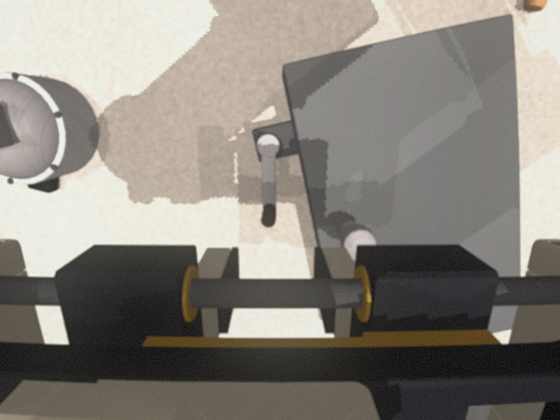

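View pics/s53.png

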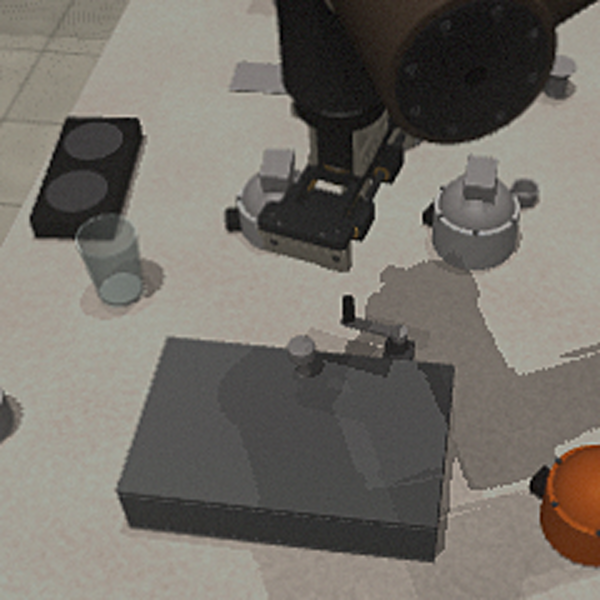

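carry_out:
  plan:
    - [0,-0.003,-0.03,0,0,0]
    - [0,-0.003,-0.035,0,0,0]
    - [0,-0.001,-0.025,0,0,0]
    - [0,0,-0.005,0,0,0]
    - [0,0,0,0,0,0]

```text
time_s: 54.6
tcp_pos: [0.5469, 0.0313, 0.0732]
eef_rot: [-179.5, 1.0, 169.1]
contact_force: [0.5, 0.0, 0.5]
gripper_width: 0.0394
```

carry_out:
  plan:
    - [-0.001,-0.001,-0.008,0,0,0.02]
    - [0,0,-0.004,0,0,0]
    - [0,0,0,0,0,0]

```text
time_s: 54.85
tcp_pos: [0.5476, 0.0309, 0.0629]
eef_rot: [-179.6, 1.1, 170.7]
contact_force: [0.0, 0.8, 0.1]
gripper_width: 0.0392
```

carry_out:
  plan:
    - [0,0,0,0,0,0]
    - [0,0,0,0,0,0]
    - [0,0,0,0,0,0]
    - [0,0,0,0,0,0]
    - [0,0,0,0,0,0]
  fingers: 1
  force: 15

```text
time_s: 55.27
tcp_pos: [0.5498, 0.0318, 0.0663]
eef_rot: [-179.7, 1.4, 170.8]
contact_force: [-0.2, -0.3, -0.5]
gripper_width: 0.0118
```

```bash
python3 - <<'E'
from h import *
st();e=shot("wrist","w54",(160,60,400,345),2)
E
```

```text
t 55.27 tcp [0.5498 0.0318 0.0663] rot [-179.72    1.4   170.76] F [-0.2 -0.3 -0.5] w 0.0118 j [  24.5   15.6  -26.9    1.4  -46.5 -124.7]
```

View pics/w54.png

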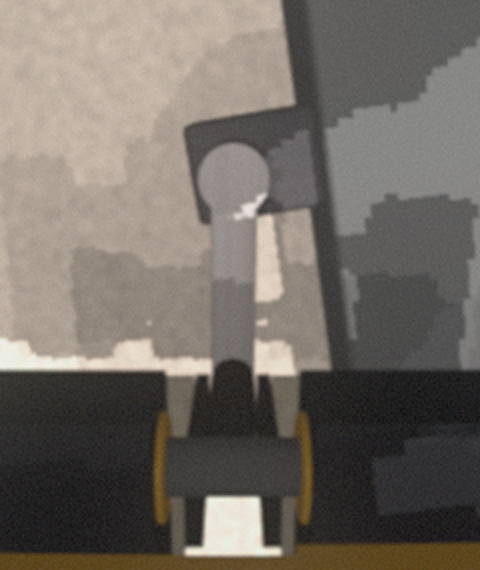

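carry_out:
  plan:
    - [0,0.007,-0.001,0,0,0.119]
    - [-0.0005,0.007,0,0,0,0.119]
    - [-0.001,0.007,0,0,0,0.119]
    - [-0.002,0.007,0,0,0,0.119]
    - [-0.003,0.0065,0,0,0,0.119]
    - [-0.0035,0.006,0,0,0,0.119]
    - [-0.004,0.0055,0,0,0,0.119]

```text
time_s: 55.9
tcp_pos: [0.5376, 0.079, 0.0663]
eef_rot: [-179.7, 1.6, -139.7]
contact_force: [-0.2, -0.9, -0.6]
gripper_width: 0.0119
```

carry_out:
  plan:
    - [-0.0055,0.0045,0,0,0,0.119]
    - [-0.006,0.004,0,0,0,0.119]
    - [-0.0065,0.0035,0,0,0,0.119]
    - [-0.0065,0.0025,0,0,0,0.119]
    - [-0.007,0.002,0,0,0,0.119]
    - [-0.007,0.001,0,0,0,0.119]
    - [-0.007,0,0,0,0,0.119]

```text
time_s: 56.48
tcp_pos: [0.4926, 0.1014, 0.0664]
eef_rot: [-179.6, 2.0, -89.6]
contact_force: [0.3, 0.4, -1.7]
gripper_width: 0.0112
```

```bash
python3 - <<'E'
from h import *
st();e=shot("wrist","w55",(160,60,400,345),2)
E
```

```text
t 56.48 tcp [0.4926 0.1014 0.0664] rot [-179.62    2.01  -89.56] F [ 0.3  0.4 -1.7] w 0.0112 j [ 32.7  11.8 -30.8  -2.1 -46.  -30.9]
```

View pics/w55.png

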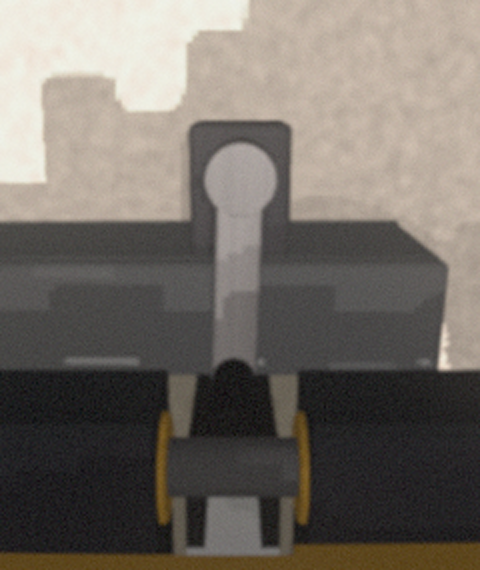

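Latch is back at about 0 over the lid. Release, rise, and back off to check everything.

carry_out:
  plan:
    - [0,0,0,0,0,0]
    - [0,0,0,0,0,0]
    - [0,0,0,0,0,0]
    - [0,0,0.015,0,0,0]
    - [0,0,0.03,0,0,0]
    - [0,0,0.035,0,0,0]
    - [0,0,0.035,0,0,0]
    - [0,0,0.035,0,0,0]
    - [0,0.01,0.02,0,0,0]
    - [0,0.02,0,0,0,0]
    - [0,0.02,0,0,0,0]
    - [0,0,0,0,0,0]
  fingers: 0.1

```text
time_s: 57.53
tcp_pos: [0.4927, 0.1485, 0.2467]
eef_rot: [-179.6, 1.9, -91.4]
contact_force: [0.4, -0.5, -0.1]
gripper_width: 0.0394
```

```bash
python3 - <<'E'
from h import *
st();shot("wrist","w56");shot("side","s56",(140,60,360,300),2.5);shot("top","t56",(200,100,460,290),3)
E
```

```text
t 57.53 tcp [0.4927 0.1485 0.2467] rot [-179.6     1.87  -91.36] F [ 0.4 -0.5 -0.1] w 0.0394 j [ 37.6   3.  -15.4  -1.3 -70.1 -38.6]
```

View pics/s56.png

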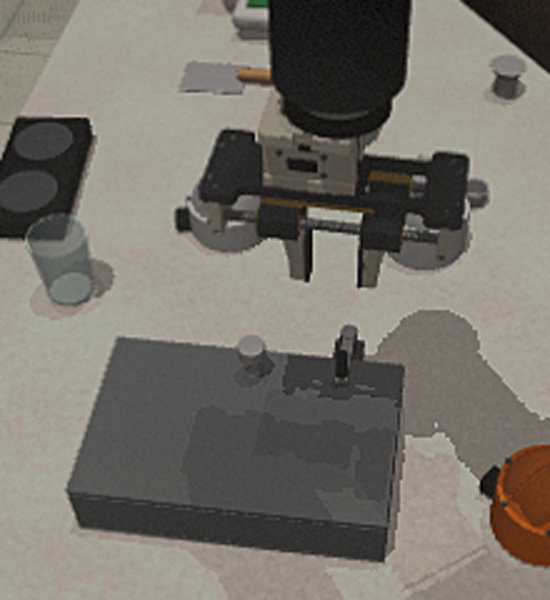

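View pics/t56.png

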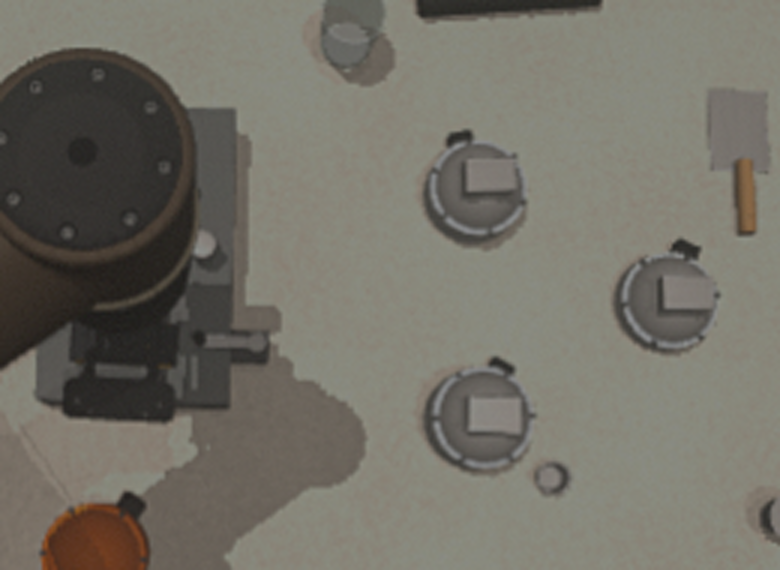

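View pics/w56.png

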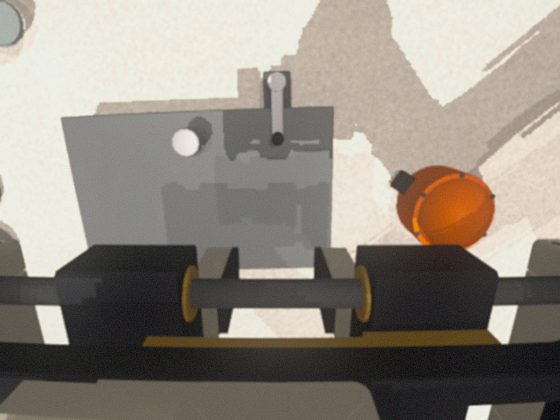

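```bash
python3 - <<'E'
from rect import *
s=lambda L:[(200+u/3-.35,100+v/3-.35) for u,v in L]
for n,L,z,c in(("A",[(467,159),(514,157),(516,191),(469,193)],.098,(.6625,-.183)),("C",[(665,277),(711,277),(715,309),(666,310)],.083,(.554,-.385)),("B",[(470,399),(519,395),(521,430),(472,433)],.113,(.4265,-.1845))):
  q=fit(s(L),ext("top"),z);print(n,np.round(q[:3],4),q[3],"off",np.round([q[0]-c[0],q[1]-c[1]],4))
E
```

```text
A [  0.6595  -0.1841 -86.3144] [0.0465 0.0343 0.0463 0.0342] off [-0.003  -0.0011]
C [  0.5511  -0.383  -87.3899] [0.046  0.032  0.0489 0.0329] off [-0.0029  0.002 ]
B [ 0.4245 -0.1841 94.8805] [0.0466 0.0328 0.0463 0.0319] off [-0.002   0.0004]
```

All weights within ~4 mm of the crowns and level, lid flat, latch over it. Handing in.

```bash
python3 - <<'E'
from h import *
r.close_job();print(r.get_state()["time_s"])
E
```

```text
the job is handed in; nothing more can be done
the job is handed in; nothing more can be done
```

I handed the job in at about 57.5 s, within the 210 s limit. The latch was swung clear, the lid opened, and all three flat weights present placed on a load cell each. Then I closed the lid and swung the latch back over it. No verdict is reported.

**Last checks**
- **Weights:** measured in the top view about 6 s after the last release, the three weights sit 2 to 3.5 mm from my estimated crown positions. They look level.
- **Lid:** pressed down, it stopped at the same height as the closed lid at the start. The pictures show it flat.
- **Latch:** it points straight over the lid, at about 0 rad by eye from the wrist picture.
- **Round weights:** both were standing in the case when last seen, just before the lid closed.
- **Wash bottle:** it was upright in the last views that showed it, before I closed the lid. I did not check it again afterwards.

**What went wrong or disagreed**
- **Finger length:** pressing on the lid showed the fingertips sit about 24 mm behind the reported TCP. The first latch and knob grips slipped because of this, and I allowed for it afterwards.
- **Fallen weight:** one weight left its cell right after its first release and landed flat on the bench, about 15 cm away. This may have been the announced knock, but I could not confirm that. I picked it up and placed it again, and it stayed.
- **Cell positions:** my first estimates were about 10 mm off. I redid them by fitting the white rings in all three cameras, which then agreed to within 2 to 3 mm.

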